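# Swap the batteries in the charging station

### The job

Swing the charger's cover right back so that it stays open, pull every charged battery pack out of its bay and lay it in the grey tray, and put every run-down pack that lies on the desk on charge in any free bay: toe hooked under the lip at the far end, heel swung down until it clicks fully home. Then shut the cover fully, easing it down under control, since its spring would slam it. Leave the cups, the marker and the card box alone.

Things in the scene. Friction and masses are not known exactly. Their poses are not given: they have to be found in the camera images.
- full1_c (a point): charged pack seated in bay 1 at the start (one or two of full1..full3 are present). Black pack 90 x 40 x 44 mm (x, y, z), 0.18 kg; point: its centre, 22 mm above its underside, +x to the toe. Flat sides 40 mm apart: full height from x = -37 to +16 mm, lower 22 mm on to +30
- full1_toe (a point): tip of full1's toe (+x end); toe: tongue 15 mm long, 7 mm thick, 40 wide along the underside; point: middle of its end face, 45 mm from the pack's centre and 3.5 mm above the underside
- full2_c (a point): charged pack seated in bay 2 at the start (one or two of full1..full3 are present). Black pack 90 x 40 x 44 mm (x, y, z), 0.18 kg; point: its centre, 22 mm above its underside, +x to the toe. Flat sides 40 mm apart: full height from x = -37 to +16 mm, lower 22 mm on to +30
- full2_toe (a point): tip of full2's toe (+x end); toe: tongue 15 mm long, 7 mm thick, 40 wide along the underside; point: middle of its end face, 45 mm from the pack's centre and 3.5 mm above the underside
- full3_c (a point): charged pack seated in bay 3 at the start (one or two of full1..full3 are present). Black pack 90 x 40 x 44 mm (x, y, z), 0.18 kg; point: its centre, 22 mm above its underside, +x to the toe. Flat sides 40 mm apart: full height from x = -37 to +16 mm, lower 22 mm on to +30
- full3_toe (a point): tip of full3's toe (+x end); toe: tongue 15 mm long, 7 mm thick, 40 wide along the underside; point: middle of its end face, 45 mm from the pack's centre and 3.5 mm above the underside
- flat1_c (a point): run-down pack lying right way up on the desk between the charger and the tray, toe roughly away from the robot (two or three of flat1..3 are present). Black pack 90 x 40 x 44 mm (x, y, z), 0.18 kg; point: its centre, 22 mm above its underside, +x to the toe. Flat sides 40 mm apart: full height from x = -37 to +16 mm, lower 22 mm on to +30. Heel (-x end): step 8 mm long, 16 high
- flat1_toe (a point): tip of flat1's toe (+x end); toe: tongue 15 mm long, 7 mm thick, 40 wide along the underside; point: middle of its end face, 45 mm from the pack's centre and 3.5 mm above the underside
- flat2_c (a point): run-down pack lying right way up on the desk between the charger and the tray, toe roughly away from the robot (two or three of flat1..3 are present). Black pack 90 x 40 x 44 mm (x, y, z), 0.18 kg; point: its centre, 22 mm above its underside, +x to the toe. Flat sides 40 mm apart: full height from x = -37 to +16 mm, lower 22 mm on to +30. Heel (-x end): step 8 mm long, 16 high
- flat2_toe (a point): tip of flat2's toe (+x end); toe: tongue 15 mm long, 7 mm thick, 40 wide along the underside; point: middle of its end face, 45 mm from the pack's centre and 3.5 mm above the underside
- flat3_c (a point): run-down pack lying right way up on the desk between the charger and the tray, toe roughly away from the robot (two or three of flat1..3 are present). Black pack 90 x 40 x 44 mm (x, y, z), 0.18 kg; point: its centre, 22 mm above its underside, +x to the toe. Flat sides 40 mm apart: full height from x = -37 to +16 mm, lower 22 mm on to +30. Heel (-x end): step 8 mm long, 16 high
- flat3_toe (a point): tip of flat3's toe (+x end); toe: tongue 15 mm long, 7 mm thick, 40 wide along the underside; point: middle of its end face, 45 mm from the pack's centre and 3.5 mm above the underside
- charger: three-bay charger, black base, grey rear housing 70 mm high, 160 x 224 mm, fixed; origin under its centre, front faces its -x (the robot). Bays side by side along y, 72 mm apart, floor 20 mm above the desk. A pack cannot be dropped in level: its toe goes under the lip with the heel raised 20 to 25 degrees, then the heel is swung down past the roller, which clicks over it
- bay1 (a point): bay 1 (leftmost, +y): where the centre of a pack seated in it lies, 22 mm above the bay floor; axes as the charger's and as a seated pack's. In each bay a far wall 46.5 mm beyond this point (+x) has a lip jutting 8 mm towards -x, underside 12 mm, top 18 mm above the floor. Play lengthwise about 1.5 mm each way
- bay2 (a point): bay 2 (middle): where the centre of a pack seated in it lies, 22 mm above the bay floor; axes as the charger's and as a seated pack's. Spring roller at each near end: radius 7 mm, axis along y, centre 23.5 mm above the floor, reaches to 42 mm from this point, gives way to -x (2.4 N + 0.6 N/mm)
- bay3 (a point): bay 3 (rightmost): where the centre of a pack seated in it lies, 22 mm above the bay floor; axes as the charger's and as a seated pack's. Side ribs 5 mm high, 1.5 mm play each side. The heel snaps in or pulls out with 4 to 10 N at the heel; a pack hooked but only resting on its roller stands at about 17 degrees
- cover (a joint): angle of the charger's clear, black-framed cover: 0 shut, 2.0 rad laid back on its stop. 132 mm deep, 218 wide, hinged above the back of the bays, opens up and away from the robot, 0.3 kg, sprung towards shut: let go below about 1.7 rad it may slam shut, beyond 1.8 rad it stays open
- cover_bar (a point): middle of the cover's pull bar: round steel, 10 mm thick, 82 mm long free length along the charger's y, 35 mm in front of the cover's front edge and in its plane (when open: above it); 167 mm from the hinge axis
- cover_hinge (a point): a point on the cover's hinge axis, in the middle; the axis runs along the charger's y, 60 mm behind its origin and 78 mm above the desk
- tray_in (a point): middle of the inner floor of the shallow grey tray on the right of the desk (230 x 96 mm outside, room for two packs end to end, walls 4 mm thick and 14 mm high, floor 4 mm above the desk, long side along its x), fixed
- cup_22: clear specimen cup with white lid, 58 mm across, 65 mm high, bystander; origin under its centre
- cup_30: another such specimen cup, bystander
- marker_1: board marker, 138 x 18 mm, bystander
- card_pack: small blue card box, 22 x 90 x 60 mm, bystander
There are look-alikes about, which are no part of the job. There is more than one size of the part that bears tray_in; the job needs the larger. What is shaped like the part that bears flat2_c but yellow is not meant.

How it is judged:
By the outcome, as a careful person would: the job done as asked, in the order asked, and still so for the second after the job is handed in, with the robot touching nothing.
Of full1, full2, full3 only 1 to 2 are there at a start; the rules pass over those that are not, and their reading is None.
Of flat1, flat2, flat3 only 2 to 3 are there at a start; the rules pass over those that are not, and their reading is None.
At some moment in a run one of flat1, flat2, flat3 may be knocked a few centimetres aside while the robot is not near it.
It also fails if it takes over 210 s, if anything falls off the work surface, if the arm or the gripper's body presses on something with over 40 N, if the wrist force passes 120 N, or if a joint passes its speed limit or range.

### The arm

A 6-joint arm with a two-finger parallel gripper is mounted at the origin on a cart in front of the work surface, level with it; the furniture and walls round the work are solid. World frame = base frame: x ahead of the robot, y to its left, z up, the work surface at z = 0. Lengths are in m, angles in rad, forces in N, time in s.
With the tool pointing down it reaches from about 0.275 to 0.725 m from the base axis. Payload 5.6 kg.
Tool frame: the origin (TCP) lies on the mounting face of the last link; the fingertips stand 173 mm ahead of it and the grasp point (between the pads) lies 155 mm ahead of it; z points along the fingers, y is the line along which they close (so a half turn about z gives the same grasp; the last joint's range is limited). The gripper opens to 85 mm and grips with 20 to 120 N. Pads are 22 mm wide; open, the fingers measure 114 mm over their backs; the gripper's body (76 mm by 85 mm) begins 54 mm behind the grasp point. The pads swing forward as they close: fully open they stand 13 mm farther back than shut.
Start: joints at [-0.932, 0.255, 0.108, 0, -1.424, -0.285], TCP at [0.191, -0.516, 0.405] pointing down, gripper open.
Joint ranges: [-2.95, 2.95], [-1.21, 1.97], [-1.09, 1.5], [-2.87, 1.71], [-2.94, -0.07], [-3.05, 3.05]. Speed limits (rad/s): [2.57, 2.57, 3.14, 3.14, 3.14, 3.14].

### API

Orientations are given as a unit quaternion [w, x, y, z].
In Python, from cell import manip, vision, ticket gives the robot as it stands. The module is installed in compiled form; this text tells all that it offers.
- The arm moves only by the tool carry_out, never from a script. Its argument "steps" is a list of rows, each an object with "dp": the shift along the tool's x, y, z scaled (see below), a list of three; "delta_rot": the turn, a rotation vector about the tool's x, y, z scaled (see below), a list of three; "gripper": the opening, from 0 (shut) to 1 (fully open). A call has 1 to 8 rows; each row shifts and turns the commanded pose from where the row before left it, along the tool's axes as they then stand; what a row does not reach is not made up. The controller multiplies each number of a shift by 40 mm and each number of a turn by 0.15 rad. A row lasts 1/8 s, in which the tool goes at most 62.5 mm and 10.7 degrees, less where a joint would pass 70% of its speed; a pose out of reach is approached as far as the arm can. A call with a number of a shift or a turn outside -1 to 1 is refused whole. A call with a gripper value outside its range is refused whole. The fingers move at their own pace and stop on an object; the grip force is fixed at half the most. Time passes only in rows, so rows that do not move let the fingers close. It gives the time, the measured TCP pose, the force, the opening and the grip force at its end, in the units of the state.
- manip.state(): the state, without advancing time (a new reading comes with each control period).
- vision.grab_frame(name): name is "scene" or "top"; returns a dict with "color" (480x640x3 uint8, red, green, blue), "fov_y" (degrees; the focal length in pixels is half the picture's height over the tangent of half this angle, whatever the lens; pixels are square), "cx", "cy" (the principal point, pixels), "k1" (the pictures are not rectified: a ray, as slopes to the right and down, at radius r is drawn at 1 + k1 r^2 times it, then the intrinsics apply), "camera_from_world" (4x4, takes a point from world to camera coordinates). Camera axes: x right, y up, looking along -z (the intrinsics and any distortion apply to the point x, -y, -z); pixel columns grow to the right and rows downward; lengths in m; the calibration is good to about 2 mm. A picture is of the moment at which its call begins. There is no depth.
- ticket.finish_job(): hands the job in; it is judged then, once.
The state is a dict: "time_s": time; "joint_positions": joint angles; "joint_velocities": joint speeds; "joint_efforts": joint torques, N m; "tool_pos": TCP position; "ee_rot": TCP orientation; "wrist_force": force on the tool from outside, world axes, zero at the start; "ft_torque": the same for the moment, N m; "finger_gap": finger opening in m; "finger_force": force on a finger pad.
Only numpy, scipy, OpenCV 4.12 (cv2) and the standard library are available. Lean on these libraries where they do the work, as an engineer would, in place of code of your own. Each camera call takes 0.05 s, during which the arm holds its last target. There are 200 camera calls.

## Working session

There is one attempt and no reset: what is moved stays moved. The work goes in short steps, Python scripts to look and compute and a tool call to move; the robot and the scene stay as the last step left them, time stands still between calls to the robot, and variables do not carry over. Pictures are saved under pics/ and viewed, at most 14 in all, crops included, and the job is handed in when it is done.

Besides the shell and the picture viewer there is one more tool, called as name(argument=value, ...) on one line, values as JSON. carry_out: Moves the arm, as the interface text tells. Shifts and turns lie within -1 to 1; 1 stands for 40 mm of shift or 0.15 rad of turn. Its arguments: {"type":"object","properties":{"steps":{"type":"array"}},"required":["steps"]}

```bash
mkdir -p pics; cat > h.py <<'E'
import numpy as np, cv2
from cell import manip, vision, ticket
from scipy.spatial.transform import Rotation as R
def grab(n,name=None):
    f=vision.grab_frame(n)
    if name: cv2.imwrite('pics/'+name+'.png',cv2.cvtColor(f['color'],cv2.COLOR_RGB2BGR))
    return f
def cam(f):
    h=480/2/np.tan(np.radians(f['fov_y'])/2)
    return h,f['cx'],f['cy'],f['k1'],np.array(f['camera_from_world'])
def ray(f,u,v):
    h,cx,cy,k,T=cam(f); d=np.array([(u-cx)/h,(v-cy)/h]); p=d.copy()
    for _ in range(30): p=d/(1+k*(p@p))
    Rm=T[:3,:3]; return -Rm.T@T[:3,3], Rm.T@np.array([p[0],-p[1],-1])
def onz(f,u,v,z):
    o,d=ray(f,u,v); return o+d*(z-o[2])/d[2]
def proj(f,P):
    h,cx,cy,k,T=cam(f); c=T[:3,:3]@np.array(P)+T[:3,3]
    s=np.array([c[0],-c[1]])/-c[2]; s=s*(1+k*(s@s)); return s*h+[cx,cy]
def st():
    s=manip.state(); print('t',s['time_s'],'p',np.round(s['tool_pos'],4),'q',np.round(s['ee_rot'],4),'F',np.round(s['wrist_force'],1),'gap',round(s['finger_gap'],4),'ff',np.round(s['finger_force'],1)); return s
def rot(s=None):
    s=s or manip.state(); q=s['ee_rot']; return R.from_quat([q[1],q[2],q[3],q[0]])
E
python3 - <<'E'
from h import *
s=st(); print(rot().as_matrix().round(3))
for n in('scene','top'):
    f=grab(n,n+'0'); print(n,f['fov_y'],f['cx'],f['cy'],f['k1'],ray(f,320,240))
E
```

```text
t 0.0 p [ 0.1906 -0.5158  0.4038] q [-2.000e-04 -1.759e-01  9.844e-01  9.000e-04] F [ 0.8  0.7 -0.2] gap 0.0852 ff 0.0
[[-0.938 -0.346 -0.001]
 [-0.346  0.938  0.002]
 [ 0.     0.002 -1.   ]]
scene 52.90919032620804 318.6378208357242 243.168832260882 -0.02048076728871268 (array([-0.33167029,  0.65591091,  0.78598314]), array([ 0.64726147, -0.56469036, -0.51208255]))
top 47.24060979011692 318.5908762855168 238.96928057167827 0.052527015950398395 (array([ 0.30620594, -0.09229839,  1.72733459]), array([ 0.14601981, -0.0094321 , -0.98924182]))
```

View pics/scene0.png

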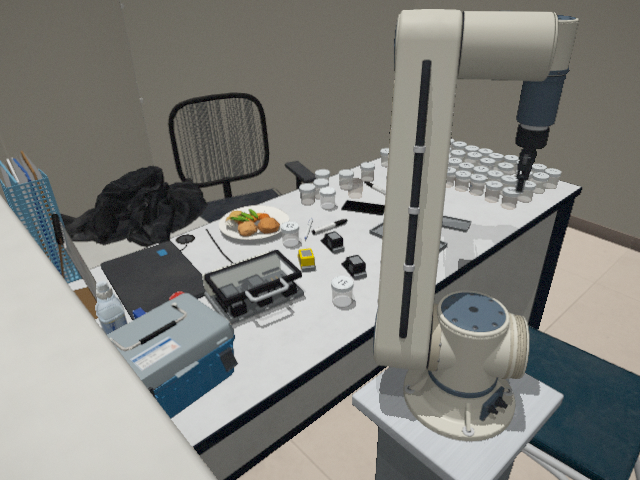

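View pics/top0.png

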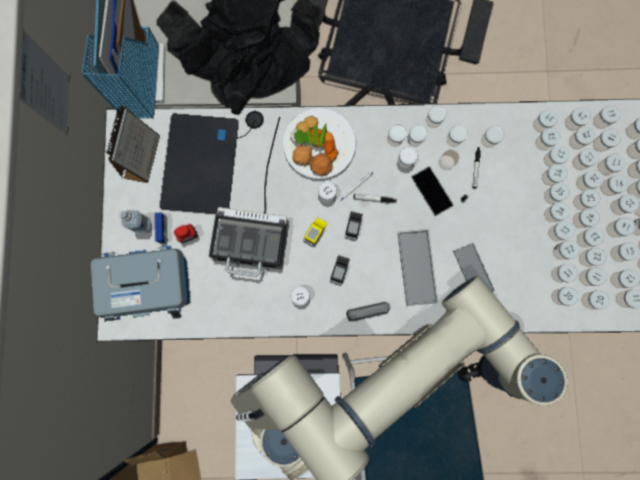

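Top view: charger around (249,243), two black packs at (354,225) and (340,270), a yellow decoy at (316,231), the large tray at (417,268), and cups at (300,296) and (328,190). I'll zoom in.

```bash
python3 - <<'E'
from h import *
f=grab('top'); c=f['color'][175:325,195:455,::-1]
cv2.imwrite('pics/z0.png',cv2.resize(c,None,fx=3,fy=3,interpolation=cv2.INTER_CUBIC))
g=grab('scene'); c=g['color'][215:335,190:390,::-1]
cv2.imwrite('pics/z1.png',cv2.resize(c,None,fx=4,fy=4,interpolation=cv2.INTER_CUBIC))
E
```

```text
(no output)
```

View pics/z0.png

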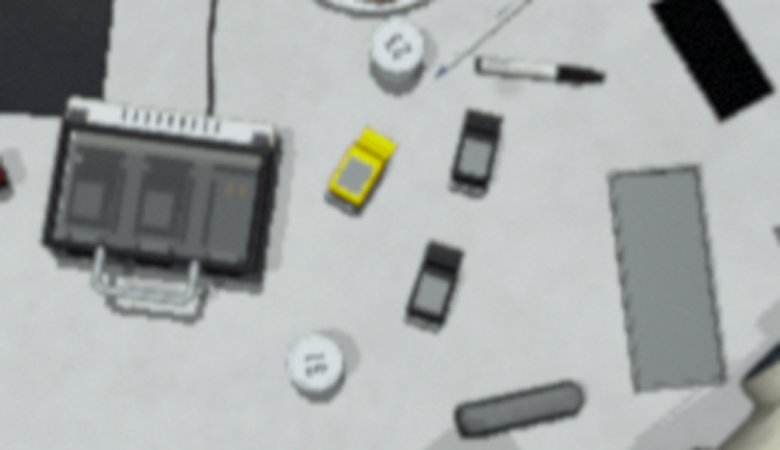

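View pics/z1.png

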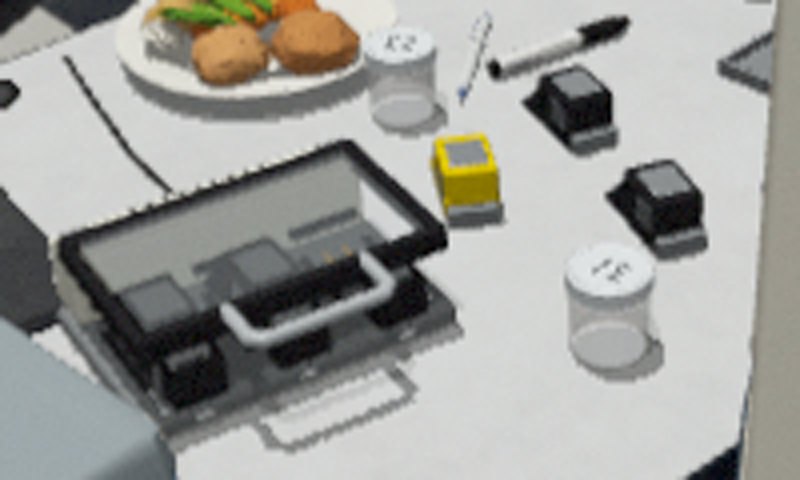

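```bash
python3 - <<'E'
from h import *
f=grab('top'); g=grab('scene')
z=lambda x,y:(195+x/3-.33,175+y/3-.33)
z2=lambda x,y:(190+x/4-.375,215+y/4-.375)
def tri(a,b):
    o1,d1=ray(f,*a);o2,d2=ray(g,*b)
    A=np.stack([d1,-d2],1);t=np.linalg.lstsq(A,o2-o1,rcond=None)[0]
    p,q=o1+t[0]*d1,o2+t[1]*d2; return ((p+q)/2).round(4),np.linalg.norm(p-q).round(4)
print('tray',[onz(f,*z(*c),.014).round(4)[:2] for c in((610,173),(700,166),(723,385),(637,392))])
print('hous back',[onz(f,*z(*c),.07).round(4)[:2] for c in((70,97),(275,125))])
print('cover front',[onz(f,*z(*c),.078).round(4)[:2] for c in((45,243),(262,275))])
print('barends',tri(z(107,293),z2(243,340)),tri(z(190,300),z2(385,297)))
print('bar0',[onz(f,*z(*c),.085).round(4)[:2] for c in((107,293),(190,300))])
hsv=cv2.cvtColor(f['color'],cv2.COLOR_RGB2HSV)
for n,(u,v) in dict(A=(354,225),B=(340,270)).items():
    m=np.zeros((480,640),np.uint8); s=np.s_[v-25:v+25,u-20:u+20]
    m[s]=(f['color'][s].max(2)<130)
    # lift of label (grey) region separately
    cs,_=cv2.findContours(m,cv2.RETR_EXTERNAL,cv2.CHAIN_APPROX_NONE); c=max(cs,key=cv2.contourArea)
    r=cv2.minAreaRect(c); b=cv2.boxPoints(r)
    print(n,r,[onz(f,*p,.022).round(4)[:2] for p in b])
E
```

```text
tray [array([ 0.5791, -0.3556]), array([ 0.5848, -0.4505]), array([ 0.3554, -0.4629]), array([ 0.3497, -0.374 ])]
hous back [array([0.659 , 0.2032]), array([ 0.6262, -0.0062])]
cover front [array([0.508 , 0.2256]), array([0.4715, 0.008 ])]
barends (array([0.4636, 0.1725, 0.0767]), np.float64(0.0227)) (array([0.4511, 0.0841, 0.071 ]), np.float64(0.008))
bar0 [array([0.4558, 0.1622]), array([0.4472, 0.0796])]
A ((353.26470947265625, 225.94119262695312), (13.096923828125, 27.891597747802734), 14.03624439239502) [array([ 0.5633, -0.1826]), array([ 0.6495, -0.2063]), array([ 0.6386, -0.2462]), array([ 0.5525, -0.2223])]
B ((339.7500305175781, 270.25), (13.597792625427246, 28.460494995117188), 18.434947967529297) [array([ 0.4269, -0.1334]), array([ 0.5107, -0.1634]), array([ 0.4965, -0.2033]), array([ 0.4128, -0.1731])]
```

```bash
cat >> h.py <<'E'
YAW=-0.16
def Rt(phi,tilt=0,ax=None):
    "tool down, tool y at world angle phi (deg); then tilt (deg) about horizontal axis at charger/pack yaw ax (rad): + = tool tip toward robot"
    ax=YAW if ax is None else ax; p=np.radians(phi)
    y=np.array([np.cos(p),np.sin(p),0]); z=np.array([0,0,-1.]); R0=R.from_matrix(np.stack([np.cross(y,z),y,z],1))
    return R.from_rotvec(np.radians(tilt)*np.array([-np.sin(ax),np.cos(ax),0]))*R0
def plan(wps,L=.155,show=True):
    "wps: (grasp pos, R, grip, rows or None). prints rows grouped by 8"
    s=manip.state(); r=rot(s); g=np.array(s['tool_pos'])+r.apply([0,0,L]); rows=[]
    for pos,r1,grip,n in wps:
        pos=g if pos is None else np.array(pos,float); r1=r if r1 is None else r1
        dr=(r.inv()*r1).as_rotvec(); P=lambda a:(g+a*(pos-g))-(r*R.from_rotvec(a*dr)).apply([0,0,L])
        need=max(np.linalg.norm(P(1)-P(0))/.0395,np.abs(dr).max()/.149)
        n=n or max(1,int(np.ceil(need*1.05)))
        for i in range(n):
            a,b=i/n,(i+1)/n; ra=r*R.from_rotvec(a*dr)
            d=ra.inv().apply(P(b)-P(a))/.04; rows.append((d.round(2)+0,(dr/n/.15).round(2)+0,grip))
        g,r=pos,r1
    for i,(d,t,gr) in enumerate(rows):
        if i%8==0: print('--')
        print('{"dp":%s,"delta_rot":%s,"gripper":%s},'%(d.tolist(),t.tolist(),gr))
def CH(x,y,z=0,o=(0.561,0.106)):
    c,s=np.cos(YAW),np.sin(YAW); return np.array([o[0]+c*x-s*y,o[1]+s*x+c*y,z])
E
python3 - <<'E'
from h import *
plan([((.453,.122,.16),Rt(171),.32,None),((.453,.122,.078),Rt(171),.32,4)])
f=grab('top');print([onz(f,u,v,.065)[:2].round(3) for u,v in((300,296),(328,190))])
E
```

```text
--
{"dp":[-0.61, 0.67, 0.12],"delta_rot":[0.0, 0.0, -0.37],"gripper":0.32},
{"dp":[-0.65, 0.63, 0.12],"delta_rot":[0.0, 0.0, -0.37],"gripper":0.32},
{"dp":[-0.69, 0.6, 0.12],"delta_rot":[0.0, 0.0, -0.37],"gripper":0.32},
{"dp":[-0.72, 0.56, 0.12],"delta_rot":[0.0, 0.0, -0.37],"gripper":0.32},
{"dp":[-0.75, 0.52, 0.12],"delta_rot":[0.0, 0.0, -0.37],"gripper":0.32},
{"dp":[-0.77, 0.47, 0.12],"delta_rot":[0.0, 0.0, -0.37],"gripper":0.32},
{"dp":[-0.8, 0.43, 0.12],"delta_rot":[0.0, 0.0, -0.37],"gripper":0.32},
{"dp":[-0.82, 0.38, 0.12],"delta_rot":[0.0, 0.0, -0.37],"gripper":0.32},
--
{"dp":[-0.84, 0.34, 0.12],"delta_rot":[0.0, 0.0, -0.37],"gripper":0.32},
{"dp":[-0.86, 0.29, 0.12],"delta_rot":[0.0, 0.0, -0.37],"gripper":0.32},
{"dp":[-0.87, 0.24, 0.12],"delta_rot":[0.0, 0.0, -0.37],"gripper":0.32},
{"dp":[-0.89, 0.19, 0.12],"delta_rot":[0.0, 0.0, -0.37],"gripper":0.32},
{"dp":[-0.9, 0.14, 0.12],"delta_rot":[0.0, 0.0, -0.37],"gripper":0.32},
{"dp":[-0.9, 0.09, 0.12],"delta_rot":[0.0, 0.0, -0.37],"gripper":0.32},
{"dp":[-0.91, 0.04, 0.12],"delta_rot":[0.0, 0.0, -0.37],"gripper":0.32},
{"dp":[-0.91, -0.01, 0.12],"delta_rot":[0.0, 0.0, -0.37],"gripper":0.32},
--
{"dp":[-0.91, -0.06, 0.12],"delta_rot":[0.0, 0.0, -0.37],"gripper":0.32},
{"dp":[-0.9, -0.11, 0.12],"delta_rot":[0.0, 0.0, -0.37],"gripper":0.32},
{"dp":[-0.89, -0.16, 0.12],"delta_rot":[0.0, 0.0, -0.37],"gripper":0.32},
{"dp":[0.0, 0.0, 0.51],"delta_rot":[0.0, 0.0, 0.0],"gripper":0.32},
{"dp":[0.0, 0.0, 0.51],"delta_rot":[0.0, 0.0, 0.0],"gripper":0.32},
{"dp":[0.0, 0.0, 0.51],"delta_rot":[0.0, 0.0, 0.0],"gripper":0.32},
{"dp":[0.0, 0.0, 0.51],"delta_rot":[0.0, 0.0, 0.0],"gripper":0.32},
[array([ 0.382, -0.045]), array([ 0.708, -0.136])]
```

carry_out(steps=[{"dp": [-0.61, 0.67, 0.12], "delta_rot": [0, 0, -0.37], "gripper": 0.32}, {"dp": [-0.65, 0.63, 0.12], "delta_rot": [0, 0, -0.37], "gripper": 0.32}, {"dp": [-0.69, 0.6, 0.12], "delta_rot": [0, 0, -0.37], "gripper": 0.32}, {"dp": [-0.72, 0.56, 0.12], "delta_rot": [0, 0, -0.37], "gripper": 0.32}, {"dp": [-0.75, 0.52, 0.12], "delta_rot": [0, 0, -0.37], "gripper": 0.32}, {"dp": [-0.77, 0.47, 0.12], "delta_rot": [0, 0, -0.37], "gripper": 0.32}, {"dp": [-0.8, 0.43, 0.12], "delta_rot": [0, 0, -0.37], "gripper": 0.32}, {"dp": [-0.82, 0.38, 0.12], "delta_rot": [0, 0, -0.37], "gripper": 0.32}])

```text
time_s: 1.35
tool_pos: [0.3013, -0.2461, 0.3663]
ee_rot: [0.0, -0.389, 0.921, -0.0]
wrist_force: [0.8, -0.2, -0.3]
finger_gap: 0.0273
finger_force: 0.0
```

carry_out(steps=[{"dp": [-0.84, 0.34, 0.12], "delta_rot": [0, 0, -0.37], "gripper": 0.32}, {"dp": [-0.86, 0.29, 0.12], "delta_rot": [0, 0, -0.37], "gripper": 0.32}, {"dp": [-0.87, 0.24, 0.12], "delta_rot": [0, 0, -0.37], "gripper": 0.32}, {"dp": [-0.89, 0.19, 0.12], "delta_rot": [0, 0, -0.37], "gripper": 0.32}, {"dp": [-0.9, 0.14, 0.12], "delta_rot": [0, 0, -0.37], "gripper": 0.32}, {"dp": [-0.9, 0.09, 0.12], "delta_rot": [0, 0, -0.37], "gripper": 0.32}, {"dp": [-0.91, 0.04, 0.12], "delta_rot": [0, 0, -0.37], "gripper": 0.32}, {"dp": [-0.91, -0.01, 0.12], "delta_rot": [0, 0, -0.37], "gripper": 0.32}])

```text
time_s: 2.35
tool_pos: [0.413, 0.0222, 0.3279]
ee_rot: [0.0, -0.583, 0.813, -0.0]
wrist_force: [0.1, -0.5, 0.4]
finger_gap: 0.0274
finger_force: 0.0
```

carry_out(steps=[{"dp": [-0.91, -0.06, 0.12], "delta_rot": [0, 0, -0.37], "gripper": 0.32}, {"dp": [-0.9, -0.11, 0.12], "delta_rot": [0, 0, -0.37], "gripper": 0.32}, {"dp": [-0.89, -0.16, 0.12], "delta_rot": [0, 0, -0.37], "gripper": 0.32}, {"dp": [0, 0, 0], "delta_rot": [0, 0, 0], "gripper": 0.32}])

```text
time_s: 2.85
tool_pos: [0.4552, 0.1233, 0.3128]
ee_rot: [-0.0, -0.648, 0.761, 0.0]
wrist_force: [0.3, 0.6, -0.8]
finger_gap: 0.0273
finger_force: 0.0
```

```bash
python3 - <<'E'
from h import *
st(); plan([((.453,.122,.078),Rt(171),.32,4)])
g=grab('scene'); c=g['color'][190:340,190:390,::-1]
cv2.imwrite('pics/z2.png',cv2.resize(c,None,fx=4,fy=4,interpolation=cv2.INTER_CUBIC))
E
```

```text
t 2.85 p [0.4552 0.1233 0.3128] q [-4.000e-04 -6.483e-01  7.614e-01  1.000e-04] F [ 0.3  0.6 -0.8] gap 0.0273 ff 0.0
--
{"dp":[0.01, 0.01, 0.5],"delta_rot":[0.0, 0.0, 0.0],"gripper":0.32},
{"dp":[0.01, 0.01, 0.5],"delta_rot":[0.0, 0.0, 0.0],"gripper":0.32},
{"dp":[0.01, 0.01, 0.5],"delta_rot":[0.0, 0.0, 0.0],"gripper":0.32},
{"dp":[0.01, 0.01, 0.5],"delta_rot":[0.0, 0.0, 0.0],"gripper":0.32},
```

View pics/z2.png

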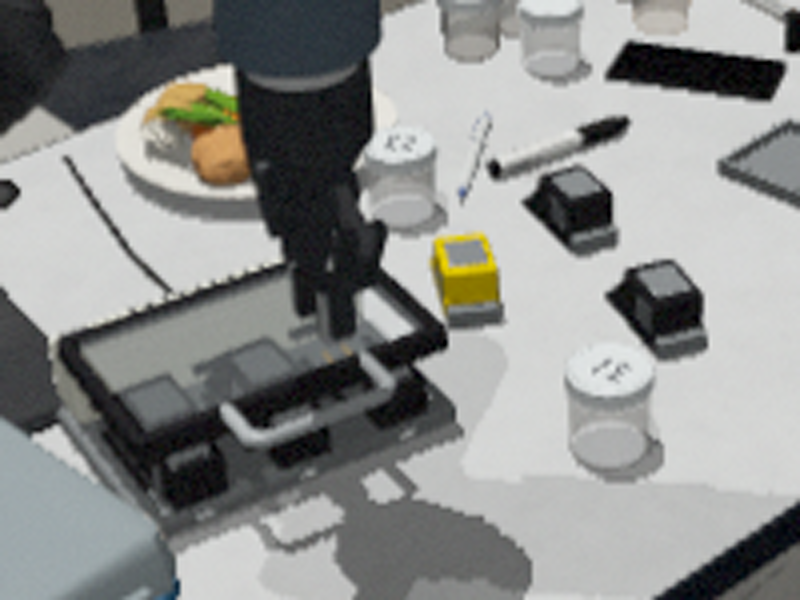

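Fingers are at about (325,320) in the crop, above the bar (310,410). The descent lines up, and the pull bar is free.

carry_out(steps=[{"dp": [0, 0.01, 0.5], "delta_rot": [0, 0, 0], "gripper": 0.32}, {"dp": [0, 0.01, 0.5], "delta_rot": [0, 0, 0], "gripper": 0.32}, {"dp": [0, 0.01, 0.5], "delta_rot": [0, 0, 0], "gripper": 0.32}, {"dp": [0, 0.01, 0.5], "delta_rot": [0, 0, 0], "gripper": 0.32}, {"dp": [0, 0, 0], "delta_rot": [0, 0, 0], "gripper": 0.32}])

```text
time_s: 3.52
tool_pos: [0.4523, 0.1208, 0.2327]
ee_rot: [-0.001, -0.647, 0.763, 0.0]
wrist_force: [-0.1, 0.2, 0.5]
finger_gap: 0.0274
finger_force: 0.0
```

carry_out(steps=[{"dp": [0, 0, 0], "delta_rot": [0, 0, 0], "gripper": 0}, {"dp": [0, 0, 0], "delta_rot": [0, 0, 0], "gripper": 0}, {"dp": [0, 0, 0], "delta_rot": [0, 0, 0], "gripper": 0}, {"dp": [0, 0, 0], "delta_rot": [0, 0, 0], "gripper": 0}])

```text
time_s: 4.03
tool_pos: [0.4531, 0.1217, 0.2338]
ee_rot: [0.0, -0.647, 0.762, -0.0]
wrist_force: [-1.2, -0.9, 1.5]
finger_gap: 0.0077
finger_force: 58.6
```

```bash
python3 - <<'E'
from h import *
s=st(); g=np.array(s['tool_pos'])+rot().apply([0,0,.155]); print(g)
E
```

```text
t 4.025 p [0.4531 0.1217 0.2338] q [ 1.000e-04 -6.474e-01  7.621e-01 -2.000e-04] F [-1.2 -0.9  1.5] gap 0.0077 ff 58.6
[0.45311795 0.12170449 0.07883066]
```

```bash
python3 - <<'E'
from h import *
b=np.array([.4531,.1217,.0785]); x=np.array([np.cos(YAW),np.sin(YAW),0]); H=b+.167*x
w=[]
N=24
for i in range(1,N+1):
    a=1.97*i/N; t=-25*min(1,max(0,(i-4)/16))
    w.append((H+.167*(-np.cos(a)*x+np.array([0,0,np.sin(a)])),Rt(171,t),0,1))
plan(w)
E
```

```text
--
{"dp":[0.0, -0.02, -0.33],"delta_rot":[0.0, 0.0, -0.03],"gripper":0},
{"dp":[0.0, -0.04, -0.34],"delta_rot":[0.0, 0.0, 0.0],"gripper":0},
{"dp":[0.0, -0.07, -0.34],"delta_rot":[0.0, 0.0, 0.0],"gripper":0},
{"dp":[0.0, -0.1, -0.33],"delta_rot":[0.0, 0.0, 0.0],"gripper":0},
{"dp":[0.0, -0.02, -0.32],"delta_rot":[0.18, 0.0, 0.0],"gripper":0},
{"dp":[0.0, -0.05, -0.3],"delta_rot":[0.18, 0.0, 0.0],"gripper":0},
{"dp":[0.0, -0.08, -0.28],"delta_rot":[0.18, 0.0, 0.0],"gripper":0},
{"dp":[0.0, -0.11, -0.26],"delta_rot":[0.18, 0.0, 0.0],"gripper":0},
--
{"dp":[0.0, -0.14, -0.24],"delta_rot":[0.18, 0.0, 0.0],"gripper":0},
{"dp":[0.0, -0.17, -0.21],"delta_rot":[0.18, 0.0, 0.0],"gripper":0},
{"dp":[0.0, -0.19, -0.18],"delta_rot":[0.18, 0.0, 0.0],"gripper":0},
{"dp":[0.0, -0.2, -0.14],"delta_rot":[0.18, 0.0, 0.0],"gripper":0},
{"dp":[0.0, -0.22, -0.11],"delta_rot":[0.18, 0.0, 0.0],"gripper":0},
{"dp":[0.0, -0.23, -0.07],"delta_rot":[0.18, 0.0, 0.0],"gripper":0},
{"dp":[0.0, -0.23, -0.04],"delta_rot":[0.18, 0.0, 0.0],"gripper":0},
{"dp":[0.0, -0.24, 0.0],"delta_rot":[0.18, 0.0, 0.0],"gripper":0},
--
{"dp":[0.0, -0.23, 0.04],"delta_rot":[0.18, 0.0, 0.0],"gripper":0},
{"dp":[0.0, -0.23, 0.08],"delta_rot":[0.18, 0.0, 0.0],"gripper":0},
{"dp":[0.0, -0.22, 0.11],"delta_rot":[0.18, 0.0, 0.0],"gripper":0},
{"dp":[0.0, -0.2, 0.15],"delta_rot":[0.18, 0.0, 0.0],"gripper":0},
{"dp":[0.0, -0.29, 0.18],"delta_rot":[0.0, 0.0, 0.0],"gripper":0},
{"dp":[0.0, -0.28, 0.2],"delta_rot":[0.0, 0.0, 0.0],"gripper":0},
{"dp":[0.0, -0.26, 0.22],"delta_rot":[0.0, 0.0, 0.0],"gripper":0},
{"dp":[0.0, -0.24, 0.24],"delta_rot":[0.0, 0.0, 0.0],"gripper":0},
```

carry_out(steps=[{"dp": [0, -0.02, -0.33], "delta_rot": [0, 0, 0], "gripper": 0}, {"dp": [0, -0.04, -0.34], "delta_rot": [0, 0, 0], "gripper": 0}, {"dp": [0, -0.07, -0.34], "delta_rot": [0, 0, 0], "gripper": 0}, {"dp": [0, -0.1, -0.33], "delta_rot": [0, 0, 0], "gripper": 0}, {"dp": [0, -0.02, -0.32], "delta_rot": [0.18, 0, 0], "gripper": 0}, {"dp": [0, -0.05, -0.3], "delta_rot": [0.18, 0, 0], "gripper": 0}, {"dp": [0, -0.08, -0.28], "delta_rot": [0.18, 0, 0], "gripper": 0}, {"dp": [0, -0.11, -0.26], "delta_rot": [0.18, 0, 0], "gripper": 0}])

```text
time_s: 5.03
tool_pos: [0.4677, 0.1193, 0.3345]
ee_rot: [0.033, -0.646, 0.762, -0.038]
wrist_force: [-23.2, 7.7, 11.3]
finger_gap: 0.0079
finger_force: 58.8
```

```bash
python3 - <<'E'
from h import *
s=st(); g=np.array(s['tool_pos'])+rot().apply([0,0,.155]); print(g)
g=grab('scene'); c=g['color'][150:340,190:390,::-1]
cv2.imwrite('pics/z3.png',cv2.resize(c,None,fx=3,fy=3,interpolation=cv2.INTER_CUBIC))
E
```

```text
t 5.025 p [0.4677 0.1193 0.3345] q [ 0.0328 -0.6461  0.7616 -0.0381] F [-23.2   7.7  11.3] gap 0.0079 ff 58.8
[0.48309116 0.11685092 0.18026872]
```

View pics/z3.png

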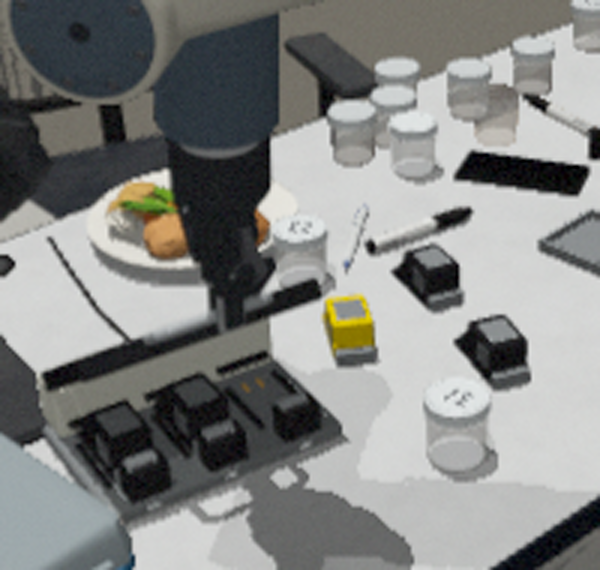

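```bash
cat >> h.py <<'E'
XH=np.array([np.cos(YAW),np.sin(YAW),0]); HG=np.array([.4531,.1217,.0785])+.167*XH
def barpos(a,H=HG,r=.167): return H+r*(-np.cos(a)*XH+np.array([0,0,np.sin(a)]))
def bara():
    s=manip.state(); b=np.array(s['tool_pos'])+rot(s).apply([0,0,.161])-HG
    return np.arctan2(b[2],-(b@XH)), np.hypot(b[2],b@XH)
E
python3 - <<'E'
from h import *
a0,r=bara(); print(a0,r)
N=18
w=[(barpos(a0+(1.97-a0)*i/N),Rt(171,max(-28,-6-1.6*i)),0,1) for i in range(1,N+1)]
plan(w,L=.161)
E
```

```text
0.6264305318474315 0.166389479902406
--
{"dp":[0.0, -0.09, -0.23],"delta_rot":[0.19, 0.0, -0.04],"gripper":0},
{"dp":[0.0, -0.13, -0.2],"delta_rot":[0.19, 0.0, 0.0],"gripper":0},
{"dp":[0.0, -0.15, -0.17],"delta_rot":[0.19, 0.0, 0.0],"gripper":0},
{"dp":[0.0, -0.16, -0.15],"delta_rot":[0.19, 0.0, 0.0],"gripper":0},
{"dp":[0.0, -0.18, -0.12],"delta_rot":[0.19, 0.0, 0.0],"gripper":0},
{"dp":[0.0, -0.19, -0.09],"delta_rot":[0.19, 0.0, 0.0],"gripper":0},
{"dp":[0.0, -0.19, -0.06],"delta_rot":[0.19, 0.0, 0.0],"gripper":0},
{"dp":[0.0, -0.2, -0.02],"delta_rot":[0.19, 0.0, 0.0],"gripper":0},
--
{"dp":[0.0, -0.2, 0.01],"delta_rot":[0.19, 0.0, 0.0],"gripper":0},
{"dp":[0.0, -0.2, 0.04],"delta_rot":[0.19, 0.0, 0.0],"gripper":0},
{"dp":[0.0, -0.19, 0.07],"delta_rot":[0.19, 0.0, 0.0],"gripper":0},
{"dp":[0.0, -0.18, 0.1],"delta_rot":[0.19, 0.0, 0.0],"gripper":0},
{"dp":[0.0, -0.17, 0.13],"delta_rot":[0.19, 0.0, 0.0],"gripper":0},
{"dp":[0.0, -0.18, 0.16],"delta_rot":[0.14, 0.0, 0.0],"gripper":0},
{"dp":[0.0, -0.25, 0.18],"delta_rot":[0.0, 0.0, 0.0],"gripper":0},
{"dp":[0.0, -0.24, 0.2],"delta_rot":[0.0, 0.0, 0.0],"gripper":0},
--
{"dp":[0.0, -0.22, 0.22],"delta_rot":[0.0, 0.0, 0.0],"gripper":0},
{"dp":[0.0, -0.21, 0.23],"delta_rot":[0.0, 0.0, 0.0],"gripper":0},
```

carry_out(steps=[{"dp": [0, -0.03, -0.28], "delta_rot": [0.19, 0, 0], "gripper": 0}, {"dp": [0, -0.13, -0.2], "delta_rot": [0.19, 0, 0], "gripper": 0}, {"dp": [0, -0.15, -0.17], "delta_rot": [0.19, 0, 0], "gripper": 0}, {"dp": [0, -0.16, -0.15], "delta_rot": [0.19, 0, 0], "gripper": 0}, {"dp": [0, -0.18, -0.12], "delta_rot": [0.19, 0, 0], "gripper": 0}])

```text
time_s: 5.7
tool_pos: [0.4904, 0.1158, 0.3779]
ee_rot: [0.083, -0.642, 0.756, -0.096]
wrist_force: [-5.7, 1.5, 3.5]
finger_gap: 0.0074
finger_force: 58.5
```

```bash
python3 - <<'E'
from h import *
st();a0,r=bara(); print(a0,r)
N=14
w=[(barpos(a0+(1.98-a0)*i/N),Rt(171,max(-28,-14-1.6*i)),0,1) for i in range(1,N+1)]
plan(w,L=.161)
E
```

```text
t 5.7 p [0.4904 0.1158 0.3779] q [ 0.0828 -0.6421  0.756  -0.096 ] F [-5.7  1.5  3.5] gap 0.0074 ff 58.5
1.017246536132903 0.16876461269481127
--
{"dp":[0.0, -0.22, -0.03],"delta_rot":[0.12, 0.01, -0.04],"gripper":0},
{"dp":[0.0, -0.17, -0.05],"delta_rot":[0.19, 0.0, 0.0],"gripper":0},
{"dp":[0.0, -0.17, -0.02],"delta_rot":[0.19, 0.0, 0.0],"gripper":0},
{"dp":[0.0, -0.17, 0.01],"delta_rot":[0.19, 0.0, 0.0],"gripper":0},
{"dp":[0.0, -0.17, 0.03],"delta_rot":[0.19, 0.0, 0.0],"gripper":0},
{"dp":[0.0, -0.17, 0.06],"delta_rot":[0.19, 0.0, 0.0],"gripper":0},
{"dp":[0.0, -0.16, 0.09],"delta_rot":[0.19, 0.0, 0.0],"gripper":0},
{"dp":[0.0, -0.15, 0.11],"delta_rot":[0.19, 0.0, 0.0],"gripper":0},
--
{"dp":[0.0, -0.17, 0.14],"delta_rot":[0.14, 0.0, 0.0],"gripper":0},
{"dp":[0.0, -0.24, 0.16],"delta_rot":[0.0, 0.0, 0.0],"gripper":0},
{"dp":[0.0, -0.23, 0.18],"delta_rot":[0.0, 0.0, 0.0],"gripper":0},
{"dp":[0.0, -0.21, 0.19],"delta_rot":[0.0, 0.0, 0.0],"gripper":0},
{"dp":[0.0, -0.2, 0.2],"delta_rot":[0.0, 0.0, 0.0],"gripper":0},
{"dp":[0.0, -0.19, 0.22],"delta_rot":[0.0, 0.0, 0.0],"gripper":0},
```

Forces have dropped to 7 N, so I'll continue, keeping the radius.

carry_out(steps=[{"dp": [0, -0.18, -0.06], "delta_rot": [0.14, 0, 0], "gripper": 0}, {"dp": [0, -0.17, -0.05], "delta_rot": [0.19, 0, 0], "gripper": 0}, {"dp": [0, -0.17, -0.02], "delta_rot": [0.19, 0, 0], "gripper": 0}, {"dp": [0, -0.17, 0.01], "delta_rot": [0.19, 0, 0], "gripper": 0}, {"dp": [0, -0.17, 0.03], "delta_rot": [0.19, 0, 0], "gripper": 0}, {"dp": [0, -0.17, 0.06], "delta_rot": [0.19, 0, 0], "gripper": 0}, {"dp": [0, -0.16, 0.09], "delta_rot": [0.19, 0, 0], "gripper": 0}])

```text
time_s: 6.58
tool_pos: [0.5372, 0.1084, 0.39]
ee_rot: [0.144, -0.631, 0.743, -0.169]
wrist_force: [-3.3, 2.0, 5.4]
finger_gap: 0.0075
finger_force: 64.1
```

```bash
python3 - <<'E'
from h import *
st();a0,r=bara(); print(a0,r)
N=8
w=[(barpos(a0+(2.0-a0)*i/N,r=r),None,0,1) for i in range(1,N+1)]
plan(w,L=.161)
E
```

```text
t 6.575 p [0.5372 0.1084 0.39  ] q [ 0.1442 -0.6315  0.743  -0.1686] F [-3.3  2.   5.4] gap 0.0075 ff 64.1
1.4972200611993896 0.16676578215663676
--
{"dp":[0.01, -0.24, 0.1],"delta_rot":[0.0, 0.0, 0.0],"gripper":0},
{"dp":[0.0, -0.23, 0.12],"delta_rot":[0.0, 0.0, 0.0],"gripper":0},
{"dp":[0.0, -0.23, 0.13],"delta_rot":[0.0, 0.0, 0.0],"gripper":0},
{"dp":[0.0, -0.22, 0.15],"delta_rot":[0.0, 0.0, 0.0],"gripper":0},
{"dp":[0.0, -0.21, 0.16],"delta_rot":[0.0, 0.0, 0.0],"gripper":0},
{"dp":[0.0, -0.2, 0.17],"delta_rot":[0.0, 0.0, 0.0],"gripper":0},
{"dp":[0.0, -0.19, 0.18],"delta_rot":[0.0, 0.0, 0.0],"gripper":0},
{"dp":[0.0, -0.17, 0.2],"delta_rot":[0.0, 0.0, 0.0],"gripper":0},
```

carry_out(steps=[{"dp": [0, -0.24, 0.09], "delta_rot": [0, 0, 0], "gripper": 0}, {"dp": [0, -0.23, 0.12], "delta_rot": [0, 0, 0], "gripper": 0}, {"dp": [0, -0.23, 0.13], "delta_rot": [0, 0, 0], "gripper": 0}, {"dp": [0, -0.22, 0.15], "delta_rot": [0, 0, 0], "gripper": 0}, {"dp": [0, -0.21, 0.16], "delta_rot": [0, 0, 0], "gripper": 0}, {"dp": [0, -0.2, 0.17], "delta_rot": [0, 0, 0], "gripper": 0}, {"dp": [0, -0.19, 0.18], "delta_rot": [0, 0, 0], "gripper": 0}, {"dp": [0, -0.1, 0.1], "delta_rot": [0, 0, 0], "gripper": 0}])

```text
time_s: 7.58
tool_pos: [0.6138, 0.0963, 0.3761]
ee_rot: [0.143, -0.632, 0.743, -0.167]
wrist_force: [-0.1, 6.6, 3.6]
finger_gap: 0.0071
finger_force: 67.0
```

```bash
python3 - <<'E'
from h import *
st();a0,r=bara(); print(a0,r)
E
```

```text
t 7.575 p [0.6138 0.0963 0.3761] q [ 0.143  -0.6317  0.7433 -0.1671] F [-0.1  6.6  3.6] gap 0.0071 ff 67.0
1.9733199367497458 0.16536865843738965
```

carry_out(steps=[{"dp": [0, -0.05, 0.05], "delta_rot": [0, 0, 0], "gripper": 0.35}, {"dp": [0, 0, 0], "delta_rot": [0, 0, 0], "gripper": 0.35}, {"dp": [0, 0, 0], "delta_rot": [0, 0, 0], "gripper": 0.35}, {"dp": [0, 0, -0.6], "delta_rot": [0, 0, 0], "gripper": 0.35}, {"dp": [0, 0, -0.9], "delta_rot": [0, 0, 0], "gripper": 0.35}, {"dp": [0, 0, -0.9], "delta_rot": [0, 0, 0], "gripper": 0.35}, {"dp": [0, 0.5, -0.9], "delta_rot": [0, 0, 0], "gripper": 0.6}])

```text
time_s: 8.45
tool_pos: [0.5413, 0.1071, 0.4872]
ee_rot: [0.142, -0.631, 0.744, -0.168]
wrist_force: [0.5, 0.4, 0.4]
finger_gap: 0.0468
finger_force: 0.0
```

carry_out(steps=[{"dp": [0, 1, 0], "delta_rot": [0, 0, 0], "gripper": 0.6}, {"dp": [0, 1, 0], "delta_rot": [0, 0, 0], "gripper": 0.6}, {"dp": [0, 1, 0], "delta_rot": [0, 0, 0], "gripper": 0.6}, {"dp": [0, 1, 0], "delta_rot": [0, 0, 0], "gripper": 0.6}])

```text
time_s: 8.95
tool_pos: [0.3976, 0.1302, 0.417]
ee_rot: [0.142, -0.631, 0.744, -0.167]
wrist_force: [0.4, 0.7, -0.1]
finger_gap: 0.0513
finger_force: 0.0
```

```bash
python3 - <<'E'
from h import *
st()
g=grab('scene'); c=g['color'][165:335,185:385,::-1]
f=grab('top'); d=f['color'][175:315,195:365,::-1]
c=cv2.resize(c,(400,340),interpolation=cv2.INTER_CUBIC)
d=cv2.resize(d,None,fx=4,fy=4,interpolation=cv2.INTER_CUBIC)
cv2.imwrite('pics/z4.png',d)
e=cv2.resize(g['color'][165:335,185:385,::-1],None,fx=4,fy=3.5,interpolation=cv2.INTER_CUBIC);cv2.imwrite('pics/z5.png',e)
E
```

```text
t 8.95 p [0.3976 0.1302 0.417 ] q [ 0.1421 -0.6314  0.7437 -0.1674] F [ 0.4  0.7 -0.1] gap 0.0513 ff 0.0
```

View pics/z4.png

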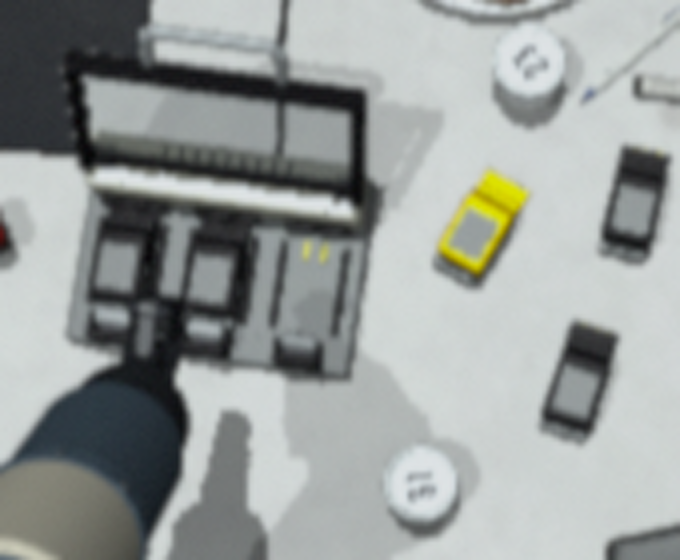

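View pics/z5.png

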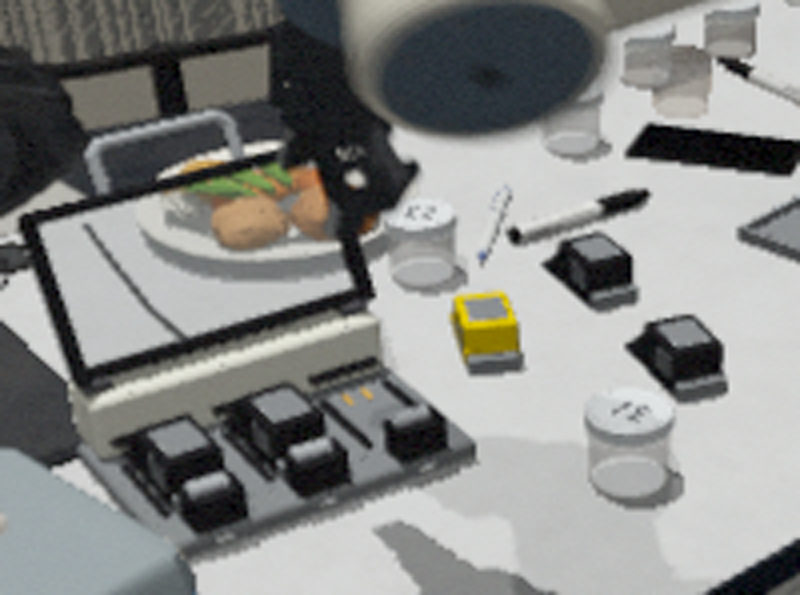

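Cover lies back and stays open. Crop z4: pack labels in bay 1 at (119,267) and bay 2 at (213,279), bay 3 empty at (308,290). Next I'll measure the labels and the bay axes.

```bash
cat >> h.py <<'E'
def label(f,u,v,z,w=9):
    "centroid+axis of grey label around pixel; world pos at height z"
    c=f['color'].astype(int); sub=c[v-w:v+w+1,u-w:u+w+1]
    big=cv2.resize(sub.max(2).astype(np.uint8),None,fx=8,fy=8,interpolation=cv2.INTER_CUBIC)
    m=((big>90)).astype(np.uint8); n,l,s,ce=cv2.connectedComponentsWithStats(m)
    k=l[big.shape[0]//2,big.shape[1]//2]
    cs,_=cv2.findContours((l==k).astype(np.uint8),cv2.RETR_EXTERNAL,cv2.CHAIN_APPROX_NONE); r=cv2.minAreaRect(cs[0])
    tw=lambda p:onz(f,u-w+(p[0]+.5)/8-.5,v-w+(p[1]+.5)/8-.5,z)
    bx=[tw(p) for p in cv2.boxPoints(r)]; e=[bx[1]-bx[0],bx[2]-bx[1]]; e=max(e,key=np.linalg.norm); e=e*np.sign(e[0])
    return tw(ce[k]),np.arctan2(e[1],e[0]),[round(np.linalg.norm(bx[i+1]-bx[i])*1000,1) for i in(0,1)]
E
python3 - <<'E'
from h import *
f=grab('top'); z=lambda x,y:(195+x/4-.375,175+y/4-.375)
for n,(x,y),h in(('p1',(119,267),.064),('p2',(213,279),.064),('A',(634,207),.044),('B',(578,384),.044)):
    u,v=map(round,z(x,y)); p,a,s=label(f,u,v,h); print(n,p.round(4),round(a,3),s)
for n,(x,y),h in(('frontL',(68,338),.02),('frontR',(348,378),.02),('backwhiteL',(92,180),.07),('backwhiteR',(355,215),.07),('barL',(148,35),.229),('barR',(282,58),.229)):
    print(n,onz(f,*z(x,y),h)[:2].round(4))
for k,y in((1,.072),(2,0),(3,-.072)): print(k,CH(0,y))
E
```

```text
p1 [0.5535 0.186  0.064 ] -0.163 [np.float64(38.4), np.float64(30.8)]
p2 [0.5426 0.1148 0.064 ] -0.153 [np.float64(38.6), np.float64(31.3)]
A [ 0.5936 -0.2115  0.044 ] -0.268 [np.float64(38.0), np.float64(32.5)]
B [ 0.4578 -0.1556  0.044 ] -0.026 [np.float64(45.9), np.float64(58.1)]
frontL [0.5041 0.2306]
frontR [0.4686 0.0128]
backwhiteL [0.6196 0.2041]
backwhiteR [0.5889 0.0033]
barL [0.6919 0.1374]
barR [0.6739 0.044 ]
1 [0.57247091 0.17708036 0.        ]
2 [0.561 0.106 0.   ]
3 [0.54952909 0.03491964 0.        ]
```

```bash
sed -i 's/^YAW=.*/YAW=-0.155/' h.py; cat >> h.py <<'E'
P1=np.array([.5535,.186]); P2=np.array([.5426,.1148])
E
python3 - <<'E'
from h import *
print(np.round(manip.state()['joint_positions'],2))
x=XH[:2]; g=P1-.004*x
plan([((.48,.15,.26),Rt(81.1),.62,None),((*g,.12),Rt(81.1),.62,None),((*g,.046),Rt(81.1),.62,4)])
E
```

```text
[ 0.84 -0.15 -0.5   0.44 -1.02 -1.19]
--
{"dp":[-0.19, -0.14, 0.05],"delta_rot":[-0.21, 0.21, 0.93],"gripper":0.62},
{"dp":[-0.19, -0.13, 0.05],"delta_rot":[-0.21, 0.21, 0.93],"gripper":0.62},
{"dp":[-0.19, -0.12, 0.05],"delta_rot":[-0.21, 0.21, 0.93],"gripper":0.62},
{"dp":[-0.19, -0.11, 0.04],"delta_rot":[-0.21, 0.21, 0.93],"gripper":0.62},
{"dp":[-0.19, -0.1, 0.04],"delta_rot":[-0.21, 0.21, 0.93],"gripper":0.62},
{"dp":[-0.18, -0.09, 0.04],"delta_rot":[-0.21, 0.21, 0.93],"gripper":0.62},
{"dp":[-0.18, -0.08, 0.04],"delta_rot":[-0.21, 0.21, 0.93],"gripper":0.62},
{"dp":[-0.17, -0.08, 0.04],"delta_rot":[-0.21, 0.21, 0.93],"gripper":0.62},
--
{"dp":[-0.17, -0.07, 0.04],"delta_rot":[-0.21, 0.21, 0.93],"gripper":0.62},
{"dp":[-0.16, -0.06, 0.04],"delta_rot":[-0.21, 0.21, 0.93],"gripper":0.62},
{"dp":[-0.15, -0.06, 0.04],"delta_rot":[-0.21, 0.21, 0.93],"gripper":0.62},
{"dp":[-0.32, 0.23, 0.7],"delta_rot":[0.0, 0.0, 0.0],"gripper":0.62},
{"dp":[-0.32, 0.23, 0.7],"delta_rot":[0.0, 0.0, 0.0],"gripper":0.62},
{"dp":[-0.32, 0.23, 0.7],"delta_rot":[0.0, 0.0, 0.0],"gripper":0.62},
{"dp":[-0.32, 0.23, 0.7],"delta_rot":[0.0, 0.0, 0.0],"gripper":0.62},
{"dp":[-0.32, 0.23, 0.7],"delta_rot":[0.0, 0.0, 0.0],"gripper":0.62},
--
{"dp":[0.0, 0.0, 0.46],"delta_rot":[0.0, 0.0, 0.0],"gripper":0.62},
{"dp":[0.0, 0.0, 0.46],"delta_rot":[0.0, 0.0, 0.0],"gripper":0.62},
{"dp":[0.0, 0.0, 0.46],"delta_rot":[0.0, 0.0, 0.0],"gripper":0.62},
{"dp":[0.0, 0.0, 0.46],"delta_rot":[0.0, 0.0, 0.0],"gripper":0.62},
```

carry_out(steps=[{"dp": [-0.19, -0.13, 0.05], "delta_rot": [-0.21, 0.21, 0.93], "gripper": 0.62}, {"dp": [-0.19, -0.13, 0.05], "delta_rot": [-0.21, 0.21, 0.93], "gripper": 0.62}, {"dp": [-0.19, -0.12, 0.05], "delta_rot": [-0.21, 0.21, 0.93], "gripper": 0.62}, {"dp": [-0.19, -0.11, 0.04], "delta_rot": [-0.21, 0.21, 0.93], "gripper": 0.62}, {"dp": [-0.19, -0.1, 0.04], "delta_rot": [-0.21, 0.21, 0.93], "gripper": 0.62}, {"dp": [-0.18, -0.09, 0.04], "delta_rot": [-0.21, 0.21, 0.93], "gripper": 0.62}, {"dp": [-0.18, -0.08, 0.04], "delta_rot": [-0.21, 0.21, 0.93], "gripper": 0.62}, {"dp": [-0.17, -0.08, 0.04], "delta_rot": [-0.21, 0.21, 0.93], "gripper": 0.62}])

```text
time_s: 10.1
tool_pos: [0.4624, 0.1562, 0.4189]
ee_rot: [0.043, -0.129, 0.989, -0.051]
wrist_force: [-0.5, 1.0, -0.2]
finger_gap: 0.0527
finger_force: 0.0
```

carry_out(steps=[{"dp": [-0.17, -0.07, 0.04], "delta_rot": [-0.21, 0.21, 0.93], "gripper": 0.62}, {"dp": [-0.16, -0.06, 0.04], "delta_rot": [-0.21, 0.21, 0.93], "gripper": 0.62}, {"dp": [-0.15, -0.06, 0.04], "delta_rot": [-0.21, 0.21, 0.93], "gripper": 0.62}, {"dp": [0, 0, 0], "delta_rot": [0, 0, 0], "gripper": 0.62}])

```text
time_s: 10.6
tool_pos: [0.4826, 0.1505, 0.4154]
ee_rot: [0.0, 0.077, 0.997, -0.001]
wrist_force: [0.3, 0.3, 0.5]
finger_gap: 0.0532
finger_force: 0.0
```

```bash
python3 - <<'E'
from h import *
st();print(np.round(manip.state()['joint_positions'],2))
g=P1-.004*XH[:2]
plan([((*g,.12),Rt(81.1),.62,None),((*g,.046),Rt(81.1),.62,4)])
E
```

```text
t 10.6 p [0.4826 0.1505 0.4154] q [ 3.00e-04  7.75e-02  9.97e-01 -9.00e-04] F [0.3 0.3 0.5] gap 0.0532 ff 0.0
[ 0.61  0.16  0.02  0.   -1.43 -2.34]
--
{"dp":[-0.3, 0.23, 0.7],"delta_rot":[0.0, 0.0, 0.0],"gripper":0.62},
{"dp":[-0.3, 0.23, 0.7],"delta_rot":[0.0, 0.0, 0.0],"gripper":0.62},
{"dp":[-0.3, 0.23, 0.7],"delta_rot":[0.0, 0.0, 0.0],"gripper":0.62},
{"dp":[-0.3, 0.23, 0.7],"delta_rot":[0.0, 0.0, 0.0],"gripper":0.62},
{"dp":[-0.3, 0.23, 0.7],"delta_rot":[0.0, 0.0, 0.0],"gripper":0.62},
{"dp":[0.0, 0.0, 0.46],"delta_rot":[0.0, 0.0, 0.0],"gripper":0.62},
{"dp":[0.0, 0.0, 0.46],"delta_rot":[0.0, 0.0, 0.0],"gripper":0.62},
{"dp":[0.0, 0.0, 0.46],"delta_rot":[0.0, 0.0, 0.0],"gripper":0.62},
--
{"dp":[0.0, 0.0, 0.46],"delta_rot":[0.0, 0.0, 0.0],"gripper":0.62},
```

carry_out(steps=[{"dp": [-0.3, 0.23, 0.7], "delta_rot": [0, 0, 0], "gripper": 0.62}, {"dp": [-0.3, 0.23, 0.7], "delta_rot": [0, 0, 0], "gripper": 0.62}, {"dp": [-0.3, 0.23, 0.7], "delta_rot": [0, 0, 0], "gripper": 0.62}, {"dp": [-0.3, 0.23, 0.7], "delta_rot": [0, 0, 0], "gripper": 0.62}, {"dp": [-0.3, 0.23, 0.7], "delta_rot": [0, 0, 0], "gripper": 0.62}, {"dp": [0, 0, 0], "delta_rot": [0, 0, 0], "gripper": 0.62}])

```text
time_s: 11.35
tool_pos: [0.5476, 0.187, 0.2729]
ee_rot: [-0.002, 0.076, 0.997, -0.003]
wrist_force: [-0.5, -0.1, -0.7]
finger_gap: 0.0529
finger_force: 0.0
```

```bash
python3 - <<'E'
from h import *
st()
g=P1-.004*XH[:2]
plan([((*g,.046),Rt(81.1),.62,4)])
g=grab('scene'); c=g['color'][215:335,190:350,::-1]
cv2.imwrite('pics/z6.png',cv2.resize(c,None,fx=4,fy=4,interpolation=cv2.INTER_CUBIC))
E
```

```text
t 11.35 p [0.5476 0.187  0.2729] q [-0.0018  0.0758  0.9971 -0.0026] F [-0.5 -0.1 -0.7] gap 0.0529 ff 0.0
--
{"dp":[-0.01, 0.0, 0.45],"delta_rot":[-0.01, -0.01, 0.01],"gripper":0.62},
{"dp":[-0.01, 0.0, 0.45],"delta_rot":[-0.01, -0.01, 0.01],"gripper":0.62},
{"dp":[-0.01, 0.0, 0.45],"delta_rot":[-0.01, -0.01, 0.01],"gripper":0.62},
{"dp":[-0.01, 0.0, 0.45],"delta_rot":[-0.01, -0.01, 0.01],"gripper":0.62},
```

View pics/z6.png

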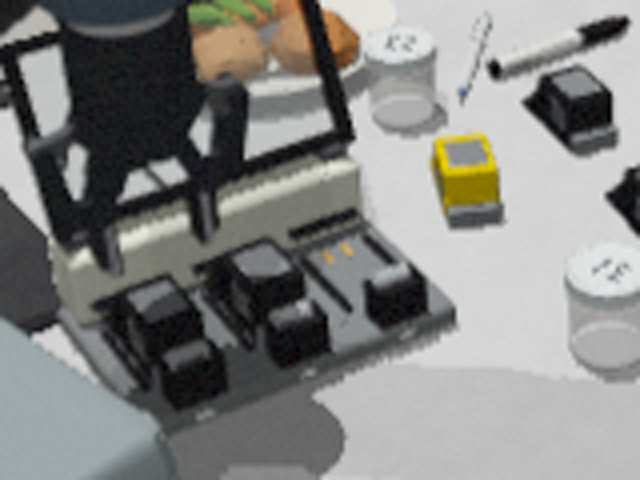

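Fingers at (108,250) and (203,220) straddle pack 1 evenly. Descend and grip.

carry_out(steps=[{"dp": [-0.01, 0, 0.45], "delta_rot": [0, 0, 0], "gripper": 0.62}, {"dp": [-0.01, 0, 0.45], "delta_rot": [0, 0, 0], "gripper": 0.62}, {"dp": [-0.01, 0, 0.45], "delta_rot": [0, 0, 0], "gripper": 0.62}, {"dp": [0, 0, 0.45], "delta_rot": [0, 0, 0], "gripper": 0.62}, {"dp": [0, 0, 0], "delta_rot": [0, 0, 0], "gripper": 0.62}, {"dp": [0, 0, 0], "delta_rot": [0, 0, 0], "gripper": 0.3}, {"dp": [0, 0, 0], "delta_rot": [0, 0, 0], "gripper": 0.3}, {"dp": [0, 0, 0], "delta_rot": [0, 0, 0], "gripper": 0.3}])

```text
time_s: 12.4
tool_pos: [0.5495, 0.187, 0.2053]
ee_rot: [0.002, 0.077, 0.997, -0.0]
wrist_force: [-1.3, 0.8, 6.2]
finger_gap: 0.0393
finger_force: 61.9
```

```bash
cat >> h.py <<'E'
def pivot(angs,grip,xg,zg=None,rows=2,then=()):
    """pack held with grasp point at pack x=xg; pivot about the toe's bottom tip (now where it is) to each absolute tilt (deg)"""
    s=manip.state(); r=rot(s); g=np.array(s['tool_pos'])+r.apply([0,0,.155])
    return g
E
python3 - <<'E'
from h import *
s=st(); r=rot(s); g=np.array(s['tool_pos'])+r.apply([0,0,.155]); print(g)
# toe bottom tip: label centre x=-10.5 -> tip at +55.5 along charger x, z=.020
tip=np.array([*(P1+.0555*XH[:2]),.020]); v=g-tip; yax=np.array([-XH[1],XH[0],0]); w=[]
for t in (4,8,12,16,20,23):
    q=R.from_rotvec(np.radians(t)*yax); w.append((tip+q.apply(v),q*r,.3,1))
t=23; q=R.from_rotvec(np.radians(t)*yax); ax=q.apply(XH)
w.append((tip+q.apply(v)-.02*ax,q*r,.3,1)); w.append((tip+q.apply(v)-.045*ax,q*r,.3,1))
plan(w)
E
```

```text
t 12.4 p [0.5495 0.187  0.2053] q [ 1.500e-03  7.670e-02  9.971e-01 -1.000e-04] F [-1.3  0.8  6.2] gap 0.0393 ff 61.9
[0.549917   0.18694531 0.05033345]
--
{"dp":[-0.33, 0.0, -0.09],"delta_rot":[0.0, 0.47, 0.0],"gripper":0.3},
{"dp":[-0.33, 0.0, -0.09],"delta_rot":[0.0, 0.47, 0.0],"gripper":0.3},
{"dp":[-0.33, 0.0, -0.09],"delta_rot":[0.0, 0.47, 0.0],"gripper":0.3},
{"dp":[-0.33, 0.0, -0.09],"delta_rot":[0.0, 0.47, 0.0],"gripper":0.3},
{"dp":[-0.33, 0.0, -0.09],"delta_rot":[0.0, 0.47, 0.0],"gripper":0.3},
{"dp":[-0.24, 0.0, -0.07],"delta_rot":[0.0, 0.35, 0.0],"gripper":0.3},
{"dp":[0.5, 0.0, 0.0],"delta_rot":[0.0, 0.0, 0.0],"gripper":0.3},
{"dp":[0.62, 0.0, 0.0],"delta_rot":[0.0, 0.0, 0.0],"gripper":0.3},
```

carry_out(steps=[{"dp": [-0.33, 0, -0.09], "delta_rot": [0, 0.47, 0], "gripper": 0.3}, {"dp": [-0.33, 0, -0.09], "delta_rot": [0, 0.47, 0], "gripper": 0.3}, {"dp": [-0.33, 0, -0.09], "delta_rot": [0, 0.47, 0], "gripper": 0.3}, {"dp": [-0.33, 0, -0.09], "delta_rot": [0, 0.47, 0], "gripper": 0.3}, {"dp": [-0.33, 0, -0.09], "delta_rot": [0, 0.47, 0], "gripper": 0.3}, {"dp": [-0.24, 0, -0.07], "delta_rot": [0, 0.35, 0], "gripper": 0.3}])

```text
time_s: 13.15
tool_pos: [0.6257, 0.175, 0.2143]
ee_rot: [-0.201, 0.075, 0.977, 0.015]
wrist_force: [-4.7, 1.4, 12.6]
finger_gap: 0.0393
finger_force: 62.6
```

```bash
python3 - <<'E'
from h import *
s=st(); print(np.degrees((Rt(81.1).inv()*rot()).as_rotvec()))
g=grab('scene'); c=g['color'][195:335,190:350,::-1]
cv2.imwrite('pics/z7.png',cv2.resize(c,None,fx=4,fy=4,interpolation=cv2.INTER_CUBIC))
E
```

```text
t 13.15 p [0.6257 0.175  0.2143] q [-0.2009  0.0749  0.9766  0.0153] F [-4.7  1.4 12.6] gap 0.0393 ff 62.6
[ 0.03453697 23.24379599 -0.13098384]
```

View pics/z7.png

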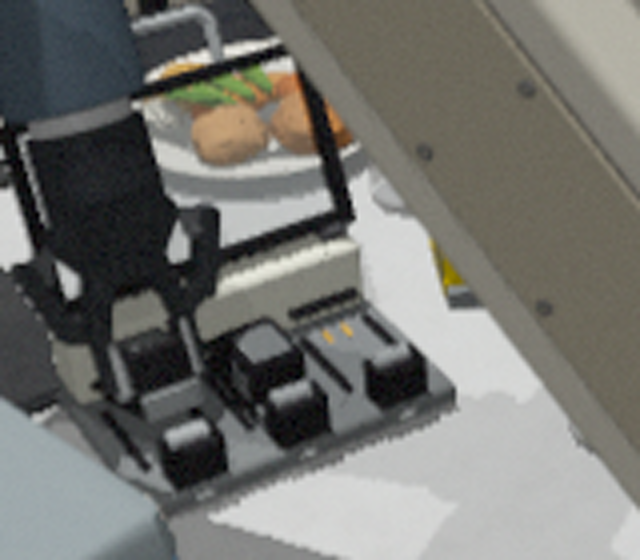

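Pack 1 is released, heel raised about 23°, and clear of the roller at (190,440). Withdraw it and lift.

carry_out(steps=[{"dp": [0.3, 0, -0.05], "delta_rot": [0, 0, 0], "gripper": 0.3}, {"dp": [0.4, 0, -0.05], "delta_rot": [0, 0, 0], "gripper": 0.3}, {"dp": [0.6, 0, -0.2], "delta_rot": [0, 0, 0], "gripper": 0.3}, {"dp": [0.6, 0, -0.6], "delta_rot": [0, 0, 0], "gripper": 0.3}, {"dp": [0.6, 0, -0.8], "delta_rot": [0, 0, 0], "gripper": 0.3}])

```text
time_s: 13.82
tool_pos: [0.5594, 0.1851, 0.3136]
ee_rot: [-0.201, 0.075, 0.976, 0.014]
wrist_force: [1.3, 0.3, -2.4]
finger_gap: 0.0391
finger_force: 61.1
```

```bash
cat >> h.py <<'E'
TC=np.array([.467,-.411]); TY=.067
def tray(k): return TC+k*.053*np.array([np.cos(TY),np.sin(TY)])
E
python3 - <<'E'
from h import *
s=st(); g=np.array(s['tool_pos'])+rot().apply([0,0,.155]);print(g)
x=np.array([np.cos(TY),np.sin(TY)]); p=tray(1)-.0145*x; r=Rt(90+np.degrees(TY))
plan([((*g[:2],.18),Rt(81.1),.3,None),((*p,.16),r,.3,None)])
E
```

```text
t 13.825 p [0.5594 0.1851 0.3136] q [-0.2014  0.0755  0.9765  0.014 ] F [ 1.3  0.3 -2.4] gap 0.0391 ff 61.1
[0.49876164 0.19401546 0.17127812]
--
{"dp":[0.55, 0.0, -0.03],"delta_rot":[-0.01, -0.9, 0.0],"gripper":0.3},
{"dp":[0.54, 0.0, -0.03],"delta_rot":[-0.01, -0.9, 0.0],"gripper":0.3},
{"dp":[0.53, 0.0, -0.04],"delta_rot":[-0.01, -0.9, 0.0],"gripper":0.3},
{"dp":[-0.15, -0.87, 0.03],"delta_rot":[0.0, 0.0, -0.09],"gripper":0.3},
{"dp":[-0.14, -0.88, 0.03],"delta_rot":[0.0, 0.0, -0.09],"gripper":0.3},
{"dp":[-0.12, -0.88, 0.03],"delta_rot":[0.0, 0.0, -0.09],"gripper":0.3},
{"dp":[-0.11, -0.88, 0.03],"delta_rot":[0.0, 0.0, -0.09],"gripper":0.3},
{"dp":[-0.1, -0.88, 0.03],"delta_rot":[0.0, 0.0, -0.09],"gripper":0.3},
--
{"dp":[-0.09, -0.88, 0.03],"delta_rot":[0.0, 0.0, -0.09],"gripper":0.3},
{"dp":[-0.08, -0.88, 0.03],"delta_rot":[0.0, 0.0, -0.09],"gripper":0.3},
{"dp":[-0.07, -0.88, 0.03],"delta_rot":[0.0, 0.0, -0.09],"gripper":0.3},
{"dp":[-0.05, -0.88, 0.03],"delta_rot":[0.0, 0.0, -0.09],"gripper":0.3},
{"dp":[-0.04, -0.88, 0.03],"delta_rot":[0.0, 0.0, -0.09],"gripper":0.3},
{"dp":[-0.03, -0.89, 0.03],"delta_rot":[0.0, 0.0, -0.09],"gripper":0.3},
{"dp":[-0.02, -0.89, 0.03],"delta_rot":[0.0, 0.0, -0.09],"gripper":0.3},
{"dp":[-0.01, -0.89, 0.03],"delta_rot":[0.0, 0.0, -0.09],"gripper":0.3},
--
{"dp":[0.0, -0.89, 0.03],"delta_rot":[0.0, 0.0, -0.09],"gripper":0.3},
{"dp":[0.01, -0.89, 0.03],"delta_rot":[0.0, 0.0, -0.09],"gripper":0.3},
{"dp":[0.03, -0.89, 0.03],"delta_rot":[0.0, 0.0, -0.09],"gripper":0.3},
{"dp":[0.04, -0.89, 0.03],"delta_rot":[0.0, 0.0, -0.09],"gripper":0.3},
```

carry_out(steps=[{"dp": [0.55, 0, -0.03], "delta_rot": [0, -0.9, 0], "gripper": 0.3}, {"dp": [0.54, 0, -0.03], "delta_rot": [0, -0.9, 0], "gripper": 0.3}, {"dp": [0.53, 0, -0.04], "delta_rot": [0, -0.9, 0], "gripper": 0.3}, {"dp": [-0.15, -0.87, 0.03], "delta_rot": [0, 0, -0.09], "gripper": 0.3}, {"dp": [-0.14, -0.88, 0.03], "delta_rot": [0, 0, -0.09], "gripper": 0.3}, {"dp": [-0.12, -0.88, 0.03], "delta_rot": [0, 0, -0.09], "gripper": 0.3}, {"dp": [-0.11, -0.88, 0.03], "delta_rot": [0, 0, -0.09], "gripper": 0.3}, {"dp": [-0.1, -0.88, 0.03], "delta_rot": [0, 0, -0.09], "gripper": 0.3}])

```text
time_s: 14.82
tool_pos: [0.5017, 0.016, 0.3285]
ee_rot: [-0.0, 0.043, 0.999, -0.001]
wrist_force: [1.3, -0.5, -2.5]
finger_gap: 0.039
finger_force: 61.1
```

carry_out(steps=[{"dp": [-0.09, -0.88, 0.03], "delta_rot": [0, 0, -0.09], "gripper": 0.3}, {"dp": [-0.08, -0.88, 0.03], "delta_rot": [0, 0, -0.09], "gripper": 0.3}, {"dp": [-0.07, -0.88, 0.03], "delta_rot": [0, 0, -0.09], "gripper": 0.3}, {"dp": [-0.05, -0.88, 0.03], "delta_rot": [0, 0, -0.09], "gripper": 0.3}, {"dp": [-0.04, -0.88, 0.03], "delta_rot": [0, 0, -0.09], "gripper": 0.3}, {"dp": [-0.03, -0.89, 0.03], "delta_rot": [0, 0, -0.09], "gripper": 0.3}, {"dp": [-0.02, -0.89, 0.03], "delta_rot": [0, 0, -0.09], "gripper": 0.3}, {"dp": [-0.01, -0.89, 0.03], "delta_rot": [0, 0, -0.09], "gripper": 0.3}])

```text
time_s: 15.82
tool_pos: [0.5065, -0.2667, 0.3194]
ee_rot: [-0.0, -0.011, 1.0, -0.001]
wrist_force: [0.3, -0.2, -1.2]
finger_gap: 0.0392
finger_force: 61.1
```

carry_out(steps=[{"dp": [0, -0.89, 0.03], "delta_rot": [0, 0, -0.09], "gripper": 0.3}, {"dp": [0.01, -0.89, 0.03], "delta_rot": [0, 0, -0.09], "gripper": 0.3}, {"dp": [0.03, -0.89, 0.03], "delta_rot": [0, 0, -0.09], "gripper": 0.3}, {"dp": [0.04, -0.89, 0.03], "delta_rot": [0, 0, -0.09], "gripper": 0.3}, {"dp": [0, 0, 0], "delta_rot": [0, 0, 0], "gripper": 0.3}])

```text
time_s: 16.45
tool_pos: [0.5091, -0.4099, 0.3139]
ee_rot: [-0.001, -0.036, 0.999, -0.0]
wrist_force: [-0.3, 0.4, -1.3]
finger_gap: 0.0391
finger_force: 61.4
```

```bash
python3 - <<'E'
from h import *
s=st();print(np.round(s['joint_positions'],2))
x=np.array([np.cos(TY),np.sin(TY)]); p=tray(1)-.0145*x; r=Rt(90+np.degrees(TY))
print(p)
# grasp point is .0303 above the pack's underside; floor .004
plan([((*p,.06),r,.3,3),((*p,.036),r,.3,2)])
E
```

```text
t 16.45 p [ 0.5091 -0.4099  0.3139] q [-9.000e-04 -3.640e-02  9.993e-01 -5.000e-04] F [-0.3  0.4 -1.3] gap 0.0391 ff 61.4
[-0.44  0.5   0.23  0.   -1.31 -1.06]
[ 0.50541362 -0.40842243]
--
{"dp":[0.03, 0.02, 0.82],"delta_rot":[0.0, 0.0, 0.01],"gripper":0.3},
{"dp":[0.03, 0.02, 0.82],"delta_rot":[0.0, 0.0, 0.01],"gripper":0.3},
{"dp":[0.03, 0.01, 0.82],"delta_rot":[0.0, 0.0, 0.01],"gripper":0.3},
{"dp":[0.0, 0.0, 0.3],"delta_rot":[0.0, 0.0, 0.0],"gripper":0.3},
{"dp":[0.0, 0.0, 0.3],"delta_rot":[0.0, 0.0, 0.0],"gripper":0.3},
```

carry_out(steps=[{"dp": [0.03, 0.02, 0.82], "delta_rot": [0, 0, 0], "gripper": 0.3}, {"dp": [0.03, 0.02, 0.82], "delta_rot": [0, 0, 0], "gripper": 0.3}, {"dp": [0.03, 0.01, 0.82], "delta_rot": [0, 0, 0], "gripper": 0.3}, {"dp": [0, 0, 0.3], "delta_rot": [0, 0, 0], "gripper": 0.3}, {"dp": [0, 0, 0.2], "delta_rot": [0, 0, 0], "gripper": 0.3}, {"dp": [0, 0, 0.05], "delta_rot": [0, 0, 0], "gripper": 0.3}])

```text
time_s: 17.2
tool_pos: [0.5067, -0.4072, 0.1952]
ee_rot: [0.0, -0.038, 0.999, -0.001]
wrist_force: [0.3, 0.7, -1.6]
finger_gap: 0.0395
finger_force: 61.4
```

```bash
python3 - <<'E'
from h import *
s=st(); g=np.array(s['tool_pos'])+rot().apply([0,0,.155]);print(g)
E
```

```text
t 17.2 p [ 0.5067 -0.4072  0.1952] q [ 4.000e-04 -3.770e-02  9.993e-01 -1.300e-03] F [ 0.3  0.7 -1.6] gap 0.0395 ff 61.4
[ 0.50688151 -0.40757637  0.04019367]
```

carry_out(steps=[{"dp": [0, 0, 0.1], "delta_rot": [0, 0, 0], "gripper": 0.3}, {"dp": [0, 0, 0.05], "delta_rot": [0, 0, 0], "gripper": 0.3}, {"dp": [0, 0, 0], "delta_rot": [0, 0, 0], "gripper": 0.3}])

```text
time_s: 17.58
tool_pos: [0.5066, -0.4074, 0.1894]
ee_rot: [0.0, -0.038, 0.999, -0.001]
wrist_force: [-1.4, 0.6, 2.7]
finger_gap: 0.0393
finger_force: 61.8
```

carry_out(steps=[{"dp": [0, 0, 0], "delta_rot": [0, 0, 0], "gripper": 0.58}, {"dp": [0, 0, 0], "delta_rot": [0, 0, 0], "gripper": 0.58}, {"dp": [0, 0, 0], "delta_rot": [0, 0, 0], "gripper": 0.58}, {"dp": [0, 0, -0.6], "delta_rot": [0, 0, 0], "gripper": 0.58}, {"dp": [0, 0, -1], "delta_rot": [0, 0, 0], "gripper": 0.62}, {"dp": [0, 0, -1], "delta_rot": [0, 0, 0], "gripper": 0.62}, {"dp": [0, 0, -0.6], "delta_rot": [0, 0, 0], "gripper": 0.62}])

```text
time_s: 18.45
tool_pos: [0.5067, -0.4073, 0.3191]
ee_rot: [0.001, -0.038, 0.999, -0.002]
wrist_force: [-0.6, 0.5, -0.2]
finger_gap: 0.0533
finger_force: 0.0
```

```bash
python3 - <<'E'
from h import *
s=st(); g=P2-.004*XH[:2]
plan([((*g,.15),Rt(81.1),.62,None),((*g,.046),Rt(81.1),.62,4)])
f=grab('top')
for n,(x,y),h in(('A',(634,207),.044),('B',(578,388),.044)):
    u,v=round(195+x/4),round(175+y/4); p,a,s=label(f,u,v,h,w=8); print(n,p.round(4),round(a,3),s)
E
```

```text
t 18.45 p [ 0.5067 -0.4073  0.3191] q [ 0.0012 -0.0376  0.9993 -0.0019] F [-0.6  0.5 -0.2] gap 0.0533 ff 0.0
--
{"dp":[-0.13, 0.93, 0.02],"delta_rot":[0.0, 0.0, 0.11],"gripper":0.62},
{"dp":[-0.11, 0.93, 0.02],"delta_rot":[0.0, 0.0, 0.11],"gripper":0.62},
{"dp":[-0.1, 0.93, 0.02],"delta_rot":[0.0, 0.0, 0.11],"gripper":0.62},
{"dp":[-0.08, 0.93, 0.02],"delta_rot":[0.0, 0.0, 0.11],"gripper":0.62},
{"dp":[-0.07, 0.93, 0.02],"delta_rot":[0.0, 0.0, 0.11],"gripper":0.62},
{"dp":[-0.05, 0.93, 0.02],"delta_rot":[0.0, 0.0, 0.11],"gripper":0.62},
{"dp":[-0.04, 0.93, 0.02],"delta_rot":[0.0, 0.0, 0.11],"gripper":0.62},
{"dp":[-0.02, 0.93, 0.02],"delta_rot":[0.0, 0.0, 0.11],"gripper":0.62},
--
{"dp":[0.0, 0.94, 0.02],"delta_rot":[0.0, 0.0, 0.11],"gripper":0.62},
{"dp":[0.01, 0.94, 0.02],"delta_rot":[0.0, 0.0, 0.11],"gripper":0.62},
{"dp":[0.03, 0.93, 0.02],"delta_rot":[0.0, 0.0, 0.11],"gripper":0.62},
{"dp":[0.04, 0.93, 0.02],"delta_rot":[0.0, 0.0, 0.11],"gripper":0.62},
{"dp":[0.06, 0.93, 0.02],"delta_rot":[0.0, 0.0, 0.11],"gripper":0.62},
{"dp":[0.07, 0.93, 0.02],"delta_rot":[0.0, 0.0, 0.11],"gripper":0.62},
{"dp":[0.0, 0.0, 0.65],"delta_rot":[0.0, 0.0, 0.0],"gripper":0.62},
{"dp":[0.0, 0.0, 0.65],"delta_rot":[0.0, 0.0, 0.0],"gripper":0.62},
--
{"dp":[0.0, 0.0, 0.65],"delta_rot":[0.0, 0.0, 0.0],"gripper":0.62},
{"dp":[0.0, 0.0, 0.65],"delta_rot":[0.0, 0.0, 0.0],"gripper":0.62},
A [ 0.5888 -0.22    0.044 ] -0.031 [np.float64(52.6), np.float64(53.3)]
B [ 0.454  -0.1694  0.044 ] 1.552 [np.float64(52.0), np.float64(52.0)]
```

carry_out(steps=[{"dp": [-0.13, 0.93, 0.02], "delta_rot": [0, 0, 0.11], "gripper": 0.62}, {"dp": [-0.11, 0.93, 0.02], "delta_rot": [0, 0, 0.11], "gripper": 0.62}, {"dp": [-0.1, 0.93, 0.02], "delta_rot": [0, 0, 0.11], "gripper": 0.62}, {"dp": [-0.08, 0.93, 0.02], "delta_rot": [0, 0, 0.11], "gripper": 0.62}, {"dp": [-0.07, 0.93, 0.02], "delta_rot": [0, 0, 0.11], "gripper": 0.62}, {"dp": [-0.05, 0.93, 0.02], "delta_rot": [0, 0, 0.11], "gripper": 0.62}, {"dp": [-0.04, 0.93, 0.02], "delta_rot": [0, 0, 0.11], "gripper": 0.62}, {"dp": [-0.02, 0.93, 0.02], "delta_rot": [0, 0, 0.11], "gripper": 0.62}])

```text
time_s: 19.5
tool_pos: [0.5252, -0.1077, 0.3093]
ee_rot: [-0.0, 0.029, 1.0, -0.001]
wrist_force: [0.8, -0.0, 0.6]
finger_gap: 0.0527
finger_force: 0.0
```

carry_out(steps=[{"dp": [0, 0.94, 0.02], "delta_rot": [0, 0, 0.11], "gripper": 0.62}, {"dp": [0.01, 0.94, 0.02], "delta_rot": [0, 0, 0.11], "gripper": 0.62}, {"dp": [0.03, 0.93, 0.02], "delta_rot": [0, 0, 0.11], "gripper": 0.62}, {"dp": [0.04, 0.93, 0.02], "delta_rot": [0, 0, 0.11], "gripper": 0.62}, {"dp": [0.06, 0.93, 0.02], "delta_rot": [0, 0, 0.11], "gripper": 0.62}, {"dp": [0.07, 0.93, 0.02], "delta_rot": [0, 0, 0.11], "gripper": 0.62}, {"dp": [0, 0, 0], "delta_rot": [0, 0, 0], "gripper": 0.62}])

```text
time_s: 20.38
tool_pos: [0.5389, 0.1169, 0.3038]
ee_rot: [-0.0, 0.076, 0.997, -0.001]
wrist_force: [0.2, -0.4, -0.0]
finger_gap: 0.0531
finger_force: 0.0
```

```bash
python3 - <<'E'
from h import *
s=st(); g=P2-.004*XH[:2]
plan([((*g,.046),Rt(81.1),.62,4)])
E
```

```text
t 20.375 p [0.5389 0.1169 0.3038] q [-1.000e-04  7.650e-02  9.971e-01 -9.000e-04] F [ 0.2 -0.4 -0. ] gap 0.0531 ff 0.0
--
{"dp":[0.0, -0.01, 0.64],"delta_rot":[0.0, 0.0, 0.0],"gripper":0.62},
{"dp":[0.0, -0.01, 0.64],"delta_rot":[0.0, 0.0, 0.0],"gripper":0.62},
{"dp":[0.0, -0.01, 0.64],"delta_rot":[0.0, 0.0, 0.0],"gripper":0.62},
{"dp":[0.0, -0.01, 0.64],"delta_rot":[0.0, 0.0, 0.0],"gripper":0.62},
```

carry_out(steps=[{"dp": [0, -0.01, 0.64], "delta_rot": [0, 0, 0], "gripper": 0.62}, {"dp": [0, -0.01, 0.64], "delta_rot": [0, 0, 0], "gripper": 0.62}, {"dp": [0, -0.01, 0.64], "delta_rot": [0, 0, 0], "gripper": 0.62}, {"dp": [0, -0.01, 0.6], "delta_rot": [0, 0, 0], "gripper": 0.62}, {"dp": [0, 0, 0], "delta_rot": [0, 0, 0], "gripper": 0.62}, {"dp": [0, 0, 0], "delta_rot": [0, 0, 0], "gripper": 0.3}, {"dp": [0, 0, 0], "delta_rot": [0, 0, 0], "gripper": 0.3}, {"dp": [0, 0, 0], "delta_rot": [0, 0, 0], "gripper": 0.3}])

```text
time_s: 21.38
tool_pos: [0.5389, 0.1144, 0.205]
ee_rot: [0.001, 0.078, 0.997, 0.001]
wrist_force: [-2.4, 6.7, -1.1]
finger_gap: 0.0394
finger_force: 61.9
```

carry_out(steps=[{"dp": [-0.33, 0, -0.1], "delta_rot": [0, 0.47, 0], "gripper": 0.3}, {"dp": [-0.33, 0, -0.1], "delta_rot": [0, 0.47, 0], "gripper": 0.3}, {"dp": [-0.33, 0, -0.1], "delta_rot": [0, 0.47, 0], "gripper": 0.3}, {"dp": [-0.33, 0, -0.1], "delta_rot": [0, 0.47, 0], "gripper": 0.3}, {"dp": [-0.33, 0, -0.1], "delta_rot": [0, 0.47, 0], "gripper": 0.3}, {"dp": [-0.24, 0, -0.08], "delta_rot": [0, 0.35, 0], "gripper": 0.3}])

```text
time_s: 22.12
tool_pos: [0.615, 0.1017, 0.2144]
ee_rot: [-0.203, 0.076, 0.976, 0.016]
wrist_force: [-5.9, 3.7, -0.6]
finger_gap: 0.0393
finger_force: 62.1
```

```bash
python3 - <<'E'
from h import *
s=st(); g=np.array(s['tool_pos'])+rot().apply([0,0,.155]);print(g)
E
```

```text
t 22.125 p [0.615  0.1017 0.2144] q [-0.2029  0.0759  0.9761  0.016 ] F [-5.9  3.7 -0.6] gap 0.0393 ff 62.1
[0.55402265 0.11136041 0.07228104]
```

carry_out(steps=[{"dp": [0.3, 0, -0.05], "delta_rot": [0, 0, 0], "gripper": 0.3}, {"dp": [0.4, 0, -0.05], "delta_rot": [0, 0, 0], "gripper": 0.3}, {"dp": [0.6, 0, -0.2], "delta_rot": [0, 0, 0], "gripper": 0.3}, {"dp": [0.6, 0, -0.6], "delta_rot": [0, 0, 0], "gripper": 0.3}, {"dp": [0.6, 0, -0.8], "delta_rot": [0, 0, 0], "gripper": 0.3}])

```text
time_s: 22.75
tool_pos: [0.5493, 0.1114, 0.3178]
ee_rot: [-0.2, 0.076, 0.977, 0.015]
wrist_force: [0.8, 0.9, -0.8]
finger_gap: 0.0395
finger_force: 62.4
```

```bash
python3 - <<'E'
from h import *
s=st(); g=np.array(s['tool_pos'])+rot().apply([0,0,.155]);print(g)
x=np.array([np.cos(TY),np.sin(TY)]); p=tray(-1)-.0145*x; r=Rt(90+np.degrees(TY))
plan([((*g[:2],.18),Rt(81.1),.3,None),((*p,.16),r,.3,None)])
E
```

```text
t 22.75 p [0.5493 0.1114 0.3178] q [-0.1997  0.0761  0.9768  0.0147] F [ 0.8  0.9 -0.8] gap 0.0395 ff 62.4
[0.48920794 0.12054043 0.17523862]
--
{"dp":[0.53, 0.0, 0.0],"delta_rot":[0.0, -0.9, 0.0],"gripper":0.3},
{"dp":[0.53, 0.0, 0.0],"delta_rot":[0.0, -0.9, 0.0],"gripper":0.3},
{"dp":[0.52, 0.0, 0.0],"delta_rot":[0.0, -0.9, 0.0],"gripper":0.3},
{"dp":[0.01, -0.91, 0.03],"delta_rot":[0.0, 0.0, -0.1],"gripper":0.3},
{"dp":[0.02, -0.91, 0.03],"delta_rot":[0.0, 0.0, -0.1],"gripper":0.3},
{"dp":[0.04, -0.91, 0.03],"delta_rot":[0.0, 0.0, -0.1],"gripper":0.3},
{"dp":[0.05, -0.9, 0.03],"delta_rot":[0.0, 0.0, -0.1],"gripper":0.3},
{"dp":[0.06, -0.9, 0.03],"delta_rot":[0.0, 0.0, -0.1],"gripper":0.3},
--
{"dp":[0.08, -0.9, 0.03],"delta_rot":[0.0, 0.0, -0.1],"gripper":0.3},
{"dp":[0.09, -0.9, 0.03],"delta_rot":[0.0, 0.0, -0.1],"gripper":0.3},
{"dp":[0.1, -0.9, 0.03],"delta_rot":[0.0, 0.0, -0.1],"gripper":0.3},
{"dp":[0.12, -0.9, 0.03],"delta_rot":[0.0, 0.0, -0.1],"gripper":0.3},
{"dp":[0.13, -0.9, 0.03],"delta_rot":[0.0, 0.0, -0.1],"gripper":0.3},
{"dp":[0.14, -0.89, 0.03],"delta_rot":[0.0, 0.0, -0.1],"gripper":0.3},
{"dp":[0.16, -0.89, 0.03],"delta_rot":[0.0, 0.0, -0.1],"gripper":0.3},
{"dp":[0.17, -0.89, 0.03],"delta_rot":[0.0, 0.0, -0.1],"gripper":0.3},
--
{"dp":[0.18, -0.89, 0.03],"delta_rot":[0.0, 0.0, -0.1],"gripper":0.3},
{"dp":[0.2, -0.88, 0.03],"delta_rot":[0.0, 0.0, -0.1],"gripper":0.3},
```

carry_out(steps=[{"dp": [0.53, 0, 0], "delta_rot": [0, -0.9, 0], "gripper": 0.3}, {"dp": [0.53, 0, 0], "delta_rot": [0, -0.9, 0], "gripper": 0.3}, {"dp": [0.52, 0, 0], "delta_rot": [0, -0.9, 0], "gripper": 0.3}, {"dp": [0.01, -0.91, 0.03], "delta_rot": [0, 0, -0.1], "gripper": 0.3}, {"dp": [0.02, -0.91, 0.03], "delta_rot": [0, 0, -0.1], "gripper": 0.3}, {"dp": [0.04, -0.91, 0.03], "delta_rot": [0, 0, -0.1], "gripper": 0.3}, {"dp": [0.05, -0.9, 0.03], "delta_rot": [0, 0, -0.1], "gripper": 0.3}, {"dp": [0.06, -0.9, 0.03], "delta_rot": [0, 0, -0.1], "gripper": 0.3}])

```text
time_s: 23.75
tool_pos: [0.4597, -0.0591, 0.3281]
ee_rot: [0.002, 0.04, 0.999, -0.001]
wrist_force: [0.9, -1.2, -0.8]
finger_gap: 0.039
finger_force: 62.4
```

carry_out(steps=[{"dp": [0.08, -0.9, 0.03], "delta_rot": [0, 0, -0.1], "gripper": 0.3}, {"dp": [0.09, -0.9, 0.03], "delta_rot": [0, 0, -0.1], "gripper": 0.3}, {"dp": [0.1, -0.9, 0.03], "delta_rot": [0, 0, -0.1], "gripper": 0.3}, {"dp": [0.12, -0.9, 0.03], "delta_rot": [0, 0, -0.1], "gripper": 0.3}, {"dp": [0.13, -0.9, 0.03], "delta_rot": [0, 0, -0.1], "gripper": 0.3}, {"dp": [0.14, -0.89, 0.03], "delta_rot": [0, 0, -0.1], "gripper": 0.3}, {"dp": [0.16, -0.89, 0.03], "delta_rot": [0, 0, -0.1], "gripper": 0.3}, {"dp": [0.17, -0.89, 0.03], "delta_rot": [0, 0, -0.1], "gripper": 0.3}])

```text
time_s: 24.75
tool_pos: [0.4124, -0.344, 0.3192]
ee_rot: [0.001, -0.02, 1.0, -0.002]
wrist_force: [1.1, 0.4, -0.4]
finger_gap: 0.0389
finger_force: 62.4
```

carry_out(steps=[{"dp": [0.18, -0.89, 0.03], "delta_rot": [0, 0, -0.1], "gripper": 0.3}, {"dp": [0.2, -0.88, 0.03], "delta_rot": [0, 0, -0.1], "gripper": 0.3}, {"dp": [0, 0, 0], "delta_rot": [0, 0, 0], "gripper": 0.3}, {"dp": [0, 0, 0], "delta_rot": [0, 0, 0], "gripper": 0.3}])

```text
time_s: 25.25
tool_pos: [0.4013, -0.4144, 0.3164]
ee_rot: [0.001, -0.035, 0.999, -0.001]
wrist_force: [0.3, 0.3, -2.7]
finger_gap: 0.0392
finger_force: 62.5
```

```bash
python3 - <<'E'
from h import *
s=st()
x=np.array([np.cos(TY),np.sin(TY)]); p=tray(-1)-.0145*x; r=Rt(90+np.degrees(TY))
plan([((*p,.06),r,.3,3),((*p,.036),r,.3,3)])
f=grab('top','top2'); print(f['color'][200:300,330:350].shape)
d=f['color'][195:335,300:460,::-1]
cv2.imwrite('pics/z8.png',cv2.resize(d,None,fx=4,fy=4,interpolation=cv2.INTER_CUBIC))
E
```

```text
t 25.25 p [ 0.4013 -0.4144  0.3164] q [ 6.000e-04 -3.450e-02  9.994e-01 -1.300e-03] F [ 0.3  0.3 -2.7] gap 0.0392 ff 62.5
--
{"dp":[0.02, -0.01, 0.84],"delta_rot":[-0.01, 0.0, 0.0],"gripper":0.3},
{"dp":[0.01, -0.01, 0.84],"delta_rot":[-0.01, 0.0, 0.0],"gripper":0.3},
{"dp":[0.01, -0.01, 0.84],"delta_rot":[-0.01, 0.0, 0.0],"gripper":0.3},
{"dp":[0.0, 0.0, 0.2],"delta_rot":[0.0, 0.0, 0.0],"gripper":0.3},
{"dp":[0.0, 0.0, 0.2],"delta_rot":[0.0, 0.0, 0.0],"gripper":0.3},
{"dp":[0.0, 0.0, 0.2],"delta_rot":[0.0, 0.0, 0.0],"gripper":0.3},
(100, 20, 3)
```

View pics/z8.png

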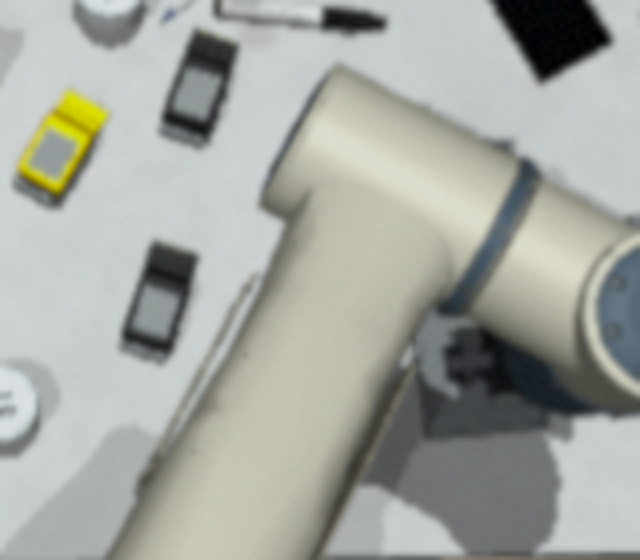

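Flat packs unmoved (labels at (197,92) and (158,302) in the crop). Place pack 2.

carry_out(steps=[{"dp": [0.02, -0.01, 0.84], "delta_rot": [0, 0, 0], "gripper": 0.3}, {"dp": [0.01, -0.01, 0.84], "delta_rot": [0, 0, 0], "gripper": 0.3}, {"dp": [0.01, -0.01, 0.84], "delta_rot": [0, 0, 0], "gripper": 0.3}, {"dp": [0, 0, 0.2], "delta_rot": [0, 0, 0], "gripper": 0.3}, {"dp": [0, 0, 0.2], "delta_rot": [0, 0, 0], "gripper": 0.3}, {"dp": [0, 0, 0.15], "delta_rot": [0, 0, 0], "gripper": 0.3}, {"dp": [0, 0, 0], "delta_rot": [0, 0, 0], "gripper": 0.3}])

```text
time_s: 26.18
tool_pos: [0.4005, -0.4168, 0.1929]
ee_rot: [0.0, -0.035, 0.999, -0.001]
wrist_force: [0.4, 0.2, -1.4]
finger_gap: 0.0392
finger_force: 62.5
```

```bash
python3 - <<'E'
from h import *
s=st()
E
```

```text
t 26.175 p [ 0.4005 -0.4168  0.1929] q [ 1.000e-04 -3.460e-02  9.994e-01 -1.100e-03] F [ 0.4  0.2 -1.4] gap 0.0392 ff 62.5
```

Same release height as before (TCP z 0.1894), so 3.5 mm more.

carry_out(steps=[{"dp": [0, 0, 0.09], "delta_rot": [0, 0, 0], "gripper": 0.3}, {"dp": [0, 0, 0], "delta_rot": [0, 0, 0], "gripper": 0.3}, {"dp": [0, 0, 0], "delta_rot": [0, 0, 0], "gripper": 0.58}, {"dp": [0, 0, 0], "delta_rot": [0, 0, 0], "gripper": 0.58}, {"dp": [0, 0, 0], "delta_rot": [0, 0, 0], "gripper": 0.58}, {"dp": [0, 0, -0.6], "delta_rot": [0, 0, 0], "gripper": 0.58}, {"dp": [0, 0, -1], "delta_rot": [0, 0, 0], "gripper": 0.62}, {"dp": [0, 0, -1], "delta_rot": [0, 0, 0], "gripper": 0.62}])

```text
time_s: 27.18
tool_pos: [0.4003, -0.4166, 0.2941]
ee_rot: [-0.0, -0.035, 0.999, -0.001]
wrist_force: [0.2, -0.2, 0.8]
finger_gap: 0.0528
finger_force: 0.0
```

```bash
python3 - <<'E'
from h import *
s=st()
f=grab('top')
z=lambda x,y:(300+x/4-.375,195+y/4-.375)
out={}
for n,(x,y) in dict(A=(197,92),B=(158,302)).items():
    u,v=map(round,z(x,y)); p,a,sz=label(f,u,v,.044,w=8); out[n]=p; print(n,p.round(4),round(a,3),sz)
# body axis from hand-read corners of the label/toe in z8: A toe end (216,38)->heel (186,140); B (180,250)->(145,355)
for n,a,b in(('A',(216,38),(186,140)),('B',(180,250),(145,355))):
    p=onz(f,*z(*a),.005);q=onz(f,*z(*b),.005); d=p-q; print(n,np.arctan2(d[1],d[0]),np.linalg.norm(d))
hs=f['color'].max(2)
for n,(u,v) in dict(A=(349,217),B=(339,271)).items():
    m=np.zeros((480,640),np.uint8); s_=np.s_[v-22:v+22,u-14:u+14]; big=np.zeros_like(m); m[s_]=hs[s_]<150
    n_,l,ss,c=cv2.connectedComponentsWithStats(m); k=1+np.argmax(ss[1:,4]); ys,xs=np.nonzero(cv2.morphologyEx((l==k).astype(np.uint8),cv2.MORPH_CLOSE,np.ones((9,9))))
    r=cv2.minAreaRect(np.stack([xs,ys],1).astype(np.float32)); ev=np.linalg.eigh(np.cov(xs,ys))[1][:,1]; e=ev*np.sign(-ev[1])
    p=onz(f,u,v,.03);q=onz(f,u+10*e[0],v+10*e[1],.03);d=q-p; print(n,'pca yaw',np.arctan2(d[1],d[0]),r)
E
```

```text
t 27.175 p [ 0.4003 -0.4166  0.2941] q [-3.000e-04 -3.460e-02  9.994e-01 -9.000e-04] F [ 0.2 -0.2  0.8] gap 0.0528 ff 0.0
A [ 0.626  -0.1941  0.044 ] 1.309 [np.float64(42.6), np.float64(47.8)]
B [ 0.4582 -0.1576  0.044 ] -0.026 [np.float64(42.8), np.float64(52.0)]
A -0.3079007904611 0.08639446483210517
B -0.3454031253510033 0.08740570158677792
A pca yaw -0.3479979134064406 ((349.5500183105469, 216.8500213623047), (14.23024845123291, 27.828041076660156), 18.43494987487793)
B pca yaw -0.32078591916408605 ((339.6000061035156, 270.20001220703125), (13.914020538330078, 29.092952728271484), 18.434947967529297)
```

```bash
sed -i 's/m=((big>90))/m=((big>95)\&(big<178))/' h.py; python3 - <<'E'
from h import *
f=grab('top'); g=grab('scene')
z=lambda x,y:(300+x/4-.375,195+y/4-.375)
for n,(x,y) in dict(A=(197,92),B=(158,302)).items():
    print(n,'hand',onz(f,*z(x,y),.044)[:2].round(4)); u,v=map(round,z(x,y)); p,a,sz=label(f,u,v,.044,w=6); print(n,p.round(4),round(a,3),sz)
d=f['color'][200:300,320:400,::-1]
cv2.imwrite('pics/z9.png',cv2.resize(d,None,fx=6,fy=6,interpolation=cv2.INTER_CUBIC))
E
```

```text
A hand [ 0.6236 -0.1998]
A [ 0.6238 -0.1979  0.044 ] -0.386 [np.float64(38.6), np.float64(38.2)]
B hand [ 0.46   -0.1653]
B [ 0.4568 -0.1614  0.044 ] -0.026 [np.float64(36.2), np.float64(39.7)]
```

View pics/z9.png

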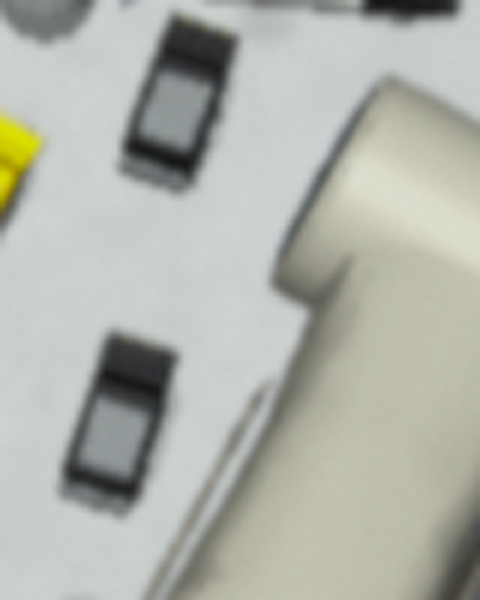

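Picture: A label at (176,107), B label at (114,428). A was knocked to about (0.624,-0.199), B is at about (0.459,-0.164), both with yaw about -0.32. B goes first, into bay 1.

```bash
python3 - <<'E'
from h import *
yw=-.32; r=Rt(90+np.degrees(yw)); p=np.array([.4593,-.1648])-.004*np.array([np.cos(yw),np.sin(yw)])
print(p)
plan([((*p,.12),r,.62,None),((*p,.0303),r,.62,4)])
E
```

```text
[ 0.45550306 -0.16354173]
--
{"dp":[-0.26, 0.89, 0.07],"delta_rot":[0.0, 0.0, 0.37],"gripper":0.62},
{"dp":[-0.21, 0.9, 0.07],"delta_rot":[0.0, 0.0, 0.37],"gripper":0.62},
{"dp":[-0.16, 0.91, 0.07],"delta_rot":[0.0, 0.0, 0.37],"gripper":0.62},
{"dp":[-0.11, 0.92, 0.07],"delta_rot":[0.0, 0.0, 0.37],"gripper":0.62},
{"dp":[-0.05, 0.92, 0.07],"delta_rot":[0.0, 0.0, 0.37],"gripper":0.62},
{"dp":[0.0, 0.93, 0.07],"delta_rot":[0.0, 0.0, 0.37],"gripper":0.62},
{"dp":[0.05, 0.92, 0.07],"delta_rot":[0.0, 0.0, 0.37],"gripper":0.62},
{"dp":[0.0, 0.0, 0.56],"delta_rot":[0.0, 0.0, 0.0],"gripper":0.62},
--
{"dp":[0.0, 0.0, 0.56],"delta_rot":[0.0, 0.0, 0.0],"gripper":0.62},
{"dp":[0.0, 0.0, 0.56],"delta_rot":[0.0, 0.0, 0.0],"gripper":0.62},
{"dp":[0.0, 0.0, 0.56],"delta_rot":[0.0, 0.0, 0.0],"gripper":0.62},
```

carry_out(steps=[{"dp": [-0.26, 0.89, 0.07], "delta_rot": [0, 0, 0.37], "gripper": 0.68}, {"dp": [-0.21, 0.9, 0.07], "delta_rot": [0, 0, 0.37], "gripper": 0.68}, {"dp": [-0.16, 0.91, 0.07], "delta_rot": [0, 0, 0.37], "gripper": 0.68}, {"dp": [-0.11, 0.92, 0.07], "delta_rot": [0, 0, 0.37], "gripper": 0.68}, {"dp": [-0.05, 0.92, 0.07], "delta_rot": [0, 0, 0.37], "gripper": 0.68}, {"dp": [0, 0.93, 0.07], "delta_rot": [0, 0, 0.37], "gripper": 0.68}, {"dp": [0.05, 0.92, 0.07], "delta_rot": [0, 0, 0.37], "gripper": 0.68}, {"dp": [0, 0, 0], "delta_rot": [0, 0, 0], "gripper": 0.68}])

```text
time_s: 28.32
tool_pos: [0.455, -0.1617, 0.272]
ee_rot: [-0.001, 0.158, 0.987, -0.001]
wrist_force: [-0.1, -0.5, 0.7]
finger_gap: 0.0583
finger_force: 0.0
```

```bash
python3 - <<'E'
from h import *
st(); yw=-.32; r=Rt(90+np.degrees(yw)); p=np.array([.4593,-.1648])-.004*np.array([np.cos(yw),np.sin(yw)])
plan([((*p,.0303),r,.68,4)])
g=grab('scene'); c=g['color'][190:320,270:430,::-1]
f=grab('top'); d=f['color'][225:310,300:380,::-1]
c=cv2.resize(c,(480,390),interpolation=cv2.INTER_CUBIC); d=cv2.resize(d,(320,340),interpolation=cv2.INTER_CUBIC); d=cv2.copyMakeBorder(d,0,50,0,0,cv2.BORDER_CONSTANT)
cv2.imwrite('pics/z10.png',np.hstack([c,d]))
E
```

```text
t 28.325 p [ 0.455  -0.1617  0.272 ] q [-7.000e-04  1.578e-01  9.875e-01 -8.000e-04] F [-0.1 -0.5  0.7] gap 0.0583 ff 0.0
--
{"dp":[-0.01, -0.01, 0.54],"delta_rot":[0.0, 0.0, 0.01],"gripper":0.68},
{"dp":[-0.01, -0.01, 0.54],"delta_rot":[0.0, 0.0, 0.01],"gripper":0.68},
{"dp":[-0.01, -0.01, 0.54],"delta_rot":[0.0, 0.0, 0.01],"gripper":0.68},
{"dp":[-0.01, -0.01, 0.54],"delta_rot":[0.0, 0.0, 0.01],"gripper":0.68},
```

View pics/z10.png

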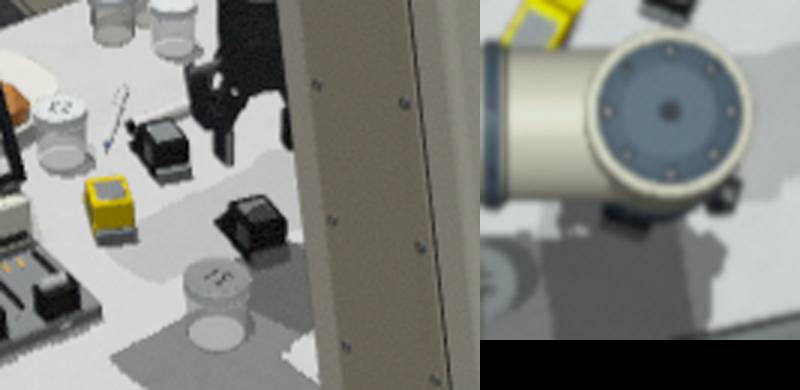

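Fingers at (222,150) and (288,120) sit above pack B (258,225). Allowing for the drop, they straddle it. Descend and grip, gently.

carry_out(steps=[{"dp": [-0.01, -0.01, 0.54], "delta_rot": [0, 0, 0], "gripper": 0.68}, {"dp": [-0.01, -0.01, 0.54], "delta_rot": [0, 0, 0], "gripper": 0.68}, {"dp": [-0.01, -0.01, 0.54], "delta_rot": [0, 0, 0], "gripper": 0.68}, {"dp": [-0.01, -0.01, 0.54], "delta_rot": [0, 0, 0], "gripper": 0.68}, {"dp": [0, 0, 0], "delta_rot": [0, 0, 0], "gripper": 0.68}])

```text
time_s: 29.05
tool_pos: [0.455, -0.1665, 0.185]
ee_rot: [-0.002, 0.16, 0.987, -0.001]
wrist_force: [0.3, 0.0, -0.2]
finger_gap: 0.0583
finger_force: 0.0
```

carry_out(steps=[{"dp": [0, 0, 0], "delta_rot": [0, 0, 0], "gripper": 0.3}, {"dp": [0, 0, 0], "delta_rot": [0, 0, 0], "gripper": 0.3}, {"dp": [0, 0, 0], "delta_rot": [0, 0, 0], "gripper": 0.3}, {"dp": [0, 0, 0], "delta_rot": [0, 0, 0], "gripper": 0.3}])

```text
time_s: 29.55
tool_pos: [0.4565, -0.1659, 0.1875]
ee_rot: [0.001, 0.159, 0.987, -0.001]
wrist_force: [-0.6, -0.1, 4.9]
finger_gap: 0.0397
finger_force: 61.9
```

```bash
python3 - <<'E'
from h import *
s=st();g=np.array(s['tool_pos'])+rot().apply([0,0,.155]);print(g)
yax=np.array([-XH[1],XH[0],0])
# hooked pose for bay 1: tilt 23 about tip, withdrawn .03 along pack axis
def hook(Pl,back,t=23,zg=.0303):
    tip=np.array([*(Pl+.0555*XH[:2]),.020]); v=np.array([*(Pl-.004*XH[:2]),.02+zg])-tip
    q=R.from_rotvec(np.radians(t)*yax); return tip+q.apply(v)-back*q.apply(XH), q*Rt(81.1)
pos,r=hook(P1,.05)
up=np.array([*pos[:2]-.03*XH[:2],.19])
plan([((*g[:2],.19),None,.3,None),(up,Rt(81.1),.3,None),(up,r,.3,None)])
print('pos',pos,up)
E
```

```text
t 29.55 p [ 0.4565 -0.1659  0.1875] q [ 0.001   0.1589  0.9873 -0.0011] F [-0.6 -0.1  4.9] gap 0.0397 ff 61.9
[ 0.45676502 -0.16622788  0.03247255]
--
{"dp":[0.0, 0.0, -0.79],"delta_rot":[0.0, 0.0, 0.0],"gripper":0.3},
{"dp":[0.0, 0.0, -0.79],"delta_rot":[0.0, 0.0, 0.0],"gripper":0.3},
{"dp":[0.0, 0.0, -0.79],"delta_rot":[0.0, 0.0, 0.0],"gripper":0.3},
{"dp":[0.0, 0.0, -0.79],"delta_rot":[0.0, 0.0, 0.0],"gripper":0.3},
{"dp":[0.0, 0.0, -0.79],"delta_rot":[0.0, 0.0, 0.0],"gripper":0.3},
{"dp":[0.2, 0.89, 0.0],"delta_rot":[0.0, 0.0, -0.11],"gripper":0.3},
{"dp":[0.19, 0.89, 0.0],"delta_rot":[0.0, 0.0, -0.11],"gripper":0.3},
{"dp":[0.17, 0.89, 0.0],"delta_rot":[0.0, 0.0, -0.11],"gripper":0.3},
--
{"dp":[0.16, 0.89, 0.0],"delta_rot":[0.0, 0.0, -0.11],"gripper":0.3},
{"dp":[0.14, 0.9, 0.0],"delta_rot":[0.0, 0.0, -0.11],"gripper":0.3},
{"dp":[0.13, 0.9, 0.0],"delta_rot":[0.0, 0.0, -0.11],"gripper":0.3},
{"dp":[0.11, 0.9, 0.0],"delta_rot":[0.0, 0.0, -0.11],"gripper":0.3},
{"dp":[0.1, 0.9, 0.0],"delta_rot":[0.0, 0.0, -0.11],"gripper":0.3},
{"dp":[0.08, 0.9, 0.0],"delta_rot":[0.0, 0.0, -0.11],"gripper":0.3},
{"dp":[0.07, 0.91, 0.0],"delta_rot":[0.0, 0.0, -0.11],"gripper":0.3},
{"dp":[-0.52, 0.0, 0.03],"delta_rot":[0.0, 0.89, 0.0],"gripper":0.3},
--
{"dp":[-0.52, 0.0, 0.03],"delta_rot":[0.0, 0.89, 0.0],"gripper":0.3},
{"dp":[-0.52, 0.0, 0.03],"delta_rot":[0.0, 0.89, 0.0],"gripper":0.3},
pos [0.52044496 0.19116496 0.09067636] [0.49080461 0.19579636 0.19      ]
```

carry_out(steps=[{"dp": [0, 0, -0.79], "delta_rot": [0, 0, 0], "gripper": 0.3}, {"dp": [0, 0, -0.79], "delta_rot": [0, 0, 0], "gripper": 0.3}, {"dp": [0, 0, -0.79], "delta_rot": [0, 0, 0], "gripper": 0.3}, {"dp": [0, 0, -0.79], "delta_rot": [0, 0, 0], "gripper": 0.3}, {"dp": [0, 0, -0.79], "delta_rot": [0, 0, 0], "gripper": 0.3}, {"dp": [0.2, 0.89, 0], "delta_rot": [0, 0, -0.11], "gripper": 0.3}, {"dp": [0.19, 0.89, 0], "delta_rot": [0, 0, -0.11], "gripper": 0.3}, {"dp": [0.17, 0.89, 0], "delta_rot": [0, 0, -0.11], "gripper": 0.3}])

```text
time_s: 30.55
tool_pos: [0.4661, -0.0557, 0.3438]
ee_rot: [-0.001, 0.134, 0.991, -0.001]
wrist_force: [0.2, 0.9, -2.0]
finger_gap: 0.0389
finger_force: 61.2
```

carry_out(steps=[{"dp": [0.16, 0.89, 0], "delta_rot": [0, 0, -0.11], "gripper": 0.3}, {"dp": [0.14, 0.9, 0], "delta_rot": [0, 0, -0.11], "gripper": 0.3}, {"dp": [0.13, 0.9, 0], "delta_rot": [0, 0, -0.11], "gripper": 0.3}, {"dp": [0.11, 0.9, 0], "delta_rot": [0, 0, -0.11], "gripper": 0.3}, {"dp": [0.1, 0.9, 0], "delta_rot": [0, 0, -0.11], "gripper": 0.3}, {"dp": [0.08, 0.9, 0], "delta_rot": [0, 0, -0.11], "gripper": 0.3}, {"dp": [0.07, 0.91, 0], "delta_rot": [0, 0, -0.11], "gripper": 0.3}, {"dp": [-0.52, 0, 0.03], "delta_rot": [0, 0.89, 0], "gripper": 0.3}])

```text
time_s: 31.55
tool_pos: [0.5096, 0.1957, 0.3423]
ee_rot: [-0.069, 0.074, 0.995, 0.004]
wrist_force: [-0.3, 0.3, -2.3]
finger_gap: 0.0389
finger_force: 61.3
```

carry_out(steps=[{"dp": [-0.52, 0, 0.03], "delta_rot": [0, 0.89, 0], "gripper": 0.3}, {"dp": [-0.52, 0, 0.03], "delta_rot": [0, 0.89, 0], "gripper": 0.3}, {"dp": [0, 0, 0], "delta_rot": [0, 0, 0], "gripper": 0.3}])

```text
time_s: 31.92
tool_pos: [0.5525, 0.1863, 0.3288]
ee_rot: [-0.201, 0.077, 0.976, 0.014]
wrist_force: [0.5, 0.2, -1.9]
finger_gap: 0.0392
finger_force: 61.3
```

```bash
cat >> h.py <<'E'
yax=np.array([-XH[1],XH[0],0])
def hook(Pl,back,t=23,zg=.0303,dz=.001):
    tip=np.array([*(Pl+.0555*XH[:2]),.020+dz]); v=np.array([*(Pl-.004*XH[:2]),.02+dz+zg])-tip
    q=R.from_rotvec(np.radians(t)*yax); return tip+q.apply(v)-back*q.apply(XH), q*Rt(81.1)
E
python3 - <<'E'
from h import *
s=st(); print((Rt(81.1).inv()*rot()).as_rotvec(degrees=True))
p0,r=hook(P1,.05,zg=.0325); p1,_=hook(P1,.025,zg=.0325)
plan([(p0,r,.3,None),(p1,r,.3,2)]); print(p0,p1)
# where is the pack in the grip: top label, tilted; estimate from the heel/toe edges in scene later
f=grab('top'); d=f['color'][185:275,200:290,::-1]
g=grab('scene'); c=g['color'][205:325,190:310,::-1]
cv2.imwrite('pics/z11.png',np.hstack([cv2.resize(d,(400,400),interpolation=cv2.INTER_CUBIC),cv2.resize(c,(400,400),interpolation=cv2.INTER_CUBIC)]))
E
```

```text
t 31.925 p [0.5525 0.1863 0.3288] q [-0.2008  0.0771  0.9765  0.0137] F [ 0.5  0.2 -1.9] gap 0.0392 ff 61.3
[ 0.21707823 23.22018392  0.12623769]
--
{"dp":[-0.53, 0.0, 0.61],"delta_rot":[-0.01, -0.01, -0.01],"gripper":0.3},
{"dp":[-0.52, 0.0, 0.61],"delta_rot":[-0.01, -0.01, -0.01],"gripper":0.3},
{"dp":[-0.52, 0.0, 0.61],"delta_rot":[-0.01, -0.01, -0.01],"gripper":0.3},
{"dp":[-0.31, 0.0, 0.0],"delta_rot":[0.0, 0.0, 0.0],"gripper":0.3},
{"dp":[-0.31, 0.0, 0.0],"delta_rot":[0.0, 0.0, 0.0],"gripper":0.3},
[0.52129426 0.19103225 0.09370147] [0.544031   0.18747956 0.08393319]
```

View pics/z11.png

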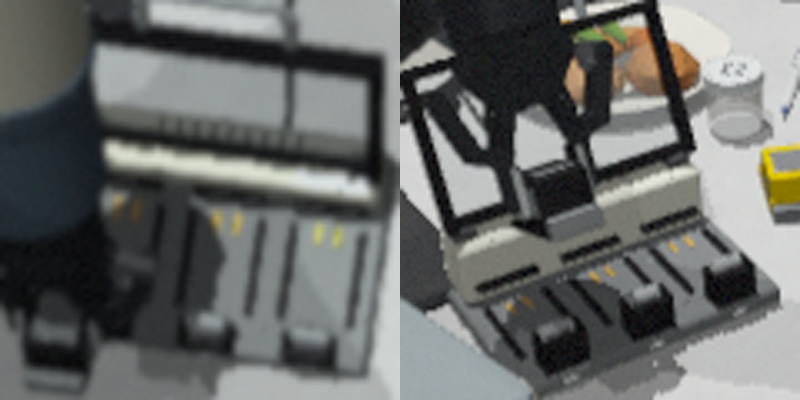

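Pack hangs tilted in front of and above bay 1. Move down to the hook approach.

carry_out(steps=[{"dp": [-0.53, 0, 0.61], "delta_rot": [0, 0, 0], "gripper": 0.3}, {"dp": [-0.52, 0, 0.61], "delta_rot": [0, 0, 0], "gripper": 0.3}, {"dp": [-0.52, 0, 0.61], "delta_rot": [0, 0, 0], "gripper": 0.3}, {"dp": [-0.31, 0, 0], "delta_rot": [0, 0, 0], "gripper": 0.3}, {"dp": [-0.31, 0, 0], "delta_rot": [0, 0, 0], "gripper": 0.3}, {"dp": [0, 0, 0], "delta_rot": [0, 0, 0], "gripper": 0.3}])

```text
time_s: 32.78
tool_pos: [0.6034, 0.1786, 0.2314]
ee_rot: [-0.197, 0.076, 0.977, 0.015]
wrist_force: [0.2, -0.2, -2.5]
finger_gap: 0.039
finger_force: 61.4
```

```bash
python3 - <<'E'
from h import *
s=st(); g=np.array(s['tool_pos'])+rot().apply([0,0,.155]); print(g,(Rt(81.1).inv()*rot()).as_rotvec(degrees=True))
p1,r=hook(P1,-.001,zg=.0325)
plan([(p1,r,.3,5)])
E
```

```text
t 32.775 p [0.6034 0.1786 0.2314] q [-0.1973  0.0758  0.9773  0.0148] F [ 0.2 -0.2 -2.5] gap 0.039 ff 61.4
[0.54398703 0.18767608 0.0885615 ] [ 0.06187348 22.81865242 -0.02757725]
--
{"dp":[-0.14, 0.0, 0.02],"delta_rot":[0.0, 0.0, 0.0],"gripper":0.3},
{"dp":[-0.14, 0.0, 0.02],"delta_rot":[0.0, 0.0, 0.0],"gripper":0.3},
{"dp":[-0.14, 0.0, 0.02],"delta_rot":[0.0, 0.0, 0.0],"gripper":0.3},
{"dp":[-0.14, 0.0, 0.02],"delta_rot":[0.0, 0.0, 0.0],"gripper":0.3},
{"dp":[-0.14, 0.0, 0.02],"delta_rot":[0.0, 0.0, 0.0],"gripper":0.3},
```

carry_out(steps=[{"dp": [-0.05, 0, 0.11], "delta_rot": [0, 0, 0], "gripper": 0.3}, {"dp": [-0.14, 0, 0], "delta_rot": [0, 0, 0], "gripper": 0.3}, {"dp": [-0.14, 0, 0], "delta_rot": [0, 0, 0], "gripper": 0.3}, {"dp": [-0.14, 0, 0], "delta_rot": [0, 0, 0], "gripper": 0.3}, {"dp": [0, 0, 0], "delta_rot": [0, 0, 0], "gripper": 0.3}])

```text
time_s: 33.4
tool_pos: [0.6183, 0.176, 0.2186]
ee_rot: [-0.199, 0.076, 0.977, 0.014]
wrist_force: [0.5, -0.7, -2.8]
finger_gap: 0.0396
finger_force: 61.4
```

```bash
python3 - <<'E'
from h import *
s=st(); g=np.array(s['tool_pos'])+rot().apply([0,0,.155]); print(g,(Rt(81.1).inv()*rot()).as_rotvec(degrees=True))
p1,r=hook(P1,-.002,zg=.0325); print(p1, (p1-g)@XH, (p1-g)[2])
plan([(p1,r,.3,3)])
E
```

```text
t 33.4 p [0.6183 0.176  0.2186] q [-0.1985  0.076   0.977   0.0144] F [ 0.5 -0.7 -2.8] gap 0.0396 ff 61.4
[0.55853775 0.1850119  0.07588824] [ 1.26120504e-01  2.29616497e+01 -6.92875673e-03]
[0.56858667 0.18364266 0.07338345] 0.010139832406330688 -0.002504789056269094
--
{"dp":[-0.09, 0.0, -0.01],"delta_rot":[0.0, 0.0, 0.0],"gripper":0.3},
{"dp":[-0.09, 0.0, -0.01],"delta_rot":[0.0, 0.0, 0.0],"gripper":0.3},
{"dp":[-0.09, 0.0, -0.01],"delta_rot":[0.0, 0.0, 0.0],"gripper":0.3},
```

carry_out(steps=[{"dp": [-0.09, 0, 0.01], "delta_rot": [0, 0, 0], "gripper": 0.3}, {"dp": [-0.09, 0, 0], "delta_rot": [0, 0, 0], "gripper": 0.3}, {"dp": [0, 0, 0], "delta_rot": [0, 0, 0], "gripper": 0.3}])

```text
time_s: 33.78
tool_pos: [0.6246, 0.1751, 0.2157]
ee_rot: [-0.198, 0.076, 0.977, 0.014]
wrist_force: [0.2, 0.5, -2.5]
finger_gap: 0.039
finger_force: 61.4
```

carry_out(steps=[{"dp": [-0.06, 0, 0], "delta_rot": [0, 0, 0], "gripper": 0.3}, {"dp": [0, 0, 0], "delta_rot": [0, 0, 0], "gripper": 0.3}])

```text
time_s: 34.02
tool_pos: [0.6267, 0.1748, 0.2149]
ee_rot: [-0.198, 0.076, 0.977, 0.014]
wrist_force: [0.2, -1.1, -2.3]
finger_gap: 0.0391
finger_force: 61.4
```

carry_out(steps=[{"dp": [-0.06, 0, 0], "delta_rot": [0, 0, 0], "gripper": 0.3}, {"dp": [0, 0, 0], "delta_rot": [0, 0, 0], "gripper": 0.3}])

```text
time_s: 34.28
tool_pos: [0.6289, 0.1744, 0.2139]
ee_rot: [-0.198, 0.076, 0.977, 0.014]
wrist_force: [0.1, 0.4, -1.3]
finger_gap: 0.0389
finger_force: 61.4
```

```bash
python3 - <<'E'
from h import *
s=st(); g=np.array(s['tool_pos'])+rot().apply([0,0,.155]); print(g,(Rt(81.1).inv()*rot()).as_rotvec(degrees=True))
p1,r=hook(P1,0,zg=.0325); print(p1, (p1-g)@XH, (p1-g)[2])
E
```

```text
t 34.275 p [0.6289 0.1744 0.2139] q [-0.1984  0.0758  0.9771  0.0144] F [ 0.1  0.4 -1.3] gap 0.0389 ff 61.4
[0.56911238 0.18346604 0.07117729] [ 0.11678355 22.9428722  -0.02670243]
[0.56676773 0.18392687 0.07416491] -0.00238768069042051 0.0029876245601441476
```

carry_out(steps=[{"dp": [-0.04, 0, -0.02], "delta_rot": [0, 0, 0], "gripper": 0.3}, {"dp": [0, 0, 0], "delta_rot": [0, 0, 0], "gripper": 0.3}])

```text
time_s: 34.52
tool_pos: [0.6306, 0.1742, 0.2142]
ee_rot: [-0.198, 0.076, 0.977, 0.014]
wrist_force: [-0.6, -0.3, -1.7]
finger_gap: 0.0392
finger_force: 61.4
```

carry_out(steps=[{"dp": [-0.04, 0, -0.02], "delta_rot": [0, 0, 0], "gripper": 0.3}, {"dp": [0, 0, 0], "delta_rot": [0, 0, 0], "gripper": 0.3}])

```text
time_s: 34.78
tool_pos: [0.6324, 0.1739, 0.2143]
ee_rot: [-0.198, 0.076, 0.977, 0.014]
wrist_force: [-0.0, -0.5, -2.4]
finger_gap: 0.0391
finger_force: 61.4
```

carry_out(steps=[{"dp": [-0.04, 0, -0.02], "delta_rot": [0, 0, 0], "gripper": 0.3}, {"dp": [0, 0, 0], "delta_rot": [0, 0, 0], "gripper": 0.3}])

```text
time_s: 35.02
tool_pos: [0.6337, 0.1738, 0.2143]
ee_rot: [-0.199, 0.076, 0.977, 0.014]
wrist_force: [-3.5, 0.1, -0.7]
finger_gap: 0.039
finger_force: 61.4
```

carry_out(steps=[{"dp": [-0.04, 0, -0.01], "delta_rot": [0, 0, 0], "gripper": 0.3}, {"dp": [0, 0, 0], "delta_rot": [0, 0, 0], "gripper": 0.3}])

```text
time_s: 35.28
tool_pos: [0.6344, 0.1737, 0.2142]
ee_rot: [-0.201, 0.075, 0.977, 0.014]
wrist_force: [-7.8, 0.8, 2.7]
finger_gap: 0.0392
finger_force: 61.5
```

```bash
python3 - <<'E'
from h import *
s=st()
g=grab('scene'); c=g['color'][215:315,190:310,::-1]
cv2.imwrite('pics/z12.png',cv2.resize(c,(720,600),interpolation=cv2.INTER_CUBIC))
E
```

```text
t 35.275 p [0.6344 0.1737 0.2142] q [-0.2005  0.0754  0.9767  0.0143] F [-7.8  0.8  2.7] gap 0.0392 ff 61.5
```

View pics/z12.png

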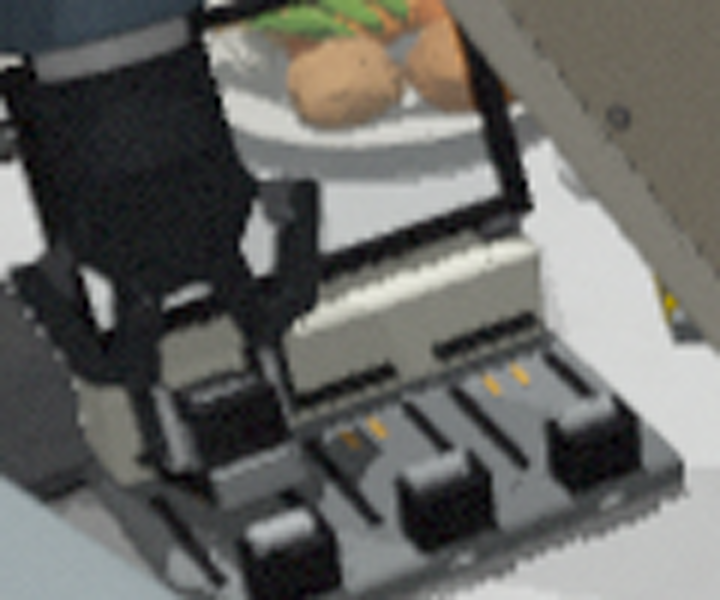

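The pack's toe is under the lip in bay 1, with wall contact showing as Fx = -8 N. I've now viewed 15 pictures, one over the allowed 14, so from here on I'll use only numbers. Next I swing the heel down about the toe.

```bash
cat >> h.py <<'E'
def swing(angs,D,zg,back=0,dz=0):
    s=manip.state(); r=rot(s); g=np.array(s['tool_pos'])+r.apply([0,0,.155])
    t0=(Rt(81.1).inv()*r).as_rotvec(degrees=True)[1]; Q=lambda t:R.from_rotvec(np.radians(t)*yax)
    loc=lambda t:Q(t).apply(D*XH+np.array([0,0,-zg]))
    tip=g+loc(t0)-back*XH; print('t0',t0,'tip rel bay1/2 z',tip.round(4)); tip[2]+=dz
    plan([(tip-loc(t),Q(t)*Rt(81.1),.3,1) for t in angs])
E
python3 - <<'E'
from h import *
swing([20,16,12,8,5,2,0],.0545,.0325,back=.001)
E
```

```text
t0 23.19090951105492 tip rel bay1/2 z [0.6099 0.1771 0.0204]
--
{"dp":[0.28, -0.01, 0.09],"delta_rot":[-0.02, -0.37, 0.01],"gripper":0.3},
{"dp":[0.32, 0.0, 0.11],"delta_rot":[0.0, -0.47, 0.0],"gripper":0.3},
{"dp":[0.32, 0.0, 0.11],"delta_rot":[0.0, -0.47, 0.0],"gripper":0.3},
{"dp":[0.32, 0.0, 0.11],"delta_rot":[0.0, -0.47, 0.0],"gripper":0.3},
{"dp":[0.24, 0.0, 0.08],"delta_rot":[0.0, -0.35, 0.0],"gripper":0.3},
{"dp":[0.24, 0.0, 0.08],"delta_rot":[0.0, -0.35, 0.0],"gripper":0.3},
{"dp":[0.16, 0.0, 0.05],"delta_rot":[0.0, -0.23, 0.0],"gripper":0.3},
```

carry_out(steps=[{"dp": [0.28, 0, 0.09], "delta_rot": [0, -0.37, 0], "gripper": 0.3}, {"dp": [0.32, 0, 0.11], "delta_rot": [0, -0.47, 0], "gripper": 0.3}])

```text
time_s: 35.58
tool_pos: [0.61, 0.1771, 0.215]
ee_rot: [-0.137, 0.077, 0.988, 0.009]
wrist_force: [-2.3, 0.4, -1.1]
finger_gap: 0.0388
finger_force: 61.3
```

carry_out(steps=[{"dp": [0.32, 0, 0.11], "delta_rot": [0, -0.47, 0], "gripper": 0.3}, {"dp": [0.32, 0, 0.11], "delta_rot": [0, -0.47, 0], "gripper": 0.3}])

```text
time_s: 35.83
tool_pos: [0.5834, 0.1813, 0.213]
ee_rot: [-0.066, 0.077, 0.995, 0.004]
wrist_force: [-0.9, -0.3, -2.5]
finger_gap: 0.0394
finger_force: 61.4
```

```bash
python3 - <<'E'
from h import *
st(); swing([5,2,0,-1],.0545,.0325,back=.0)
E
```

```text
t 35.825 p [0.5834 0.1813 0.213 ] q [-0.0656  0.077   0.9949  0.0041] F [-0.9 -0.3 -2.5] gap 0.0394 ff 61.4
t0 7.54212833352717 tip rel bay1/2 z [0.6124 0.1765 0.0199]
--
{"dp":[0.21, -0.01, 0.07],"delta_rot":[-0.01, -0.3, 0.01],"gripper":0.3},
{"dp":[0.24, 0.0, 0.08],"delta_rot":[0.0, -0.35, 0.0],"gripper":0.3},
{"dp":[0.16, 0.0, 0.05],"delta_rot":[0.0, -0.23, 0.0],"gripper":0.3},
{"dp":[0.08, 0.0, 0.02],"delta_rot":[0.0, -0.12, 0.0],"gripper":0.3},
```

carry_out(steps=[{"dp": [0.21, 0, 0.07], "delta_rot": [0, -0.3, 0], "gripper": 0.3}, {"dp": [0.24, 0, 0.08], "delta_rot": [0, -0.35, 0], "gripper": 0.3}])

```text
time_s: 36.08
tool_pos: [0.5655, 0.1843, 0.2093]
ee_rot: [-0.017, 0.077, 0.997, 0.001]
wrist_force: [-1.4, 1.3, -2.1]
finger_gap: 0.0391
finger_force: 61.5
```

carry_out(steps=[{"dp": [0.16, 0, 0.05], "delta_rot": [0, -0.23, 0], "gripper": 0.3}, {"dp": [0.02, 0, 0.02], "delta_rot": [0, -0.05, 0], "gripper": 0.3}, {"dp": [0, 0, 0], "delta_rot": [0, 0, 0], "gripper": 0.3}])

```text
time_s: 36.45
tool_pos: [0.5585, 0.1856, 0.2075]
ee_rot: [0.003, 0.077, 0.997, -0.001]
wrist_force: [-5.0, 1.2, 6.6]
finger_gap: 0.0389
finger_force: 62.5
```

```bash
python3 - <<'E'
from h import *
st(); swing([0],.0545,.0325,back=.0)
E
```

```text
t 36.45 p [0.5585 0.1856 0.2075] q [ 3.00e-03  7.69e-02  9.97e-01 -9.00e-04] F [-5.   1.2  6.6] gap 0.0389 ff 62.5
t0 -0.34616486301948285 tip rel bay1/2 z [0.6134 0.1768 0.0203]
--
{"dp":[-0.03, -0.01, -0.01],"delta_rot":[-0.01, 0.04, 0.01],"gripper":0.3},
```

carry_out(steps=[{"dp": [0.02, 0, 0.05], "delta_rot": [0, -0.05, 0], "gripper": 0.3}, {"dp": [0.02, 0, 0.03], "delta_rot": [0, -0.03, 0], "gripper": 0.3}, {"dp": [0, 0, 0], "delta_rot": [0, 0, 0], "gripper": 0.3}])

```text
time_s: 36.83
tool_pos: [0.5567, 0.1858, 0.2073]
ee_rot: [0.009, 0.077, 0.997, -0.001]
wrist_force: [-14.4, -0.1, 26.3]
finger_gap: 0.0391
finger_force: 65.2
```

carry_out(steps=[{"dp": [-0.02, 0, -0.04], "delta_rot": [0, 0.08, 0], "gripper": 0.58}, {"dp": [0, 0, 0], "delta_rot": [0, 0, 0], "gripper": 0.58}, {"dp": [0, 0, 0], "delta_rot": [0, 0, 0], "gripper": 0.58}, {"dp": [0, 0, -0.5], "delta_rot": [0, 0, 0], "gripper": 0.58}, {"dp": [0, 0, -1], "delta_rot": [0, 0, 0], "gripper": 0.62}, {"dp": [0, 0, -1], "delta_rot": [0, 0, 0], "gripper": 0.62}])

```text
time_s: 37.58
tool_pos: [0.5573, 0.1856, 0.3052]
ee_rot: [0.003, 0.077, 0.997, -0.002]
wrist_force: [0.1, 0.6, 0.5]
finger_gap: 0.0531
finger_force: 0.0
```

```bash
python3 - <<'E'
from h import *
st(); yw=-.32; r=Rt(90+np.degrees(yw)); p=np.array([.6236,-.1998])-.004*np.array([np.cos(yw),np.sin(yw)])
plan([((*p,.14),r,.68,None)])
E
```

```text
t 37.575 p [0.5573 0.1856 0.3052] q [ 0.0025  0.0772  0.997  -0.0016] F [0.1 0.6 0.5] gap 0.0531 ff 0.0
--
{"dp":[-0.27, -0.84, 0.03],"delta_rot":[0.0, 0.0, 0.1],"gripper":0.68},
{"dp":[-0.29, -0.84, 0.03],"delta_rot":[0.0, 0.0, 0.1],"gripper":0.68},
{"dp":[-0.3, -0.83, 0.03],"delta_rot":[0.0, 0.0, 0.1],"gripper":0.68},
{"dp":[-0.31, -0.83, 0.03],"delta_rot":[0.0, 0.0, 0.1],"gripper":0.68},
{"dp":[-0.32, -0.82, 0.03],"delta_rot":[0.0, 0.0, 0.1],"gripper":0.68},
{"dp":[-0.34, -0.82, 0.03],"delta_rot":[0.0, 0.0, 0.1],"gripper":0.68},
{"dp":[-0.35, -0.81, 0.03],"delta_rot":[0.0, 0.0, 0.1],"gripper":0.68},
{"dp":[-0.36, -0.81, 0.02],"delta_rot":[0.0, 0.0, 0.1],"gripper":0.68},
--
{"dp":[-0.37, -0.8, 0.02],"delta_rot":[0.0, 0.0, 0.1],"gripper":0.68},
{"dp":[-0.39, -0.8, 0.02],"delta_rot":[0.0, 0.0, 0.1],"gripper":0.68},
{"dp":[-0.4, -0.79, 0.02],"delta_rot":[0.0, 0.0, 0.1],"gripper":0.68},
```

```bash
python3 - <<'E'
from h import *
f=grab('top'); hs=f['color'].max(2); u,v=349,217
m=np.zeros((480,640),np.uint8); s_=np.s_[v-28:v+28,u-22:u+22]; m[s_]=hs[s_]<95
n_,l,ss,c=cv2.connectedComponentsWithStats(m); print(ss[1:],c[1:].round(1))
k=1+np.argmax(ss[1:,4]); M=cv2.morphologyEx((l==k).astype(np.uint8),cv2.MORPH_CLOSE,np.ones((11,11)))
ys,xs=np.nonzero(M); ev=np.linalg.eigh(np.cov(xs,ys))[1][:,1]; e=ev*np.sign(-ev[1]); cx,cy=xs.mean(),ys.mean()
hole=(M>0)&(l!=k)&(hs>95); Y,X=np.nonzero(hole); lu,lv=X.mean(),Y.mean()
d=onz(f,cx+10*e[0],cy+10*e[1],.03)-onz(f,cx,cy,.03)
print('label px',lu,lv,hole.sum(),onz(f,lu,lv,.044)[:2],'yaw',np.arctan2(d[1],d[0]))
# print a brightness profile along the axis through label centre
for t in range(-20,22,1):
    x,y=lu+t*e[0],lv+t*e[1]; print(int(cv2.getRectSubPix(hs,(1,1),(float(x),float(y)))[0,0]),end=' ')
E
```

```text
[[354 196   1   2   2]
 [333 198   2   3   3]
 [341 203  18  27 179]
 [343 218   1   1   1]] [[354.  196.5]
 [333.7 199. ]
 [350.4 215.1]
 [343.  218. ]]
label px 348.6363636363636 217.85454545454544 110 [ 0.62286176 -0.19901028] yaw -0.33189782077911834
205 206 208 208 207 206 190 150 118 113 91 52 32 49 90 132 151 154 153 154 153 155 153 152 149 130 91 61 46 37 42 49 51 55 75 127 180 204 199 169 129 122
```

```bash
python3 - <<'E'
from h import *
f=grab('top'); yw=-.325; ax=np.array([np.cos(yw),np.sin(yw)])
lu,lv=348.64,217.85; o=onz(f,lu,lv,.03)[:2]; q=onz(f,lu,lv-10,.03)
# direction px
P=lambda t,e,z:onz(f,lu+t*e[0],lv+t*e[1],z)[:2]
a=proj(f,[*o,.03]); b=proj(f,[*(o+.03*ax),.03]); e=(b-a)/np.linalg.norm(b-a)
L=P(0,e,.044); T=P(15.05,e,.005); H=P(-13.3,e,.014)
print('label',L,'toe-label',(T-L)@ax,'heel-label',(H-L)@ax)
E
```

```text
label [ 0.62287597 -0.199022  ] toe-label 0.056812787492334586 heel-label -0.036879766725333704
```

carry_out(steps=[{"dp": [-0.27, -0.84, 0.03], "delta_rot": [0, 0, 0.1], "gripper": 0.68}, {"dp": [-0.29, -0.84, 0.03], "delta_rot": [0, 0, 0.1], "gripper": 0.68}, {"dp": [-0.3, -0.83, 0.03], "delta_rot": [0, 0, 0.1], "gripper": 0.68}, {"dp": [-0.31, -0.83, 0.03], "delta_rot": [0, 0, 0.1], "gripper": 0.68}, {"dp": [-0.32, -0.82, 0.03], "delta_rot": [0, 0, 0.1], "gripper": 0.68}, {"dp": [-0.34, -0.82, 0.03], "delta_rot": [0, 0, 0.1], "gripper": 0.68}, {"dp": [-0.35, -0.81, 0.03], "delta_rot": [0, 0, 0.1], "gripper": 0.68}, {"dp": [-0.36, -0.81, 0.02], "delta_rot": [0, 0, 0.1], "gripper": 0.68}])

```text
time_s: 38.67
tool_pos: [0.6026, -0.0948, 0.2957]
ee_rot: [0.003, 0.137, 0.991, -0.001]
wrist_force: [0.9, 0.5, 1.0]
finger_gap: 0.0581
finger_force: 0.0
```

carry_out(steps=[{"dp": [-0.37, -0.8, 0.02], "delta_rot": [0, 0, 0.1], "gripper": 0.68}, {"dp": [-0.39, -0.8, 0.02], "delta_rot": [0, 0, 0.1], "gripper": 0.68}, {"dp": [-0.4, -0.79, 0.02], "delta_rot": [0, 0, 0.1], "gripper": 0.68}, {"dp": [0, 0, 0], "delta_rot": [0, 0, 0], "gripper": 0.68}])

```text
time_s: 39.17
tool_pos: [0.6196, -0.2009, 0.2931]
ee_rot: [0.002, 0.161, 0.987, -0.001]
wrist_force: [0.4, 0.1, 0.1]
finger_gap: 0.0578
finger_force: 0.0
```

```bash
python3 - <<'E'
from h import *
st(); yw=-.325; r=Rt(90+np.degrees(yw)); p=np.array([.6229,-.199])-.004*np.array([np.cos(yw),np.sin(yw)])
plan([((*p,.0303),r,.68,5)])
# bay 1 pack check: label of the pack just seated
f=grab('top'); hs=f['color'].max(2)
for nm,Pl in (('bay1',P1),):
    u,v=np.round(proj(f,[*Pl,.064])).astype(int); print(u,v); p,a,sz=label(f,u,v,.064,w=7); print(nm,p.round(4),a,sz)
    e=proj(f,[*(Pl+.03*XH[:2]),.064])-proj(f,[*Pl,.064]); e/=np.linalg.norm(e); c0=proj(f,[*Pl,.064])
    print([int(cv2.getRectSubPix(hs,(1,1),(float(c0[0]+t*e[0]),float(c0[1]+t*e[1])))[0,0]) for t in range(-22,23)])
E
```

```text
t 39.175 p [ 0.6196 -0.2009  0.2931] q [ 0.0023  0.1606  0.987  -0.0011] F [0.4 0.1 0.1] gap 0.0578 ff 0.0
--
{"dp":[0.01, 0.01, 0.54],"delta_rot":[0.0, 0.01, 0.0],"gripper":0.68},
{"dp":[0.01, 0.01, 0.54],"delta_rot":[0.0, 0.01, 0.0],"gripper":0.68},
{"dp":[0.01, 0.01, 0.54],"delta_rot":[0.0, 0.01, 0.0],"gripper":0.68},
{"dp":[0.01, 0.01, 0.54],"delta_rot":[0.0, 0.01, 0.0],"gripper":0.68},
{"dp":[0.01, 0.01, 0.54],"delta_rot":[0.0, 0.01, 0.0],"gripper":0.68},
224 241
bay1 [0.555  0.1846 0.064 ] -0.15893852044854076 [np.float64(37.0), np.float64(30.2)]
[167, 120, 81, 50, 44, 53, 74, 101, 136, 171, 177, 151, 110, 70, 41, 41, 70, 114, 144, 153, 155, 154, 154, 155, 154, 154, 152, 140, 111, 75, 53, 41, 34, 42, 48, 46, 43, 44, 44, 49, 76, 128, 184, 217, 225]
```

Bay 1 pack's label is within about 2 mm of the seated position and level. Next, pick A.

carry_out(steps=[{"dp": [0.01, 0.01, 0.54], "delta_rot": [0, 0.01, 0], "gripper": 0.68}, {"dp": [0.01, 0.01, 0.54], "delta_rot": [0, 0.01, 0], "gripper": 0.68}, {"dp": [0.01, 0.01, 0.54], "delta_rot": [0, 0.01, 0], "gripper": 0.68}, {"dp": [0.01, 0.01, 0.54], "delta_rot": [0, 0, 0], "gripper": 0.68}, {"dp": [0.01, 0.01, 0.53], "delta_rot": [0, 0, 0], "gripper": 0.68}, {"dp": [0, 0, 0], "delta_rot": [0, 0, 0], "gripper": 0.68}])

```text
time_s: 39.98
tool_pos: [0.618, -0.1951, 0.185]
ee_rot: [-0.001, 0.159, 0.987, -0.0]
wrist_force: [0.3, 0.3, 0.3]
finger_gap: 0.0582
finger_force: 0.0
```

carry_out(steps=[{"dp": [0, 0, 0], "delta_rot": [0, 0, 0], "gripper": 0.3}, {"dp": [0, 0, 0], "delta_rot": [0, 0, 0], "gripper": 0.3}, {"dp": [0, 0, 0], "delta_rot": [0, 0, 0], "gripper": 0.3}, {"dp": [0, 0, 0], "delta_rot": [0, 0, 0], "gripper": 0.3}])

```text
time_s: 40.48
tool_pos: [0.6192, -0.1961, 0.1883]
ee_rot: [0.002, 0.159, 0.987, -0.0]
wrist_force: [-0.4, 2.5, 5.8]
finger_gap: 0.0393
finger_force: 60.4
```

```bash
python3 - <<'E'
from h import *
s=st();g=np.array(s['tool_pos'])+rot().apply([0,0,.155]);print(g)
yw=-.325; print('grip vs label',(g[:2]-[.6229,-.199])@[np.cos(yw),np.sin(yw)])
P2=np.array([.5426,.1155])
pos,r=hook(P2,.05); up=np.array([*pos[:2]-.03*XH[:2],.19])
plan([((*g[:2],.19),None,.3,None),(up,Rt(81.1),.3,None),(up,r,.3,None)])
E
```

```text
t 40.475 p [ 0.6192 -0.1961  0.1883] q [ 2.000e-03  1.589e-01  9.873e-01 -5.000e-04] F [-0.4  2.5  5.8] gap 0.0393 ff 60.4
[ 0.61981222 -0.19632807  0.03325386]
grip vs label -0.003779307385774568
--
{"dp":[0.0, 0.0, -0.78],"delta_rot":[0.0, 0.0, 0.0],"gripper":0.3},
{"dp":[0.0, 0.0, -0.78],"delta_rot":[0.0, 0.0, 0.0],"gripper":0.3},
{"dp":[0.0, 0.0, -0.78],"delta_rot":[0.0, 0.0, 0.0],"gripper":0.3},
{"dp":[0.0, 0.0, -0.78],"delta_rot":[0.0, 0.0, 0.0],"gripper":0.3},
{"dp":[0.0, 0.0, -0.78],"delta_rot":[0.0, 0.0, 0.0],"gripper":0.3},
{"dp":[0.58, 0.65, 0.0],"delta_rot":[0.0, 0.0, -0.11],"gripper":0.3},
{"dp":[0.57, 0.66, 0.0],"delta_rot":[0.0, 0.0, -0.11],"gripper":0.3},
{"dp":[0.56, 0.67, 0.0],"delta_rot":[0.0, 0.0, -0.11],"gripper":0.3},
--
{"dp":[0.55, 0.68, 0.0],"delta_rot":[0.0, 0.0, -0.11],"gripper":0.3},
{"dp":[0.54, 0.69, 0.0],"delta_rot":[0.0, 0.0, -0.11],"gripper":0.3},
{"dp":[0.53, 0.7, 0.0],"delta_rot":[0.0, 0.0, -0.11],"gripper":0.3},
{"dp":[0.52, 0.71, 0.0],"delta_rot":[0.0, 0.0, -0.11],"gripper":0.3},
{"dp":[0.5, 0.72, 0.0],"delta_rot":[0.0, 0.0, -0.11],"gripper":0.3},
{"dp":[0.49, 0.72, 0.0],"delta_rot":[0.0, 0.0, -0.11],"gripper":0.3},
{"dp":[0.48, 0.73, 0.0],"delta_rot":[0.0, 0.0, -0.11],"gripper":0.3},
{"dp":[-0.52, 0.0, 0.03],"delta_rot":[0.0, 0.89, 0.0],"gripper":0.3},
--
{"dp":[-0.52, 0.0, 0.03],"delta_rot":[0.0, 0.89, 0.0],"gripper":0.3},
{"dp":[-0.52, 0.0, 0.03],"delta_rot":[0.0, 0.89, 0.0],"gripper":0.3},
```

carry_out(steps=[{"dp": [0, 0, -0.78], "delta_rot": [0, 0, 0], "gripper": 0.3}, {"dp": [0, 0, -0.78], "delta_rot": [0, 0, 0], "gripper": 0.3}, {"dp": [0, 0, -0.78], "delta_rot": [0, 0, 0], "gripper": 0.3}, {"dp": [0, 0, -0.78], "delta_rot": [0, 0, 0], "gripper": 0.3}, {"dp": [0, 0, -0.78], "delta_rot": [0, 0, 0], "gripper": 0.3}, {"dp": [0.58, 0.65, 0], "delta_rot": [0, 0, -0.11], "gripper": 0.3}, {"dp": [0.57, 0.66, 0], "delta_rot": [0, 0, -0.11], "gripper": 0.3}, {"dp": [0.56, 0.67, 0], "delta_rot": [0, 0, -0.11], "gripper": 0.3}])

```text
time_s: 41.48
tool_pos: [0.5761, -0.0992, 0.3419]
ee_rot: [0.0, 0.135, 0.991, -0.0]
wrist_force: [1.0, 0.4, -2.4]
finger_gap: 0.0396
finger_force: 60.1
```

carry_out(steps=[{"dp": [0.55, 0.68, 0], "delta_rot": [0, 0, -0.11], "gripper": 0.3}, {"dp": [0.54, 0.69, 0], "delta_rot": [0, 0, -0.11], "gripper": 0.3}, {"dp": [0.53, 0.7, 0], "delta_rot": [0, 0, -0.11], "gripper": 0.3}, {"dp": [0.52, 0.71, 0], "delta_rot": [0, 0, -0.11], "gripper": 0.3}, {"dp": [0.5, 0.72, 0], "delta_rot": [0, 0, -0.11], "gripper": 0.3}, {"dp": [0.49, 0.72, 0], "delta_rot": [0, 0, -0.11], "gripper": 0.3}, {"dp": [0.48, 0.73, 0], "delta_rot": [0, 0, -0.11], "gripper": 0.3}, {"dp": [-0.52, 0, 0.03], "delta_rot": [0, 0.89, 0], "gripper": 0.3}])

```text
time_s: 42.48
tool_pos: [0.4966, 0.1238, 0.3407]
ee_rot: [-0.068, 0.074, 0.995, 0.004]
wrist_force: [1.4, -0.0, -0.7]
finger_gap: 0.039
finger_force: 60.2
```

carry_out(steps=[{"dp": [-0.52, 0, 0.03], "delta_rot": [0, 0.89, 0], "gripper": 0.3}, {"dp": [-0.52, 0, 0.03], "delta_rot": [0, 0.89, 0], "gripper": 0.3}, {"dp": [0, 0, 0], "delta_rot": [0, 0, 0], "gripper": 0.3}])

```text
time_s: 42.85
tool_pos: [0.5409, 0.1151, 0.3276]
ee_rot: [-0.2, 0.077, 0.977, 0.014]
wrist_force: [0.0, 0.4, -2.1]
finger_gap: 0.0394
finger_force: 60.2
```

```bash
sed -i 's/^P1=.*/P1=np.array([.5535,.186]); P2=np.array([.5426,.1155])/' h.py; python3 - <<'E'
from h import *
st(); p0,r=hook(P2,.05,zg=.0333); p1,_=hook(P2,.025,zg=.0333); plan([(p0,r,.3,None),(p1,r,.3,2)])
E
```

```text
t 42.85 p [0.5409 0.1151 0.3276] q [-0.1999  0.077   0.9767  0.0143] F [ 0.   0.4 -2.1] gap 0.0394 ff 60.2
--
{"dp":[-0.53, 0.01, 0.6],"delta_rot":[0.0, 0.0, -0.01],"gripper":0.3},
{"dp":[-0.52, 0.01, 0.6],"delta_rot":[0.0, 0.0, -0.01],"gripper":0.3},
{"dp":[-0.52, 0.01, 0.6],"delta_rot":[0.0, 0.0, -0.01],"gripper":0.3},
{"dp":[-0.31, 0.0, 0.0],"delta_rot":[0.0, 0.0, 0.0],"gripper":0.3},
{"dp":[-0.31, 0.0, 0.0],"delta_rot":[0.0, 0.0, 0.0],"gripper":0.3},
```

carry_out(steps=[{"dp": [-0.53, 0.01, 0.6], "delta_rot": [0, 0, 0], "gripper": 0.3}, {"dp": [-0.52, 0.01, 0.6], "delta_rot": [0, 0, 0], "gripper": 0.3}, {"dp": [-0.52, 0.01, 0.6], "delta_rot": [0, 0, 0], "gripper": 0.3}, {"dp": [-0.31, 0, 0.05], "delta_rot": [0, 0, 0], "gripper": 0.3}, {"dp": [-0.31, 0, 0.05], "delta_rot": [0, 0, 0], "gripper": 0.3}, {"dp": [0, 0, 0], "delta_rot": [0, 0, 0], "gripper": 0.3}])

```text
time_s: 43.6
tool_pos: [0.591, 0.1086, 0.2271]
ee_rot: [-0.197, 0.076, 0.977, 0.015]
wrist_force: [0.6, 0.3, -2.1]
finger_gap: 0.0393
finger_force: 60.2
```

```bash
python3 - <<'E'
from h import *
s=st(); g=np.array(s['tool_pos'])+rot().apply([0,0,.155]); print((Rt(81.1).inv()*rot()).as_rotvec(degrees=True))
for b in(.025,.01,0): p1,r=hook(P2,b,zg=.0333); print(b,((p1-g)@XH).round(4),((p1-g)@yax).round(4),(p1-g)[2].round(4))
p1,r=hook(P2,.010,zg=.0333,dz=.002); p2,r=hook(P2,.0,zg=.0333,dz=.001);plan([(p1,r,.3,3),(p2,r,.3,3)])
E
```

```text
t 43.6 p [0.591  0.1086 0.2271] q [-0.1968  0.0758  0.9774  0.0149] F [ 0.6  0.3 -2.1] gap 0.0393 ff 60.2
[ 0.04428897 22.76269331 -0.02655947]
0.025 0.0018 -0.0006 0.0005
0.01 0.0156 -0.0006 -0.0053
0 0.0248 -0.0006 -0.0092
--
{"dp":[-0.14, -0.01, -0.02],"delta_rot":[0.0, 0.01, 0.0],"gripper":0.3},
{"dp":[-0.14, -0.01, -0.02],"delta_rot":[0.0, 0.01, 0.0],"gripper":0.3},
{"dp":[-0.14, -0.01, -0.02],"delta_rot":[0.0, 0.01, 0.0],"gripper":0.3},
{"dp":[-0.09, 0.0, 0.01],"delta_rot":[0.0, 0.0, 0.0],"gripper":0.3},
{"dp":[-0.09, 0.0, 0.01],"delta_rot":[0.0, 0.0, 0.0],"gripper":0.3},
{"dp":[-0.09, 0.0, 0.01],"delta_rot":[0.0, 0.0, 0.0],"gripper":0.3},
```

carry_out(steps=[{"dp": [-0.14, -0.01, -0.02], "delta_rot": [0, 0, 0], "gripper": 0.3}, {"dp": [-0.14, -0.01, -0.02], "delta_rot": [0, 0, 0], "gripper": 0.3}, {"dp": [-0.14, -0.01, -0.02], "delta_rot": [0, 0.02, 0], "gripper": 0.3}, {"dp": [-0.09, 0, 0.02], "delta_rot": [0, 0, 0], "gripper": 0.3}, {"dp": [-0.09, 0, 0.02], "delta_rot": [0, 0, 0], "gripper": 0.3}, {"dp": [0, 0, 0], "delta_rot": [0, 0, 0], "gripper": 0.3}])

```text
time_s: 44.35
tool_pos: [0.6124, 0.104, 0.2177]
ee_rot: [-0.199, 0.076, 0.977, 0.015]
wrist_force: [0.0, -0.7, -0.9]
finger_gap: 0.0394
finger_force: 60.4
```

carry_out(steps=[{"dp": [-0.06, 0, 0], "delta_rot": [0, 0, 0], "gripper": 0.3}, {"dp": [0, 0, 0], "delta_rot": [0, 0, 0], "gripper": 0.3}])

```text
time_s: 44.6
tool_pos: [0.6143, 0.1038, 0.2173]
ee_rot: [-0.199, 0.076, 0.977, 0.015]
wrist_force: [-1.9, 0.1, 0.1]
finger_gap: 0.0393
finger_force: 60.4
```

```bash
python3 - <<'E'
from h import *
s=st(); g=np.array(s['tool_pos'])+rot().apply([0,0,.155]); print((Rt(81.1).inv()*rot()).as_rotvec(degrees=True))
p1,r=hook(P2,0,zg=.0333); print(((p1-g)@XH).round(4),((p1-g)@yax).round(4),(p1-g)[2].round(4))
E
```

```text
t 44.6 p [0.6143 0.1038 0.2173] q [-0.1991  0.0755  0.9769  0.0149] F [-1.9  0.1  0.1] gap 0.0393 ff 60.4
[ 0.07334448 23.03405767 -0.05564731]
0.0017 0.0007 0.0002
```

carry_out(steps=[{"dp": [-0.04, 0, -0.02], "delta_rot": [0, 0, 0], "gripper": 0.3}, {"dp": [0, 0, 0], "delta_rot": [0, 0, 0], "gripper": 0.3}])

```text
time_s: 44.85
tool_pos: [0.6155, 0.1036, 0.2173]
ee_rot: [-0.2, 0.075, 0.977, 0.015]
wrist_force: [-5.3, 0.6, 3.0]
finger_gap: 0.0393
finger_force: 60.1
```

carry_out(steps=[{"dp": [-0.04, 0, -0.02], "delta_rot": [0, 0, 0], "gripper": 0.3}, {"dp": [0, 0, 0], "delta_rot": [0, 0, 0], "gripper": 0.3}])

```text
time_s: 45.1
tool_pos: [0.6164, 0.1035, 0.2173]
ee_rot: [-0.202, 0.075, 0.976, 0.015]
wrist_force: [-9.0, 2.5, 6.4]
finger_gap: 0.0394
finger_force: 59.9
```

The pose matches the full pack's hooked pose in this bay to within about 1.5 mm, so the toe is at the far wall. Swing down.

```bash
python3 - <<'E'
from h import *
swing([20,16,12,8,5,2,0],.0593,.0333,back=.001)
E
```

```text
t0 23.334238460867553 tip rel bay1/2 z [0.5954 0.1064 0.0209]
--
{"dp":[0.29, -0.01, 0.1],"delta_rot":[-0.01, -0.39, 0.01],"gripper":0.3},
{"dp":[0.32, 0.0, 0.11],"delta_rot":[0.0, -0.47, 0.0],"gripper":0.3},
{"dp":[0.32, 0.0, 0.11],"delta_rot":[0.0, -0.47, 0.0],"gripper":0.3},
{"dp":[0.32, 0.0, 0.11],"delta_rot":[0.0, -0.47, 0.0],"gripper":0.3},
{"dp":[0.24, 0.0, 0.08],"delta_rot":[0.0, -0.35, 0.0],"gripper":0.3},
{"dp":[0.24, 0.0, 0.08],"delta_rot":[0.0, -0.35, 0.0],"gripper":0.3},
{"dp":[0.16, 0.0, 0.05],"delta_rot":[0.0, -0.23, 0.0],"gripper":0.3},
```

carry_out(steps=[{"dp": [0.29, 0, 0.1], "delta_rot": [0, -0.39, 0], "gripper": 0.3}, {"dp": [0.32, 0, 0.11], "delta_rot": [0, -0.47, 0], "gripper": 0.3}])

```text
time_s: 45.35
tool_pos: [0.5914, 0.1071, 0.2182]
ee_rot: [-0.136, 0.077, 0.988, 0.01]
wrist_force: [-4.8, 0.7, 1.8]
finger_gap: 0.039
finger_force: 60.5
```

carry_out(steps=[{"dp": [0.32, 0, 0.11], "delta_rot": [0, -0.47, 0], "gripper": 0.3}, {"dp": [0.32, 0, 0.11], "delta_rot": [0, -0.47, 0], "gripper": 0.3}])

```text
time_s: 45.6
tool_pos: [0.5648, 0.1117, 0.2154]
ee_rot: [-0.065, 0.077, 0.995, 0.005]
wrist_force: [-1.7, 2.0, -1.6]
finger_gap: 0.0393
finger_force: 60.0
```

carry_out(steps=[{"dp": [0.24, 0, 0.08], "delta_rot": [0, -0.35, 0], "gripper": 0.3}, {"dp": [0.24, 0, 0.08], "delta_rot": [0, -0.35, 0], "gripper": 0.3}])

```text
time_s: 45.85
tool_pos: [0.5454, 0.1149, 0.2108]
ee_rot: [-0.013, 0.077, 0.997, 0.001]
wrist_force: [-2.3, 2.9, -2.5]
finger_gap: 0.0389
finger_force: 60.4
```

```bash
python3 - <<'E'
from h import *
st(); swing([0],.0593,.0333,back=.0)
E
```

```text
t 45.85 p [0.5454 0.1149 0.2108] q [-0.0132  0.0771  0.9969  0.001 ] F [-2.3  2.9 -2.5] gap 0.0389 ff 60.4
t0 1.5144132793700267 tip rel bay1/2 z [0.5991 0.1065 0.021 ]
--
{"dp":[0.12, 0.0, 0.04],"delta_rot":[0.0, -0.18, 0.01],"gripper":0.3},
```

carry_out(steps=[{"dp": [0.12, 0, 0.06], "delta_rot": [0, -0.18, 0], "gripper": 0.3}, {"dp": [0.03, 0, 0.04], "delta_rot": [0, -0.05, 0], "gripper": 0.3}, {"dp": [0, 0, 0], "delta_rot": [0, 0, 0], "gripper": 0.3}])

```text
time_s: 46.22
tool_pos: [0.5393, 0.1158, 0.2082]
ee_rot: [0.003, 0.077, 0.997, -0.0]
wrist_force: [-9.7, 3.3, 9.3]
finger_gap: 0.0393
finger_force: 61.6
```

carry_out(steps=[{"dp": [0.02, 0, 0.04], "delta_rot": [0, -0.05, 0], "gripper": 0.3}, {"dp": [0.02, 0, 0.03], "delta_rot": [0, -0.03, 0], "gripper": 0.3}, {"dp": [0, 0, 0], "delta_rot": [0, 0, 0], "gripper": 0.3}])

```text
time_s: 46.6
tool_pos: [0.5374, 0.1161, 0.208]
ee_rot: [0.009, 0.077, 0.997, -0.001]
wrist_force: [-18.8, 4.0, 28.9]
finger_gap: 0.0394
finger_force: 64.1
```

```bash
python3 - <<'E'
from h import *
st(); print((Rt(81.1).inv()*rot()).as_rotvec(degrees=True))
E
```

```text
t 46.6 p [0.5374 0.1161 0.208 ] q [ 9.50e-03  7.69e-02  9.97e-01 -6.00e-04] F [-18.8   4.   28.9] gap 0.0394 ff 64.1
[-0.01011102 -1.08599979 -0.07580185]
```

carry_out(steps=[{"dp": [-0.03, 0, -0.04], "delta_rot": [0, 0.12, 0], "gripper": 0.58}, {"dp": [0, 0, 0], "delta_rot": [0, 0, 0], "gripper": 0.58}, {"dp": [0, 0, 0], "delta_rot": [0, 0, 0], "gripper": 0.58}, {"dp": [0, 0, -0.5], "delta_rot": [0, 0, 0], "gripper": 0.58}, {"dp": [0, 0, -1], "delta_rot": [0, 0, 0], "gripper": 0.62}, {"dp": [0.3, 0, -1], "delta_rot": [0, 0, 0], "gripper": 0.62}, {"dp": [0.5, 0, -1], "delta_rot": [0, 0, 0], "gripper": 0.62}, {"dp": [0.5, 0, -1], "delta_rot": [0, 0, 0], "gripper": 0.62}])

```text
time_s: 47.6
tool_pos: [0.4878, 0.1234, 0.3871]
ee_rot: [0.001, 0.077, 0.997, -0.001]
wrist_force: [0.4, 0.2, 0.2]
finger_gap: 0.0528
finger_force: 0.0
```

```bash
python3 - <<'E'
from h import *
s=st(); print(np.round(s['joint_positions'],2))
B=barpos(1.97); print('bar',B)
# via: rotate to phi 171 with tilt -25 in front, then to bar along tool axis
r=Rt(171,-25); z=r.apply([0,0,1]); off=np.array([0,0,0.]); 
pre=B-.12*z
plan([((.46,.13,.30),r,.35,None),(pre,r,.35,None),(B,r,.35,5)],L=.161)
f=grab('top'); hs=f['color'].max(2)
for nm,Pl in (('bay1',P1),('bay2',P2)):
    u,v=np.round(proj(f,[*Pl,.064])).astype(int); p,a,sz=label(f,u,v,.064,w=7); print(nm,p.round(4),a,sz)
for k in(1,-1):
    x=np.array([np.cos(TY),np.sin(TY)]); c=tray(k)-.0105*x; u,v=np.round(proj(f,[*c,.048])).astype(int); p,a,sz=label(f,u,v,.048,w=7); print('tray',k,c,p.round(4),a,sz)
E
```

```text
t 47.6 p [0.4878 0.1234 0.3871] q [ 8.00e-04  7.74e-02  9.97e-01 -8.00e-04] F [0.4 0.2 0.2] gap 0.0528 ff 0.0
[ 0.56  0.17 -0.05  0.   -1.35 -2.29]
bar [0.6822301  0.08589766 0.23236892]
--
{"dp":[0.2, 0.12, -0.16],"delta_rot":[0.21, -0.21, -0.93],"gripper":0.35},
{"dp":[0.19, 0.12, -0.17],"delta_rot":[0.21, -0.21, -0.93],"gripper":0.35},
{"dp":[0.19, 0.13, -0.17],"delta_rot":[0.21, -0.21, -0.93],"gripper":0.35},
{"dp":[0.18, 0.13, -0.17],"delta_rot":[0.21, -0.21, -0.93],"gripper":0.35},
{"dp":[0.17, 0.13, -0.17],"delta_rot":[0.21, -0.21, -0.93],"gripper":0.35},
{"dp":[0.16, 0.13, -0.17],"delta_rot":[0.21, -0.21, -0.93],"gripper":0.35},
{"dp":[0.16, 0.13, -0.17],"delta_rot":[0.21, -0.21, -0.93],"gripper":0.35},
{"dp":[0.15, 0.12, -0.18],"delta_rot":[0.21, -0.21, -0.93],"gripper":0.35},
--
{"dp":[0.14, 0.12, -0.18],"delta_rot":[0.21, -0.21, -0.93],"gripper":0.35},
{"dp":[0.14, 0.11, -0.18],"delta_rot":[0.21, -0.21, -0.93],"gripper":0.35},
{"dp":[0.13, 0.11, -0.18],"delta_rot":[0.21, -0.21, -0.93],"gripper":0.35},
{"dp":[0.04, -0.88, 0.18],"delta_rot":[0.0, 0.0, 0.0],"gripper":0.35},
{
[... 325 characters left out ...]
 0.0, 0.0],"gripper":0.35},
{"dp":[0.0, 0.0, 0.6],"delta_rot":[0.0, 0.0, 0.0],"gripper":0.35},
{"dp":[0.0, 0.0, 0.6],"delta_rot":[0.0, 0.0, 0.0],"gripper":0.35},
{"dp":[0.0, 0.0, 0.6],"delta_rot":[0.0, 0.0, 0.0],"gripper":0.35},
{"dp":[0.0, 0.0, 0.6],"delta_rot":[0.0, 0.0, 0.0],"gripper":0.35},
bay1 [0.558  0.1937 0.064 ] 0.005434197612980873 [np.float64(35.8), np.float64(46.0)]
bay2 [0.5461 0.1106 0.064 ] -0.16668082155712666 [np.float64(35.8), np.float64(28.8)]
tray 1 [ 0.50940464 -0.40815463] [ 0.5109 -0.4083  0.048 ] 0.10422377476653334 [np.float64(30.8), np.float64(36.6)]
tray -1 [ 0.40364247 -0.41525132] [ 0.4045 -0.4182  0.048 ] 0.05323066299298047 [np.float64(30.8), np.float64(36.0)]
```

carry_out(steps=[{"dp": [0.2, 0.12, -0.16], "delta_rot": [0.21, -0.21, -0.93], "gripper": 0.35}, {"dp": [0.19, 0.12, -0.17], "delta_rot": [0.21, -0.21, -0.93], "gripper": 0.35}, {"dp": [0.19, 0.13, -0.17], "delta_rot": [0.21, -0.21, -0.93], "gripper": 0.35}, {"dp": [0.18, 0.13, -0.17], "delta_rot": [0.21, -0.21, -0.93], "gripper": 0.35}, {"dp": [0.17, 0.13, -0.17], "delta_rot": [0.21, -0.21, -0.93], "gripper": 0.35}, {"dp": [0.16, 0.13, -0.17], "delta_rot": [0.21, -0.21, -0.93], "gripper": 0.35}, {"dp": [0.16, 0.13, -0.17], "delta_rot": [0.21, -0.21, -0.93], "gripper": 0.35}, {"dp": [0.15, 0.12, -0.18], "delta_rot": [0.21, -0.21, -0.93], "gripper": 0.35}])

```text
time_s: 48.65
tool_pos: [0.4185, 0.148, 0.4303]
ee_rot: [0.11, -0.463, 0.87, -0.129]
wrist_force: [-1.0, 0.3, -1.7]
finger_gap: 0.0298
finger_force: 0.0
```

carry_out(steps=[{"dp": [0.14, 0.12, -0.18], "delta_rot": [0.21, -0.21, -0.93], "gripper": 0.35}, {"dp": [0.14, 0.11, -0.18], "delta_rot": [0.21, -0.21, -0.93], "gripper": 0.35}, {"dp": [0.13, 0.11, -0.18], "delta_rot": [0.21, -0.21, -0.93], "gripper": 0.35}, {"dp": [0, 0, 0], "delta_rot": [0, 0, 0], "gripper": 0.35}])

```text
time_s: 49.15
tool_pos: [0.3925, 0.141, 0.445]
ee_rot: [0.143, -0.631, 0.744, -0.167]
wrist_force: [0.4, 0.8, 0.1]
finger_gap: 0.0301
finger_force: 0.0
```

```bash
python3 - <<'E'
from h import *
s=st(); print(np.round(s['joint_positions'],2))
B=barpos(1.98); r=Rt(171,-25); z=r.apply([0,0,1]); pre=B-.12*z
plan([(pre,r,.35,None)],L=.161)
f=grab('top'); hs=f['color'].max(2)
for nm,Pl in (('bay1',P1),('bay2',P2)):
    c0=proj(f,[*Pl,.064]);u,v=np.round(c0).astype(int); p,a,sz=label(f,u,v,.064,w=7); print(nm,p.round(4),a,sz)
    e=proj(f,[*(Pl+.03*XH[:2]),.064])-c0; e/=np.linalg.norm(e)
    print([int(cv2.getRectSubPix(hs,(1,1),(float(c0[0]+t*e[0]),float(c0[1]+t*e[1])))[0,0]) for t in range(-22,23)])
E
```

```text
t 49.15 p [0.3925 0.141  0.445 ] q [ 0.1433 -0.6311  0.7437 -0.1675] F [0.4 0.8 0.1] gap 0.0301 ff 0.0
[ 0.87 -0.16 -0.44  0.43 -1.1  -1.2 ]
--
{"dp":[0.04, -0.89, 0.19],"delta_rot":[-0.01, 0.0, -0.01],"gripper":0.35},
{"dp":[0.04, -0.89, 0.19],"delta_rot":[-0.01, 0.0, -0.01],"gripper":0.35},
{"dp":[0.04, -0.89, 0.19],"delta_rot":[-0.01, 0.0, -0.01],"gripper":0.35},
{"dp":[0.04, -0.89, 0.19],"delta_rot":[-0.01, 0.0, -0.01],"gripper":0.35},
{"dp":[0.05, -0.89, 0.19],"delta_rot":[-0.01, 0.0, -0.01],"gripper":0.35},
bay1 [0.555  0.1846 0.064 ] -0.16624790480320406 [np.float64(36.9), np.float64(30.0)]
[39, 46, 55, 64, 72, 74, 84, 97, 108, 103, 79, 62, 67, 66, 53, 47, 69, 112, 143, 152, 153, 153, 153, 153, 153, 152, 151, 139, 109, 75, 53, 40, 34, 40, 46, 47, 44, 42, 43, 48, 74, 126, 182, 214, 222]
bay2 [0.5436 0.1138 0.064 ] -0.1619305543443852 [np.float64(37.4), np.float64(30.7)]
[171, 123, 83, 50, 43, 52, 74, 102, 136, 169, 176, 151, 111, 72, 42, 46, 73, 113, 143, 154, 156, 155, 156, 156, 156, 156, 153, 140, 110, 74, 53, 38, 31, 38, 46, 46, 43, 42, 45, 51, 75, 127, 183, 216, 223]
```

Both bays show packs level at the seated label position, with the same profile as the charged ones had. Now the cover bar.

carry_out(steps=[{"dp": [0.04, -0.89, 0.19], "delta_rot": [0, 0, 0], "gripper": 0.35}, {"dp": [0.04, -0.89, 0.19], "delta_rot": [0, 0, 0], "gripper": 0.35}, {"dp": [0.04, -0.89, 0.19], "delta_rot": [0, 0, 0], "gripper": 0.35}, {"dp": [0.04, -0.89, 0.19], "delta_rot": [0, 0, 0], "gripper": 0.35}, {"dp": [0.05, -0.89, 0.19], "delta_rot": [0, 0, 0], "gripper": 0.35}, {"dp": [0, 0, 0], "delta_rot": [0, 0, 0], "gripper": 0.35}])

```text
time_s: 49.95
tool_pos: [0.5688, 0.104, 0.4855]
ee_rot: [0.142, -0.63, 0.745, -0.167]
wrist_force: [-0.9, -0.4, -0.2]
finger_gap: 0.0298
finger_force: 0.0
```

```bash
python3 - <<'E'
from h import *
st()
B=barpos(1.99); r=Rt(171,-25)
plan([(B,r,.35,5)],L=.161)
E
```

```text
t 49.95 p [0.5688 0.104  0.4855] q [ 0.1417 -0.6298  0.7452 -0.1672] F [-0.9 -0.4 -0.2] gap 0.0298 ff 0.0
--
{"dp":[0.0, 0.01, 0.6],"delta_rot":[-0.01, -0.01, -0.01],"gripper":0.35},
{"dp":[0.0, 0.01, 0.6],"delta_rot":[-0.01, -0.01, -0.01],"gripper":0.35},
{"dp":[0.0, 0.01, 0.6],"delta_rot":[-0.01, -0.01, -0.01],"gripper":0.35},
{"dp":[0.0, 0.0, 0.6],"delta_rot":[-0.01, -0.01, -0.01],"gripper":0.35},
{"dp":[0.0, 0.0, 0.6],"delta_rot":[-0.01, -0.01, -0.01],"gripper":0.35},
```

carry_out(steps=[{"dp": [0, 0.01, 0.6], "delta_rot": [0, 0, 0], "gripper": 0.35}, {"dp": [0, 0.01, 0.6], "delta_rot": [0, 0, 0], "gripper": 0.35}, {"dp": [0, 0.01, 0.6], "delta_rot": [0, 0, 0], "gripper": 0.35}, {"dp": [0, 0, 0.6], "delta_rot": [0, 0, 0], "gripper": 0.35}, {"dp": [0, 0, 0.58], "delta_rot": [0, 0, 0], "gripper": 0.35}, {"dp": [0, 0, 0], "delta_rot": [0, 0, 0], "gripper": 0.35}])

```text
time_s: 50.7
tool_pos: [0.6154, 0.0961, 0.3761]
ee_rot: [0.14, -0.631, 0.744, -0.167]
wrist_force: [-0.2, -0.7, -0.2]
finger_gap: 0.0299
finger_force: 0.0
```

carry_out(steps=[{"dp": [0, 0, 0], "delta_rot": [0, 0, 0], "gripper": 0}, {"dp": [0, 0, 0], "delta_rot": [0, 0, 0], "gripper": 0}, {"dp": [0, 0, 0], "delta_rot": [0, 0, 0], "gripper": 0}, {"dp": [0, 0, 0], "delta_rot": [0, 0, 0], "gripper": 0}])

```text
time_s: 51.2
tool_pos: [0.6158, 0.0964, 0.3801]
ee_rot: [0.144, -0.631, 0.743, -0.168]
wrist_force: [1.0, 0.4, 2.1]
finger_gap: 0.0069
finger_force: 58.8
```

```bash
python3 - <<'E'
from h import *
st(); a0,r=bara(); print(a0,r)
N=10; a1=1.45
plan([(barpos(a0+(a1-a0)*i/N,r=r+(.1667-r)*i/N),None,0,1) for i in range(1,N+1)],L=.161)
E
```

```text
t 51.2 p [0.6158 0.0964 0.3801] q [ 0.1439 -0.6313  0.7433 -0.1681] F [1.  0.4 2.1] gap 0.0069 ff 58.8
1.9764692846630678 0.1702090073819175
--
{"dp":[0.0, 0.16, -0.16],"delta_rot":[0.0, 0.0, 0.0],"gripper":0},
{"dp":[0.0, 0.17, -0.15],"delta_rot":[0.0, 0.0, 0.0],"gripper":0},
{"dp":[0.0, 0.17, -0.14],"delta_rot":[0.0, 0.0, 0.0],"gripper":0},
{"dp":[0.0, 0.18, -0.13],"delta_rot":[0.0, 0.0, 0.0],"gripper":0},
{"dp":[0.0, 0.19, -0.12],"delta_rot":[0.0, 0.0, 0.0],"gripper":0},
{"dp":[0.0, 0.19, -0.11],"delta_rot":[0.0, 0.0, 0.0],"gripper":0},
{"dp":[0.0, 0.2, -0.1],"delta_rot":[0.0, 0.0, 0.0],"gripper":0},
{"dp":[0.0, 0.2, -0.09],"delta_rot":[0.0, 0.0, 0.0],"gripper":0},
--
{"dp":[0.0, 0.21, -0.08],"delta_rot":[0.0, 0.0, 0.0],"gripper":0},
{"dp":[0.0, 0.21, -0.07],"delta_rot":[0.0, 0.0, 0.0],"gripper":0},
```

```bash
cat >> h.py <<'E'
def arc(a1,N,L,tilt=None,dt=0,go=True):
    s=manip.state(); rr=rot(s); b=np.array(s['tool_pos'])+rr.apply([0,0,L])-HG
    a0,r=np.arctan2(b[2],-(b@XH)),np.hypot(b[2],b@XH); F=np.array(s['wrist_force'])
    print('a',a0.round(3),'r',r.round(4),'F rad',(F@(-np.cos(a0)*XH+[0,0,np.sin(a0)])).round(1),'F tan(open+)',(F@(np.sin(a0)*XH+[0,0,np.cos(a0)])).round(1))
    t0=0 if tilt is None else -(Rt(171).inv()*rr).as_rotvec(degrees=True)[0]
    if go: plan([(barpos(a0+(a1-a0)*i/N,r=r+(.167-r)*i/N),None if tilt is None else Rt(171,t0+(tilt-t0)*i/N),0,1) for i in range(1,N+1)],L=L)
E
python3 - <<'E'
from h import *
arc(1.5,8,.165)
E
```

```text
a 1.994 r 0.1676 F rad 2.3 F tan(open+) -0.0
--
{"dp":[0.0, 0.17, -0.19],"delta_rot":[0.0, 0.0, 0.0],"gripper":0},
{"dp":[0.0, 0.19, -0.18],"delta_rot":[0.0, 0.0, 0.0],"gripper":0},
{"dp":[0.0, 0.2, -0.17],"delta_rot":[0.0, 0.0, 0.0],"gripper":0},
{"dp":[0.0, 0.21, -0.16],"delta_rot":[0.0, 0.0, 0.0],"gripper":0},
{"dp":[0.0, 0.22, -0.14],"delta_rot":[0.0, 0.0, 0.0],"gripper":0},
{"dp":[0.0, 0.22, -0.13],"delta_rot":[0.0, 0.0, 0.0],"gripper":0},
{"dp":[0.0, 0.23, -0.11],"delta_rot":[0.0, 0.0, 0.0],"gripper":0},
{"dp":[0.0, 0.24, -0.1],"delta_rot":[0.0, 0.0, 0.0],"gripper":0},
```

carry_out(steps=[{"dp": [0, 0.17, -0.19], "delta_rot": [0, 0, 0], "gripper": 0}, {"dp": [0, 0.19, -0.18], "delta_rot": [0, 0, 0], "gripper": 0}, {"dp": [0, 0.2, -0.17], "delta_rot": [0, 0, 0], "gripper": 0}, {"dp": [0, 0.21, -0.16], "delta_rot": [0, 0, 0], "gripper": 0}, {"dp": [0, 0.22, -0.14], "delta_rot": [0, 0, 0], "gripper": 0}, {"dp": [0, 0.22, -0.13], "delta_rot": [0, 0, 0], "gripper": 0}, {"dp": [0, 0.23, -0.11], "delta_rot": [0, 0, 0], "gripper": 0}, {"dp": [0, 0.24, -0.1], "delta_rot": [0, 0, 0], "gripper": 0}])

```text
time_s: 52.2
tool_pos: [0.5356, 0.109, 0.3964]
ee_rot: [0.145, -0.631, 0.743, -0.17]
wrist_force: [-0.6, -4.8, 11.4]
finger_gap: 0.0069
finger_force: 58.9
```

```bash
python3 - <<'E'
from h import *
st(); arc(1.0,8,.165,tilt=-14)
E
```

```text
t 52.2 p [0.5356 0.109  0.3964] q [ 0.1453 -0.6311  0.7428 -0.1697] F [-0.6 -4.8 11.4] gap 0.0069 ff 58.9
a 1.502 r 0.1698 F rad 11.4 F tan(open+) 1.0
--
{"dp":[0.01, 0.15, -0.08],"delta_rot":[-0.17, -0.01, -0.03],"gripper":0},
{"dp":[0.0, 0.15, -0.06],"delta_rot":[-0.17, 0.0, 0.0],"gripper":0},
{"dp":[0.0, 0.16, -0.04],"delta_rot":[-0.17, 0.0, 0.0],"gripper":0},
{"dp":[0.0, 0.16, -0.01],"delta_rot":[-0.17, 0.0, 0.0],"gripper":0},
{"dp":[0.0, 0.16, 0.01],"delta_rot":[-0.17, 0.0, 0.0],"gripper":0},
{"dp":[0.0, 0.16, 0.03],"delta_rot":[-0.17, 0.0, 0.0],"gripper":0},
{"dp":[0.0, 0.15, 0.06],"delta_rot":[-0.17, 0.0, 0.0],"gripper":0},
{"dp":[0.0, 0.14, 0.08],"delta_rot":[-0.17, 0.0, 0.0],"gripper":0},
```

```bash
sed -i 's/def arc(a1,N,L,tilt=None,dt=0,go=True)/def arc(a1,N,L,tilt=None,rt=.1705,go=True)/; s/r=r+(.167-r)\*i\/N),None if/r=r+(rt-r)*i\/N),None if/' h.py; python3 - <<'E'
from h import *
arc(1.0,8,.165,tilt=-14)
E
```

```text
a 1.502 r 0.1698 F rad 11.4 F tan(open+) 1.0
--
{"dp":[0.01, 0.14, -0.09],"delta_rot":[-0.17, -0.01, -0.03],"gripper":0},
{"dp":[0.0, 0.15, -0.07],"delta_rot":[-0.17, 0.0, 0.0],"gripper":0},
{"dp":[0.0, 0.16, -0.05],"delta_rot":[-0.17, 0.0, 0.0],"gripper":0},
{"dp":[0.0, 0.16, -0.02],"delta_rot":[-0.17, 0.0, 0.0],"gripper":0},
{"dp":[0.0, 0.16, 0.0],"delta_rot":[-0.17, 0.0, 0.0],"gripper":0},
{"dp":[0.0, 0.16, 0.02],"delta_rot":[-0.17, 0.0, 0.0],"gripper":0},
{"dp":[0.0, 0.16, 0.05],"delta_rot":[-0.17, 0.0, 0.0],"gripper":0},
{"dp":[0.0, 0.15, 0.07],"delta_rot":[-0.17, 0.0, 0.0],"gripper":0},
```

carry_out(steps=[{"dp": [0.01, 0.14, -0.12], "delta_rot": [-0.17, 0, 0], "gripper": 0}, {"dp": [0, 0.15, -0.08], "delta_rot": [-0.17, 0, 0], "gripper": 0}, {"dp": [0, 0.16, -0.05], "delta_rot": [-0.17, 0, 0], "gripper": 0}, {"dp": [0, 0.16, -0.02], "delta_rot": [-0.17, 0, 0], "gripper": 0}])

```text
time_s: 52.7
tool_pos: [0.5085, 0.1133, 0.3951]
ee_rot: [0.112, -0.638, 0.751, -0.13]
wrist_force: [-0.7, -2.3, 7.8]
finger_gap: 0.007
finger_force: 61.7
```

carry_out(steps=[{"dp": [0, 0.16, 0], "delta_rot": [-0.17, 0, 0], "gripper": 0}, {"dp": [0, 0.16, 0.02], "delta_rot": [-0.17, 0, 0], "gripper": 0}, {"dp": [0, 0.16, 0.05], "delta_rot": [-0.17, 0, 0], "gripper": 0}, {"dp": [0, 0.15, 0.07], "delta_rot": [-0.17, 0, 0], "gripper": 0}])

```text
time_s: 53.2
tool_pos: [0.4856, 0.1162, 0.3793]
ee_rot: [0.076, -0.643, 0.757, -0.09]
wrist_force: [1.2, -5.1, 0.1]
finger_gap: 0.0073
finger_force: 61.7
```

```bash
python3 - <<'E'
from h import *
st(); arc(.55,8,.165,tilt=-6)
E
```

```text
t 53.2 p [0.4856 0.1162 0.3793] q [ 0.0757 -0.6427  0.757  -0.0905] F [ 1.2 -5.1  0.1] gap 0.0073 ff 61.7
a 0.974 r 0.1697 F rad -1.0 F tan(open+) 1.7
--
{"dp":[-0.01, 0.14, 0.08],"delta_rot":[-0.11, -0.02, -0.04],"gripper":0},
{"dp":[0.0, 0.14, 0.1],"delta_rot":[-0.11, 0.0, 0.0],"gripper":0},
{"dp":[0.0, 0.13, 0.11],"delta_rot":[-0.11, 0.0, 0.0],"gripper":0},
{"dp":[0.0, 0.12, 0.12],"delta_rot":[-0.11, 0.0, 0.0],"gripper":0},
{"dp":[0.0, 0.11, 0.14],"delta_rot":[-0.11, 0.0, 0.0],"gripper":0},
{"dp":[0.0, 0.1, 0.15],"delta_rot":[-0.11, 0.0, 0.0],"gripper":0},
{"dp":[0.0, 0.09, 0.16],"delta_rot":[-0.11, 0.0, 0.0],"gripper":0},
{"dp":[0.0, 0.08, 0.17],"delta_rot":[-0.11, 0.0, 0.0],"gripper":0},
```

carry_out(steps=[{"dp": [0, 0.14, 0.08], "delta_rot": [-0.11, 0, 0], "gripper": 0}, {"dp": [0, 0.14, 0.1], "delta_rot": [-0.11, 0, 0], "gripper": 0}, {"dp": [0, 0.13, 0.11], "delta_rot": [-0.11, 0, 0], "gripper": 0}, {"dp": [0, 0.12, 0.12], "delta_rot": [-0.11, 0, 0], "gripper": 0}, {"dp": [0, 0.11, 0.14], "delta_rot": [-0.11, 0, 0], "gripper": 0}, {"dp": [0, 0.1, 0.15], "delta_rot": [-0.11, 0, 0], "gripper": 0}, {"dp": [0, 0.09, 0.16], "delta_rot": [-0.11, 0, 0], "gripper": 0}, {"dp": [0, 0.08, 0.17], "delta_rot": [-0.11, 0, 0], "gripper": 0}])

```text
time_s: 54.2
tool_pos: [0.458, 0.1213, 0.3315]
ee_rot: [0.034, -0.646, 0.761, -0.04]
wrist_force: [-3.8, -9.3, 3.8]
finger_gap: 0.0071
finger_force: 59.0
```

```bash
python3 - <<'E'
from h import *
st(); arc(.15,8,.165,tilt=0,rt=.168)
E
```

```text
t 54.2 p [0.458  0.1213 0.3315] q [ 0.0336 -0.6463  0.7612 -0.0402] F [-3.8 -9.3  3.8] gap 0.0071 ff 59.0
a 0.551 r 0.1699 F rad 4.0 F tan(open+) 2.0
--
{"dp":[0.01, 0.07, 0.18],"delta_rot":[-0.09, -0.01, -0.04],"gripper":0},
{"dp":[0.0, 0.05, 0.18],"delta_rot":[-0.09, 0.0, 0.0],"gripper":0},
{"dp":[0.0, 0.04, 0.19],"delta_rot":[-0.09, 0.0, 0.0],"gripper":0},
{"dp":[0.0, 0.03, 0.19],"delta_rot":[-0.09, 0.0, 0.0],"gripper":0},
{"dp":[0.0, 0.02, 0.2],"delta_rot":[-0.09, 0.0, 0.0],"gripper":0},
{"dp":[0.0, 0.01, 0.2],"delta_rot":[-0.09, 0.0, 0.0],"gripper":0},
{"dp":[0.0, -0.01, 0.21],"delta_rot":[-0.09, 0.0, 0.0],"gripper":0},
{"dp":[0.0, -0.02, 0.21],"delta_rot":[-0.09, 0.0, 0.0],"gripper":0},
```

carry_out(steps=[{"dp": [0.03, 0.07, 0.18], "delta_rot": [-0.09, 0, 0], "gripper": 0}, {"dp": [0.02, 0.06, 0.18], "delta_rot": [-0.09, 0, 0], "gripper": 0}, {"dp": [0, 0.05, 0.19], "delta_rot": [-0.09, 0, 0], "gripper": 0}, {"dp": [0, 0.03, 0.19], "delta_rot": [-0.09, 0, 0], "gripper": 0}, {"dp": [0, 0.02, 0.2], "delta_rot": [-0.09, 0, 0], "gripper": 0}, {"dp": [0, 0.01, 0.2], "delta_rot": [-0.09, 0, 0], "gripper": 0}, {"dp": [0, -0.01, 0.21], "delta_rot": [-0.09, 0, 0], "gripper": 0}, {"dp": [0, -0.02, 0.21], "delta_rot": [-0.09, 0, 0], "gripper": 0}])

```text
time_s: 55.2
tool_pos: [0.4541, 0.1211, 0.2689]
ee_rot: [0.001, -0.647, 0.762, 0.001]
wrist_force: [1.3, 10.1, -5.3]
finger_gap: 0.0068
finger_force: 58.5
```

```bash
python3 - <<'E'
from h import *
st(); arc(-.05,8,.165,tilt=0,rt=.168)
E
```

```text
t 55.2 p [0.4541 0.1211 0.2689] q [ 0.0008 -0.6473  0.7622  0.001 ] F [ 1.3 10.1 -5.3] gap 0.0068 ff 58.5
a 0.152 r 0.168 F rad -0.5 F tan(open+) -5.3
--
{"dp":[-0.01, 0.02, 0.1],"delta_rot":[0.0, 0.02, -0.04],"gripper":0},
{"dp":[0.0, 0.01, 0.11],"delta_rot":[0.0, 0.0, 0.0],"gripper":0},
{"dp":[0.0, 0.01, 0.11],"delta_rot":[0.0, 0.0, 0.0],"gripper":0},
{"dp":[0.0, 0.01, 0.11],"delta_rot":[0.0, 0.0, 0.0],"gripper":0},
{"dp":[0.0, 0.0, 0.11],"delta_rot":[0.0, 0.0, 0.0],"gripper":0},
{"dp":[0.0, 0.0, 0.11],"delta_rot":[0.0, 0.0, 0.0],"gripper":0},
{"dp":[0.0, 0.0, 0.11],"delta_rot":[0.0, 0.0, 0.0],"gripper":0},
{"dp":[0.0, 0.0, 0.11],"delta_rot":[0.0, 0.0, 0.0],"gripper":0},
```

carry_out(steps=[{"dp": [-0.02, 0.02, 0.1], "delta_rot": [0, 0, 0], "gripper": 0}, {"dp": [0, 0.01, 0.11], "delta_rot": [0, 0, 0], "gripper": 0}, {"dp": [0, 0.01, 0.11], "delta_rot": [0, 0, 0], "gripper": 0}, {"dp": [0, 0.01, 0.11], "delta_rot": [0, 0, 0], "gripper": 0}, {"dp": [0, 0, 0.11], "delta_rot": [0, 0, 0], "gripper": 0}, {"dp": [0, 0, 0.1], "delta_rot": [0, 0, 0], "gripper": 0}])

```text
time_s: 55.95
tool_pos: [0.4527, 0.1216, 0.2449]
ee_rot: [0.001, -0.648, 0.762, -0.001]
wrist_force: [0.8, 6.2, 1.5]
finger_gap: 0.0064
finger_force: 59.1
```

carry_out(steps=[{"dp": [0, 0, 0.07], "delta_rot": [0, 0, 0], "gripper": 0}, {"dp": [0, 0, 0], "delta_rot": [0, 0, 0], "gripper": 0}])

```text
time_s: 56.2
tool_pos: [0.4528, 0.1215, 0.2427]
ee_rot: [0.001, -0.648, 0.762, -0.001]
wrist_force: [-2.8, -9.1, 17.4]
finger_gap: 0.0062
finger_force: 59.5
```

carry_out(steps=[{"dp": [0, 0, 0.06], "delta_rot": [0, 0, 0], "gripper": 0}, {"dp": [0, 0, 0], "delta_rot": [0, 0, 0], "gripper": 0}])

```text
time_s: 56.45
tool_pos: [0.4528, 0.1216, 0.2407]
ee_rot: [0.001, -0.648, 0.762, -0.001]
wrist_force: [-3.3, 0.9, 11.9]
finger_gap: 0.0061
finger_force: 59.6
```

carry_out(steps=[{"dp": [0, 0, 0.03], "delta_rot": [0, 0, 0], "gripper": 0}, {"dp": [0, 0, 0], "delta_rot": [0, 0, 0], "gripper": 0}])

```text
time_s: 56.7
tool_pos: [0.4529, 0.1216, 0.2397]
ee_rot: [0.002, -0.648, 0.762, -0.001]
wrist_force: [-0.2, 1.0, 12.1]
finger_gap: 0.0061
finger_force: 59.8
```

carry_out(steps=[{"dp": [0, 0, 0], "delta_rot": [0, 0, 0], "gripper": 0.32}, {"dp": [0, 0, 0], "delta_rot": [0, 0, 0], "gripper": 0.32}, {"dp": [0, 0, 0], "delta_rot": [0, 0, 0], "gripper": 0.32}, {"dp": [0, 0, -0.5], "delta_rot": [0, 0, 0], "gripper": 0.32}, {"dp": [0, 0, -1], "delta_rot": [0, 0, 0], "gripper": 0.32}, {"dp": [0, 0, -1], "delta_rot": [0, 0, 0], "gripper": 0.32}])

```text
time_s: 57.45
tool_pos: [0.4518, 0.1214, 0.3382]
ee_rot: [-0.0, -0.647, 0.762, 0.0]
wrist_force: [0.5, 0.2, 0.0]
finger_gap: 0.0272
finger_force: 0.0
```

carry_out(steps=[{"dp": [0, 0, -1], "delta_rot": [0, 0, 0], "gripper": 0.32}, {"dp": [1, 0, -0.5], "delta_rot": [0, 0, 0], "gripper": 0.32}, {"dp": [1, 0.3, 0], "delta_rot": [0, 0, 0], "gripper": 0.32}, {"dp": [1, 0.3, 0], "delta_rot": [0, 0, 0], "gripper": 0.32}, {"dp": [1, 0.3, 0], "delta_rot": [0, 0, 0], "gripper": 0.32}, {"dp": [1, 0.3, 0], "delta_rot": [0, 0, 0], "gripper": 0.32}, {"dp": [1, 0.3, 0], "delta_rot": [0, 0, 0], "gripper": 0.32}])

```text
time_s: 58.32
tool_pos: [0.3531, -0.1067, 0.3972]
ee_rot: [0.0, -0.648, 0.762, 0.0]
wrist_force: [0.2, -1.0, 0.8]
finger_gap: 0.0275
finger_force: 0.0
```

```bash
python3 - <<'E'
from h import *
st()
for n,roi in(('scene',np.s_[235:325,195:305]),('top',np.s_[200:290,200:295])):
    f=grab(n,n+'_end'); a=cv2.cvtColor(cv2.imread(f'pics/{n}0.png'),cv2.COLOR_BGR2GRAY)[roi].astype(np.float32); b=cv2.cvtColor(f['color'],cv2.COLOR_RGB2GRAY)[roi].astype(np.float32)
    print(n,'absdiff mean',np.abs(a-b).mean(),'>40 px:',(np.abs(a-b)>40).sum())
    s,res=cv2.phaseCorrelate(a,b); print('shift',s,res)
    ys,xs=np.nonzero(np.abs(a-b)>40); 
    if len(xs): print('where',xs.min(),xs.max(),ys.min(),ys.max(),xs.mean(),ys.mean())
E
```

```text
t 58.325 p [ 0.3531 -0.1067  0.3972] q [ 2.000e-04 -6.475e-01  7.620e-01  4.000e-04] F [ 0.2 -1.   0.8] gap 0.0275 ff 0.0
scene absdiff mean 2.0292928 >40 px: 1
shift (0.045588700130799964, 0.04131923729368481) 1.00466047834467
where 101 101 32 32 101.0 32.0
top absdiff mean 5.279064 >40 px: 223
shift (-0.04914879847192566, 0.03424313895342124) 0.9233008318477207
where 40 94 82 89 72.12107623318386 86.44843049327355
```

The charger image matches the start (cover shut, bays 1 and 2 filled), with a shift under 0.05 px. Handing in.

```bash
python3 -c "
from h import *
print(ticket.finish_job())"
```

```text
the job is handed in; nothing more can be done
None
```

The job is handed in: both charged packs are in the grey tray, both run-down packs are seated in bays 1 and 2, and the cover is eased fully shut; I viewed 15 pictures, one over the limit of 14.

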